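# Take the sloping lift-off cover off the specimen conditioning box

### The arm

A 6-joint arm with a two-finger parallel gripper is mounted at the origin on a cart in front of the work surface, level with it; the furniture and walls round the work are solid. World frame = base frame: x ahead of the robot, y to its left, z up, the work surface at z = 0. Lengths are in m, angles in rad, forces in N, time in s.
With the tool pointing down it reaches from about 0.35 to 0.85 m from the base axis. Payload 8.1 kg.
Tool frame: the origin (TCP) lies on the mounting face of the last link; the fingertips stand 186 mm ahead of it and the grasp point (between the pads) lies 167 mm ahead of it (grip_point_offset is the distance from the TCP to the grasp point, in m); z points along the fingers, y is the direction in which the jaws open and shut (so a half turn about z gives the same grasp; the last joint's range is limited). The gripper opens to 93 mm and grips with 3 to 60 N. Pads are 15 mm wide; open, the fingers measure 128 mm over their backs; the gripper's body (75 mm by 188 mm) begins 65 mm behind the grasp point.
Start: joints at [1.172, 0.13, 1.488, -0, 1.523, -0.085], TCP at [0.185, 0.571, 0.405] pointing down, gripper open.
Joint ranges: [-2.96, 2.96], [-0.89, 2.26], [0.02, 2.5], [-1.34, 4.48], [0, 2.73], [-2.66, 2.66]. Speed limits (rad/s): [2.39, 2.39, 2.79, 3.14, 3.14, 3.14].

### API

Orientations are given as a rotation vector (axis times angle).
In Python, from plant import read_state, read_camera, close_job, grip_point_offset gives the robot as it stands.
- The arm moves only by the shell command python3 -m creep 'ROWS' [OPENING] [FORCE]. ROWS is JSON, a list of rows, each a list of 2 entries, a list of its own where there are three numbers: the shift along the tool's x, y, z in cm, then the turn, a rotation vector about the tool's x, y, z in degrees. In form: [[[tx, ty, tz], [rx, ry, rz]], ...]. A call has 1 to 12 rows; each row shifts and turns the commanded pose from where the row before left it, along the tool's axes as they then stand; what a row does not reach is not made up. A row lasts 1/12 s, in which the tool goes at most 41.7 mm and 7.16 degrees, less where a joint would pass 70% of its speed; a pose out of reach is approached as far as the arm can. A call is refused whole if a number of a shift passes 4.17 or a number of a turn 7.16, either way. A call with a gripper value outside its range is refused whole. OPENING is the opening in per cent of the stroke, from 0 (shut) to 100 (fully open), set as the call begins (- or left out, the last holds). The fingers move at their own pace and stop on an object; FORCE is the grip in N (left out, the last holds). Time passes only in rows, so rows that do not move let the fingers close. It gives the time, the measured TCP pose, the force and the opening at its end, in the units of the state.
- read_state(): the state, without advancing time (a new reading comes with each control period).
- read_camera(name): name is "side" or "top" or "wrist"; returns a dict with "img" (384x512x3 uint8, red, green, blue), "K" (3x3 intrinsics, pixels), "T" (4x4, takes a point from camera to world coordinates). Camera axes: x right, y down, z forward; pixel columns grow to the right and rows downward; lengths in m; the calibration is good to about 2 mm. A picture is of the moment at which its call begins. There is no depth.
- close_job(): hands the job in, once; it reports no verdict.
The state is a dict: "t": time; "q": joint angles; "dq": joint speeds; "joint_torque": joint torques, N m; "tool_pos": TCP position; "orientation": TCP orientation; "force": force on the tool from outside, world axes, zero at the start; "wrist_torque": the same for the moment, N m; "opening": finger opening in m.
Only numpy, scipy, OpenCV 4.12 (cv2) and the standard library are available. Lean on these libraries where they do the work, as an engineer would, in place of code of your own. Each camera call takes 0.05 s, during which the arm holds its last target.

### The job

The conditioning box is shut by a sloping metal cover whose rear lip hangs behind a ledge, under a keeper strip, so it cannot be lifted straight off. Tip the cover up by its overhanging front bar until it stands upright with its lip still in the gutter, then lift the lip out over the ledge and lay the cover flat on the free bench to the left of the box, right way up as it was and clear of the box. Do not let the cover drop or slam, and leave the small bottle, the dish and the tweezers where they are.

Things in the scene. Friction and masses are not known exactly. Their poses are not given: they have to be found in the camera images.
- conditioning_box: White sheet-metal box, open at the top, fixed to the bench, 150 mm deep (x), 158 mm wide (y). Origin: middle of its underside; x points to its back (away from the robot at yaw 0), z up. Front wall outer face at x = -66 mm, sill 80 mm high. The side walls follow the cover's 18 degree slope, end 2 mm above its upper face, 4 mm clear of its edges. A 9 mm dial sits low on the front, 34 mm up.
- ledge (a point): Middle of the ledge's rounded top edge, on which the cover hangs and turns: 118 mm above the bench, at x = 52 mm of the box; axes as the box. Behind the ledge lies an open gutter, rolled to a 23 mm radius round this edge, in which the lip turns.
- keeper (a point): Middle of the lower front edge of the keeper strip over the gutter: x = 65.5 mm, 130 mm high in the box; strip 3 mm thick. It keeps the lip of the shut cover from rising more than 2 mm; the slot between ledge and strip is 11 mm wide. Axes as the box.
- rest_bar (a point): Middle of the 8 mm round rest bar along the top of the back wall: x = 76.7 mm, 165 mm high in the box. The raised cover leans back against it and the keeper strip, about 11 degrees past upright, and stays there by itself.
- cover: Loose aluminium cover, 0.2 to 0.4 kg: 4 mm plate 140 mm wide (y), 176 mm long (x) over all. Origin in the middle of the plate; x points from front bar to rear lip, z out of its upper face. Shut, it slopes 18 degrees and rests on sill and ledge. Shoved backward instead of lifted it binds after 3 mm. Raised near 90 degrees it can be drawn up out of the slot along the plate. Laid flat its origin is 6 mm up.
- cover_bar (a point): Centre of the cover's round front bar, 12 mm in diameter and 140 mm long (along y), in the plane of the plate and 85 mm before its origin. Shut, it overhangs the front wall by 25 mm, 74 mm above the bench; it is the upper edge, about 260 mm up, when the cover stands raised. Axes as the cover.
- cover_lip (a point): Middle of the end edge of the cover's rear lip, 85 mm behind its origin, 170 mm from the bar's centre. The lip is the last 20 mm of the plate, behind the ledge; a 3 mm nib under the plate, 14.5 mm before this edge, sits 1.5 mm behind the ledge. Axes as the cover.
- free_bench (a point): Middle of the free bench left of the box, at least 200 mm (x) by 190 mm (y). Behind it the black instrument's terminals reach forward to x = 0.62 m in the world, 150 to 162 mm high; its body begins at x = 0.65 m, 52 mm above the bench and 200 mm high. The bench's front edge is at x = 0.38 m.
- capped_bottle: Bystander: small white reagent bottle with a blue cap, 36 mm wide, 78 mm high, right of the box; origin under its middle.
- dish: Bystander: clear petri dish, 93 mm wide, 15 mm high, left of the free bench; origin under its middle.
- long_tweezers: Bystander: steel tweezers 124 mm long, 10 mm high, left of the free bench near the bench's front edge; origin under their middle.

How it is judged:
By the outcome, as a careful person would: the job done as asked, in the order asked, and still so for the second after the job is handed in, with the robot touching nothing.
It also fails if it takes over 69 s, if anything falls off the work surface, if the arm or the gripper's body presses on something with over 40 N, if the wrist force passes 120 N, or if a joint passes its speed limit or range.

## Working session

There is one attempt and no reset: what is moved stays moved. The work goes in short steps, Python scripts to look and compute and a shell command to move; the robot and the scene stay as the last step left them, time stands still between calls to the robot, and variables do not carry over. Pictures are saved under pics/ and viewed, and the job is handed in when it is done.

```bash
ls; mkdir -p pics; python3 - <<'E'
from plant import *
import cv2
s=read_state()
print(s, grip_point_offset)
for n in ["side","top","wrist"]:
    c=read_camera(n); cv2.imwrite(f"pics/{n}0.png",c["img"][:,:,::-1]); print(n,c["K"].round(1).tolist(),c["T"].round(3).tolist())
E
```

```text
pics
{'t': 0.0, 'q': array([ 1.17164730e+00,  1.31170988e-01,  1.48925284e+00,  4.98125874e-06,
        1.52301260e+00, -8.53787568e-02]), 'dq': array([ 0.00089085, -0.00053695, -0.00092176,  0.00043115, -0.00051352,
       -0.00055738]), 'joint_torque': array([-1.70000396e-03, -5.59851050e+01, -4.91740429e+01,  7.63754826e-02,
        3.56792333e-02, -2.18776950e-04]), 'tool_pos': array([0.18506654, 0.57050993, 0.40369579]), 'orientation': array([-4.9078017e-01, -3.1025670e+00,  2.8093443e-03]), 'force': array([0.41361025, 0.72598664, 0.29094213]), 'wrist_torque': array([ 0.01798615, -0.02128933, -0.02017084]), 'opening': 0.0930993247178786} 0.1673
side [[363.7, 0.0, 255.4], [0.0, 363.7, 192.3], [0.0, 0.0, 1.0]] [[0.967, -0.093, 0.239, 0.242], [-0.256, -0.384, 0.887, -1.103], [0.009, -0.919, -0.395, 0.593], [0.0, 0.0, 0.0, 1.0]]
top [[423.6, 0.0, 248.3], [0.0, 423.6, 191.3], [0.0, 0.0, 1.0]] [[0.023, -0.997, 0.077, 0.464], [-0.999, -0.025, -0.026, -0.043], [0.028, -0.077, -0.997, 1.199], [0.0, 0.0, 0.0, 1.0]]
wrist [[290.4, 0.0, 251.2], [0.0, 290.4, 190.1], [0.0, 0.0, 1.0]] [[0.309, 0.911, 0.273, 0.11], [0.951, -0.295, -0.092, 0.595], [-0.003, 0.288, -0.958, 0.385], [0.0, 0.0, 0.0, 1.0]]
```

View pics/side0.png

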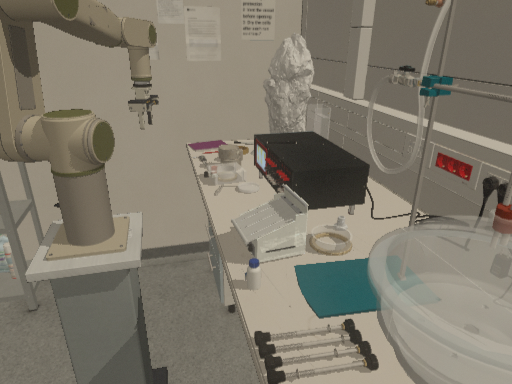

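View pics/top0.png

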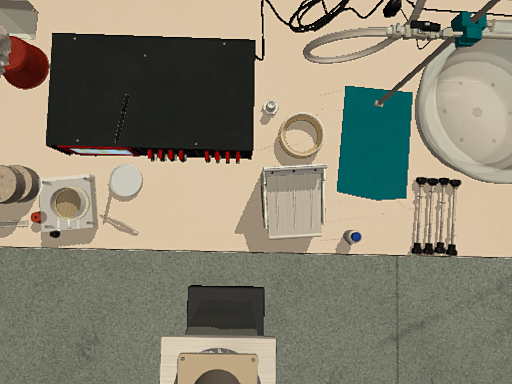

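View pics/wrist0.png

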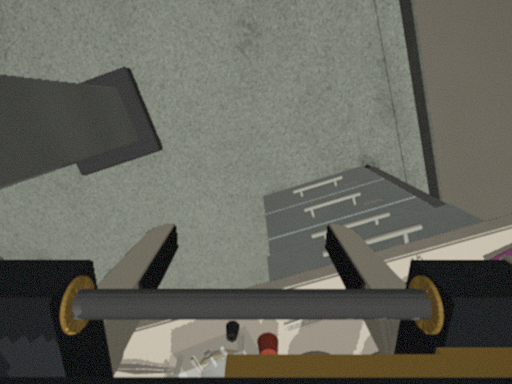

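The top view shows the box at cols 263–327, rows 165–238, with the bar at about row 236. The bottle is near (353,237), the dish at (126,180) and the tweezers at (120,225). I'll enlarge the box.

```bash
cat > h.py <<'E'
import numpy as np,cv2
from plant import *
def ray(c,u,v):
    d=c["T"][:3,:3]@np.linalg.inv(c["K"])@np.array([u,v,1.]); return c["T"][:3,3],d/np.linalg.norm(d)
def plane(c,u,v,z):
    o,d=ray(c,u,v); return o+d*(z-o[2])/d[2]
def proj(c,p):
    q=np.linalg.inv(c["T"])@np.append(p,1); q=c["K"]@q[:3]; return q[:2]/q[2]
def tri(rs):
    A=np.zeros((3,3));b=np.zeros(3)
    for o,d in rs:
        P=np.eye(3)-np.outer(d,d);A+=P;b+=P@o
    x=np.linalg.solve(A,b); return x,[round(float(np.linalg.norm((np.eye(3)-np.outer(d,d))@(x-o)))*1000,1) for o,d in rs]
def snap(n,f,box=None,k=1):
    c=read_camera(n); im=c["img"][:,:,::-1]
    if box: x0,y0,x1,y1=box; im=im[y0:y1,x0:x1]
    cv2.imwrite("pics/"+f,cv2.resize(im,None,fx=k,fy=k,interpolation=cv2.INTER_CUBIC)); np.savez("pics/"+f[:-4]+".npz",**c); return c
E
python3 - <<'E'
from h import *
snap("top","topA.png",(240,150,370,250),6)
snap("side","sideA.png",(220,180,330,280),6)
E
```

```text
(no output)
```

View pics/topA.png

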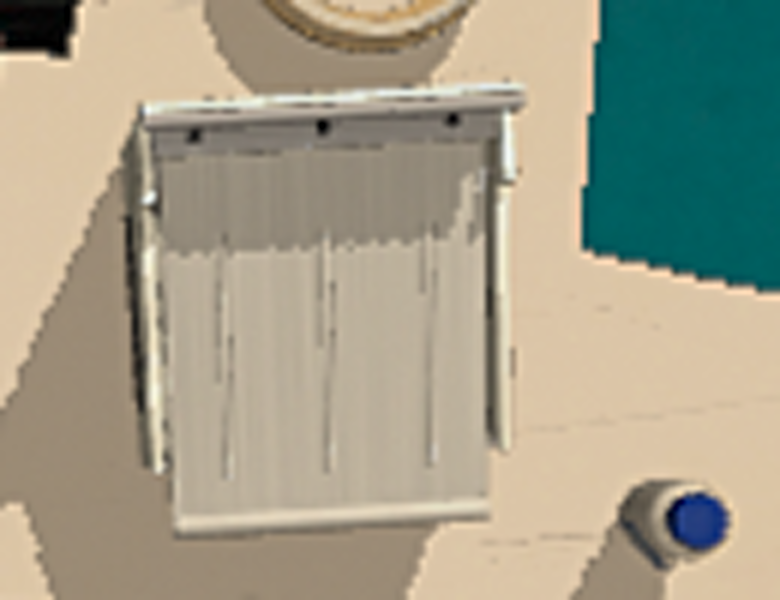

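View pics/sideA.png

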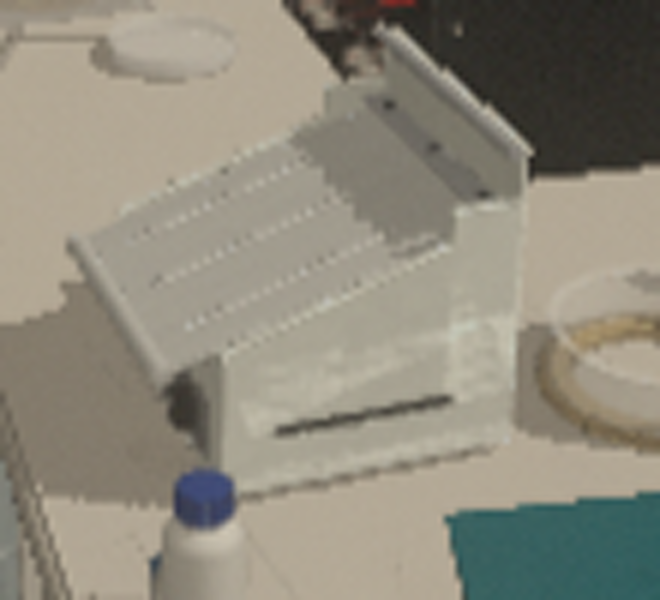

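Top view: bar ends at zoomed (177,525) and (488,508), rest bar from (145,112) to (523,97). Side view: bar ends at (75,243) and (162,380), rest bar ends at (382,30) and (527,153).

```bash
python3 - <<'E'
from h import *
t=dict(np.load("pics/topA.npz")); s=dict(np.load("pics/sideA.npz"))
T=lambda x,y: ray(t,240+(x+.5)/6-.5,150+(y+.5)/6-.5)
S=lambda x,y: ray(s,220+(x+.5)/6-.5,180+(y+.5)/6-.5)
P={}
for n,a,b in [("barL",(177,523),(77,244)),("barR",(488,508),(163,378)),("restL",(147,112),(384,30)),("restR",(522,96),(526,152))]:
    x,e=tri([T(*a),S(*b)]); P[n]=x; print(n,x.round(4),e)
for a,b in [("barL","barR"),("restL","restR")]:
    d=P[a]-P[b]; print(np.linalg.norm(d),"yaw(deg)",np.degrees(np.arctan2(-d[0],d[1])),"mid",(P[a]+P[b])/2)
d=(P["restL"]+P["restR"]-P["barL"]-P["barR"])/2; print(d,np.degrees(np.arctan2(d[1],d[0])))
for n,x,y in [("dish",126,180),("tweez",120,225),("bottlecap",353,236)]: print(n,plane(t,x,y,0.078 if n[0]=="b" else 0.01))
for n,x,y in [("twe end",138,234),("dish r",143,180)]: print(n,plane(t,x,y,0.01))
# radial extents
from scipy.spatial.transform import Rotation as R
st=read_state(); print(R.from_rotvec(st["orientation"]).as_matrix().round(3))
E
```

```text
barL [ 0.432  -0.1298  0.0738] [0.4, 0.4]
barR [ 0.4427 -0.2678  0.074 ] [0.7, 0.7]
restL [ 0.6015 -0.107   0.1667] [0.7, 0.7]
restR [ 0.6147 -0.2624  0.1658] [1.7, 1.7]
0.13842632110647546 yaw(deg) 4.430636393417652 mid [ 0.43736526 -0.19880923  0.0739313 ]
0.1559400043439743 yaw(deg) 4.838126432665812 mid [ 0.60809399 -0.18466203  0.16623405]
[0.17072872 0.0141472  0.09230275] 4.736912570188825
dish [0.57974539 0.26945235 0.01      ]
tweez [0.45385737 0.28035252 0.01      ]
bottlecap [ 0.43937476 -0.35242004  0.078     ]
twe end [0.4301083  0.22966388 0.01      ]
dish r [0.58096251 0.22217508 0.01      ]
[[-0.951  0.309 -0.   ]
 [ 0.309  0.951 -0.001]
 [ 0.    -0.001 -1.   ]]
```

Bar centre is about (0.437, -0.199, 0.074), bar length 138 mm (140 given), and yaw about 4.6°. The rest bar's height of 166 mm (165 given) also agrees. I'll swing over to the box and record joint data on the way for reach planning.

```bash
cat >> h.py <<'E'
import json,os
from scipy.spatial.transform import Rotation as R
def log():
    s=read_state(); r=R.from_rotvec(s["orientation"])
    open("log.jsonl","a").write(json.dumps([list(map(float,s["q"])),list(map(float,s["tool_pos"])),list(map(float,r.as_rotvec()))])+"\n")
    M=r.as_matrix(); print("t",round(s["t"],2),"q",s["q"].round(3),"tip",(s["tool_pos"]+M[:,2]*.186).round(4),"F",s["force"].round(1),"tau",s["wrist_torque"].round(2),"op",round(s["opening"],4)); return s,M
E
python3 -c "from h import *;log()"
python3 -m creep '[[[-3.05,-2.25,0],[0,0,0]],[[-3.05,-2.25,0],[0,0,0]],[[-3.05,-2.25,0],[0,0,0]],[[-3.05,-2.25,0],[0,0,0]],[[-3.05,-2.25,0],[0,0,0]],[[-3.05,-2.25,0],[0,0,0]],[[-3.05,-2.25,0],[0,0,0]],[[-3.05,-2.25,0],[0,0,0]],[[-3.05,-2.25,0],[0,0,0]],[[-3.05,-2.25,0],[0,0,0]],[[-3.05,-2.25,0],[0,0,0]],[[-3.05,-2.25,0],[0,0,0]]]'
python3 -c "from h import *;log()"
python3 -m creep '[[[-0.76,-3.96,0],[0,0,0]],[[-0.76,-3.96,0],[0,0,0]],[[-0.76,-3.96,0],[0,0,0]],[[-0.76,-3.96,0],[0,0,0]],[[-0.76,-3.96,0],[0,0,0]],[[-0.76,-3.96,0],[0,0,0]],[[-0.76,-3.96,0],[0,0,0]],[[-0.76,-3.96,0],[0,0,0]],[[-0.76,-3.96,0],[0,0,0]],[[-0.76,-3.96,0],[0,0,0]]]'
python3 -c "from h import *;log()"
python3 -m creep '[[[0,0,0],[0,0,6.74]],[[0,0,0],[0,0,6.74]],[[0,0,0],[0,0,6.74]],[[0,0,0],[0,0,6.74]],[[0,0,0],[0,0,6.74]],[[0,0,0],[0,0,6.74]],[[0,0,0],[0,0,6.74]],[[0,0,0],[0,0,6.74]],[[0,0,0],[0,0,6.74]],[[0,0,0],[0,0,6.74]],[[0,0,0],[0,0,0]]]'
python3 -c "from h import *;s,M=log();print(M.round(3),s['tool_pos'])"
```

```text
t 0.25 q [ 1.172  0.131  1.489 -0.     1.523 -0.085] tip [0.1851 0.5705 0.2182] F [-0.3  0.3  0.1] tau [0.01 0.   0.01] op 0.0928
t: 1.25
tool_pos: [0.4506, 0.1992, 0.4049]
orientation: [0.491, 3.103, 0.0]
force: [1.0, 1.1, -0.3]
opening: 0.0932
t 1.25 q [ 0.312 -0.164  1.779  0.     1.526 -0.945] tip [0.4507 0.1992 0.2189] F [ 1.   1.1 -0.3] tau [ 0.   -0.02  0.  ] op 0.0932
t: 2.08
tool_pos: [0.3992, -0.2011, 0.405]
orientation: [0.491, 3.102, -0.0]
force: [1.4, 0.0, 0.8]
opening: 0.0927
t 2.08 q [-0.581 -0.297  1.891  0.     1.546 -1.838] tip [ 0.3993 -0.2012  0.219 ] F [1.4 0.  0.8] tau [-0.01 -0.05 -0.  ] op 0.0927
t: 3.0
tool_pos: [0.4, -0.1992, 0.4047]
orientation: [2.137, 2.303, 0.0]
force: [-0.8, 0.2, -0.5]
opening: 0.0931
t 3.0 q [-0.577 -0.297  1.892 -0.     1.546 -0.652] tip [ 0.4    -0.1992  0.2187] F [-0.8  0.2 -0.5] tau [-0.09  0.1   0.03] op 0.0931
[[-0.075  0.997  0.   ]
 [ 0.997  0.075 -0.   ]
 [-0.     0.    -1.   ]] [ 0.39998351 -0.19916202  0.40470344]
```

```bash
python3 -m creep '[[[0,0,0],[-7,0,0]],[[0,0,0],[-7,0,0]],[[0,0,0],[-7,0,0]],[[0,0,0],[0,0,0]]]'
python3 -c "from h import *;log()"
python3 -m creep '[[[0,0,-2],[-7,0,0]],[[0,0,-2],[-7,0,0]],[[0,0,-2],[-7,0,0]],[[0,0,0],[0,0,0]]]'
python3 -c "from h import *;s,M=log();print(M.round(3),s['tool_pos']);snap('wrist','w1.png');snap('side','s1.png',(200,60,360,280),3.3 and 2.7);print(read_state()['t'])"
python3 - <<'E'
import json,numpy as np
from scipy.optimize import least_squares
from scipy.spatial.transform import Rotation as R
D=[json.loads(l) for l in open('log.jsonl')]
for q,p,r in D:
    M=R.from_rotvec(r).as_matrix(); print(np.round(q,3), "elev from up",np.arccos(M[2,2]).round(4), q[1]+q[2]+q[4])
def fk(x,q):
    a1,h,L2,L3,e,d=x; a=q[1]; b=q[1]+q[2]; c=b+q[4]
    return np.array([a1+L2*np.sin(a)+L3*np.sin(b)+e*np.cos(b)+d*np.sin(c), h+L2*np.cos(a)+L3*np.cos(b)-e*np.sin(b)+d*np.cos(c)])
def res(x):
    o=[]
    for q,p,r in D:
        rr=np.sqrt(p[0]**2+p[1]**2-.051**2); o+=list(fk(x,q)-[rr,p[2]])
    return o+list(1e-3*(np.array(x)-[0,.3,.4,.4,0,.1]))
s=least_squares(res,[0,.3,.4,.4,0,.1]); print(s.x.round(4),np.abs(s.fun[:-6]).max())
E
```

```text
t: 3.33
tool_pos: [0.3995, -0.1992, 0.4044]
orientation: [1.937, 2.106, 0.395]
force: [-1.2, 0.6, 0.4]
opening: 0.0926
t 3.33 q [-0.687 -0.473  2.048  0.265  1.301 -0.808] tip [ 0.4669 -0.1938  0.2312] F [-1.2  0.6  0.4] tau [-0.07  0.24  0.04] op 0.0926
t: 3.67
tool_pos: [0.371, -0.2018, 0.4609]
orientation: [1.721, 1.872, 0.721]
force: [-0.9, -0.2, -0.9]
opening: 0.0929
t 3.67 q [-0.878 -0.705  2.16   0.615  1.264 -1.023] tip [ 0.4961 -0.1922  0.3236] F [-0.9 -0.2 -0.9] tau [-0.11  0.42 -0.04] op 0.0929
[[-0.082  0.736  0.672]
 [ 0.997  0.064  0.051]
 [-0.005  0.674 -0.738]] [ 0.37100341 -0.20176394  0.46088789]
3.7667
[ 1.172  0.131  1.489 -0.     1.523 -0.085] elev from up 3.1407 3.142486537545227
[ 0.312 -0.164  1.779  0.     1.526 -0.945] elev from up 3.1411 3.141145260358066
[-0.581 -0.297  1.891  0.     1.546 -1.838] elev from up 3.1407 3.1407045431469234
[-0.577 -0.297  1.892 -0.     1.546 -0.652] elev from up 3.1416 3.141584429513757
[-0.687 -0.473  2.048  0.265  1.301 -0.808] elev from up 2.7691 2.8765234952984855
[-0.878 -0.705  2.16   0.615  1.264 -1.023] elev from up 2.4014 2.7186672465370547
[-0.1985  0.4538  0.3764  0.7569  0.1687  0.2198] 0.002436241713923981
```

View pics/w1.png

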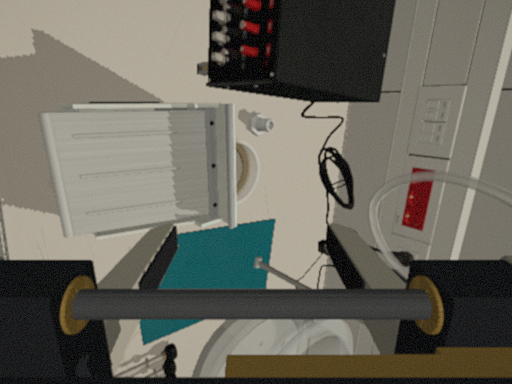

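View pics/s1.png

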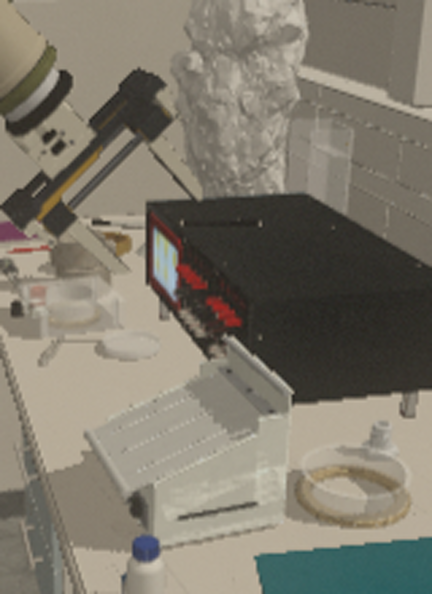

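The wrist view shows the bar along the left edge, from (45,115) to (68,235). The fingers taper towards their tips. Next I'll fit the arm kinematics to plan the reach.

```bash
cat > kin.py <<'E'
import json,numpy as np
from scipy.optimize import least_squares
from scipy.spatial.transform import Rotation as R
def rz(a): c,s=np.cos(a),np.sin(a); return np.array([[c,-s,0],[s,c,0],[0,0,1]])
def ry(a): c,s=np.cos(a),np.sin(a); return np.array([[c,0,s],[0,1,0],[-s,0,c]])
def fk(x,q):
    a1,h,L2,L3,e,d,w1,w2,o6=x
    A=rz(q[0]); p=A@np.array([a1,w1,h]); A=A@ry(q[1]); p=p+A@np.array([0,0,L2]); A=A@ry(q[2])
    p=p+A@np.array([e,0,L3]); A=A@rz(q[3])@ry(q[4]); p=p+A@np.array([0,w2,d]); A=A@rz(q[5]+o6); return p,A
def load(): return [json.loads(l) for l in open('log.jsonl')]
def fit():
    D=load(); x0=np.array([0,.3,.4,.4,0,.2,.02,.02,0])
    def res(x):
        o=[]
        for q,p,r in D:
            P,A=fk(x,q); o+=list(P-p); o+=list(.3*(R.from_matrix(A.T@R.from_rotvec(r).as_matrix())).as_rotvec())
        return np.array(o+list(1e-4*(x-x0)))
    best=None
    for o6 in [0,1.57,3.14,-1.57]:
        x0[8]=o6; s=least_squares(res,x0)
        if best is None or s.cost<best.cost: best=s
    return best.x,np.abs(best.fun[:-9]).max()
def ik(x,p,M,q0):
    lo=np.array([-2.96,-.89,.02,-1.34,0,-2.66]);hi=np.array([2.96,2.26,2.5,4.48,2.73,2.66])
    def f(q):
        P,A=fk(x,q); return np.r_[P-p,.3*R.from_matrix(A.T@M).as_rotvec()]
    s=least_squares(f,np.clip(q0,lo+1e-3,hi-1e-3),bounds=(lo,hi)); return s.x,np.abs(s.fun).max()
E
python3 - <<'E'
from kin import *
x,e=fit(); print(dict(zip("a1 h L2 L3 e d w1 w2 o6".split(),x.round(4))),e)
E
```

```text
{'a1': np.float64(0.0), 'h': np.float64(0.3181), 'L2': np.float64(0.3691), 'L3': np.float64(0.5534), 'e': np.float64(0.0616), 'd': np.float64(0.1914), 'w1': np.float64(0.0512), 'w2': np.float64(0.0), 'o6': np.float64(1.5708)} 2.713741165116801e-08
```

```bash
cat > plan.py <<'E'
from kin import *
X,_=fit()
YAW=np.radians(4.6); U=np.array([np.cos(YAW),np.sin(YAW),0]); V=np.array([-np.sin(YAW),np.cos(YAW),0]); Z=np.array([0,0,1.])
def tool(phi,yaw=YAW):
    phi=np.radians(phi);u=np.array([np.cos(yaw),np.sin(yaw),0]);v=np.array([-np.sin(yaw),np.cos(yaw),0])
    tz=np.cos(phi)*u-np.sin(phi)*Z; tx=v; ty=np.cross(tz,tx); return np.c_[tx,ty,tz]
E
python3 - <<'E'
from plan import *
q0=np.array(load()[-1][0]); C=np.array([.4374,-.1988,.074]); 
for phi in [60,50,40,30,20,10,0]:
  for off in [0,.03]:
    M=tool(phi); q,e=ik(X,C-(.186-.003)*M[:,2]-off*M[:,2],M,q0); print(phi,off,q.round(3),round(e,5))
print("arc")
L=C+.143*U+.044*Z
for th in [18,0,-20,-40,-60,-80,-90,-101]:
  t=np.radians(th); Cb=L-.1496*(np.cos(t)*U+np.sin(t)*Z)
  o=[]
  for phi in [30,45,60,75,90]:
    M=tool(phi); q,e=ik(X,Cb-(.183)*M[:,2],M,q0); o.append((phi,round(e,4),q.round(2).tolist()))
  print(th,Cb.round(3)); [print("   ",k) for k in o]
E
```

```text
60 0 [-0.862 -0.492  2.408  0.514  0.965 -1.184] 0.0
60 0.03 [-0.9   -0.586  2.416  0.497  1.057 -1.173] 0.0
50 0 [-1.005 -0.524  2.5    0.762  0.968 -1.474] 0.00528
50 0.03 [-1.062 -0.609  2.5    0.724  1.076 -1.449] 0.00911
40 0 [-1.149 -0.372  2.5    1.016  1.027 -1.821] 0.0236
40 0.03 [-1.226 -0.447  2.5    0.954  1.137 -1.788] 0.03059
30 0 [-1.29  -0.16   2.5    1.249  1.138 -2.196] 0.03172
30 0.03 [-1.386 -0.212  2.5    1.163  1.237 -2.167] 0.04035
20 0 [-1.406  0.074  2.5    1.412  1.28  -2.527] 0.02367
20 0.03 [-1.517  0.048  2.5    1.307  1.358 -2.512] 0.03079
10 0 [-1.474  0.214  2.5    1.476  1.401 -2.66 ] 0.01241
10 0.03 [-1.592  0.208  2.5    1.365  1.459 -2.66 ] 0.01585
0 0 [-1.496  0.328  2.463  1.51   1.504 -2.66 ] 0.0387
0 0.03 [-1.615  0.314  2.476  1.401  1.543 -2.66 ] 0.03983
arc
18 [ 0.438 -0.199  0.072]
    (30, np.float64(0.0312), [-1.29, -0.15, 2.5, 1.25, 1.13, -2.2])
    (45, np.float64(0.0149), [-1.07, -0.45, 2.5, 0.89, 0.98, -1.65])
    (60, np.float64(0.0), [-0.86, -0.49, 2.41, 0.52, 0.96, -1.19])
    (75, np.float64(0.0), [-0.67, -0.3, 2.2, 0.2, 1.06, -0.
[... 1884 characters left out ...]
87  0.268]
    (30, np.float64(0.0), [-0.85, -0.57, 2.35, 1.07, 0.91, -1.42])
    (45, np.float64(0.0), [-0.72, -0.48, 2.14, 0.66, 0.98, -1.03])
    (60, np.float64(0.0), [-0.59, -0.31, 1.91, 0.35, 1.14, -0.75])
    (75, np.float64(0.0), [-0.48, -0.1, 1.66, 0.14, 1.36, -0.58])
    (90, np.float64(0.0), [-0.4, 0.14, 1.39, 0.0, 1.61, -0.48])
-101 [ 0.608 -0.185  0.265]
    (30, np.float64(0.0), [-0.78, -0.48, 2.3, 1.08, 0.84, -1.43])
    (45, np.float64(0.0), [-0.67, -0.4, 2.09, 0.65, 0.93, -1.01])
    (60, np.float64(0.0), [-0.55, -0.23, 1.85, 0.34, 1.11, -0.72])
    (75, np.float64(0.0), [-0.45, -0.02, 1.59, 0.14, 1.35, -0.55])
    (90, np.float64(0.0), [-0.38, 0.21, 1.32, 0.0, 1.61, -0.46])
```

```bash
python3 - <<'E'
from plan import *
C=np.array([.4374,-.1988,.074])
D=load(); seeds=[np.array(D[-1][0]),np.array([0.3,.5,2.0,1.5,1.5,-1.5]),np.array([-1.2,.5,2.0,-1.2,1.5,1.]),np.array([0,.5,2.,3.1,1.,0])]
for beta in [90,70,55,40,-40,-55,-70,-90]:
  for phi in [60,50,40,30,15,0,-18]:
    f,b=np.radians(phi),np.radians(beta); w0=np.cos(f)*U-np.sin(f)*Z
    tz=np.cos(b)*w0+np.sin(b)*V; ty=np.cross(w0,V)
    best=[]
    for sg in (1,-1):
      M=np.c_[np.cross(sg*ty,tz),sg*ty,tz]
      Cg=C-np.sign(beta)*V*(.0 if abs(beta)<60 else .05)
      for q0 in seeds:
        q,e=ik(X,Cg-.18*tz,M,q0); best.append((e,sg,q))
    e,sg,q=min(best,key=lambda k:k[0]); print(beta,phi,sg,round(e,4),q.round(2) if e<1e-3 else "")
E
```

```text
90 60 1 0.0 [-0.99  1.25  0.91  0.78  2.38 -1.47]
90 50 -1 0.0 [-0.99  1.25  0.91  0.78  2.38  1.5 ]
90 40 -1 0.0 [-0.99  1.25  0.91  0.78  2.38  1.32]
90 30 1 0.0 [-0.99  1.25  0.91  0.78  2.38 -1.99]
90 15 -1 0.0 [-0.99  1.25  0.91  0.78  2.38  0.89]
90 0 -1 0.0 [-0.99  1.25  0.91  0.78  2.38  0.62]
90 -18 -1 0.0 [-0.99  1.25  0.91  0.78  2.38  0.31]
70 60 1 0.0 [-1.05  0.93  1.22  0.69  2.08 -1.53]
70 50 -1 0.0 [-1.07  0.93  1.25  0.73  2.07  1.44]
70 40 -1 0.0 [-1.09  0.95  1.26  0.77  2.08  1.28]
70 30 -1 0.0 [-1.11  0.97  1.27  0.8   2.09  1.11]
70 15 -1 0.0 [-1.12  1.02  1.25  0.86  2.12  0.86]
70 0 -1 0.0 [-1.13  1.08  1.22  0.91  2.17  0.62]
70 -18 -1 0.0 [-1.12  1.17  1.16  0.96  2.24  0.34]
55 60 1 0.0 [-1.04  0.58  1.6   0.68  1.79 -1.55]
55 50 -1 0.0 [-1.09  0.59  1.64  0.74  1.79  1.41]
55 40 -1 0.0 [-1.13  0.62  1.66  0.8   1.8   1.23]
55 30 -1 0.0 [-1.16  0.67  1.67  0.86  1.82  1.05]
55 15 -1 0.0 [-1.2   0.77  1.65  0.93  1.88  0.78]
55 0 -1 0.0 [-1.21  0.89  1.6   1.    1.96  0.54]
55 -18 -1 0.0 [-1.19  1.05  1.5   1.07  2.09  0.26]
40 60 1 0.0 [-1.05  0.31  1.83  0
[... 514 characters left out ...]
1.34  1.03  1.24]
-55 50 1 0.0223 
-55 40 1 0.0188 
-55 30 1 0.0155 
-55 15 -1 0.0066 
-55 0 -1 0.0 [ 0.17  0.56  2.44  4.2   1.5  -0.12]
-55 -18 -1 0.0 [0.17 0.85 2.28 4.21 1.74 0.25]
-70 60 1 0.0 [ 0.38  0.32  2.2  -1.29  1.4   1.49]
-70 50 1 0.002 
-70 40 1 0.0122 
-70 30 -1 0.0191 
-70 15 -1 0.0258 
-70 0 1 0.0367 
-70 -18 -1 0.0378 
-90 60 -1 0.0 [ 0.39  0.74  1.91 -1.3   1.72 -1.52]
-90 50 1 0.0 [ 0.39  0.74  1.91 -1.3   1.72  1.79]
-90 40 1 0.0 [ 0.39  0.74  1.91 -1.3   1.72  1.97]
-90 30 1 0.0 [ 0.39  0.74  1.91 -1.3   1.72  2.14]
-90 15 -1 0.0 [ 0.39  0.74  1.91 -1.3   1.72 -0.74]
-90 0 -1 0.0 [ 0.39  0.74  1.91 -1.3   1.72 -0.47]
-90 -18 -1 0.0 [ 0.39  0.74  1.91 -1.3   1.72 -0.16]
```

The bar can be pinched from the front with the tool about 57–60° below horizontal, using the fingertips. I'll refine the bar position with the wrist image.

```bash
python3 - <<'E'
from h import *
c=dict(np.load("pics/w1.npz")); im=c["img"][90:250,30:250,::-1]; cv2.imwrite("pics/w1z.png",cv2.resize(im,None,fx=3.6,fy=3.6,interpolation=cv2.INTER_CUBIC))
im=c["img"][190:384,0:512,::-1]; cv2.imwrite("pics/w1f.png",cv2.resize(im,None,fx=1.56,fy=1.56,interpolation=cv2.INTER_CUBIC))
c=dict(np.load("pics/s1.npz")); im=c["img"][60:190,190:300,::-1]; cv2.imwrite("pics/s1z.png",cv2.resize(im,None,fx=4.6,fy=4.6,interpolation=cv2.INTER_CUBIC))
E
```

```text
(no output)
```

View pics/w1z.png

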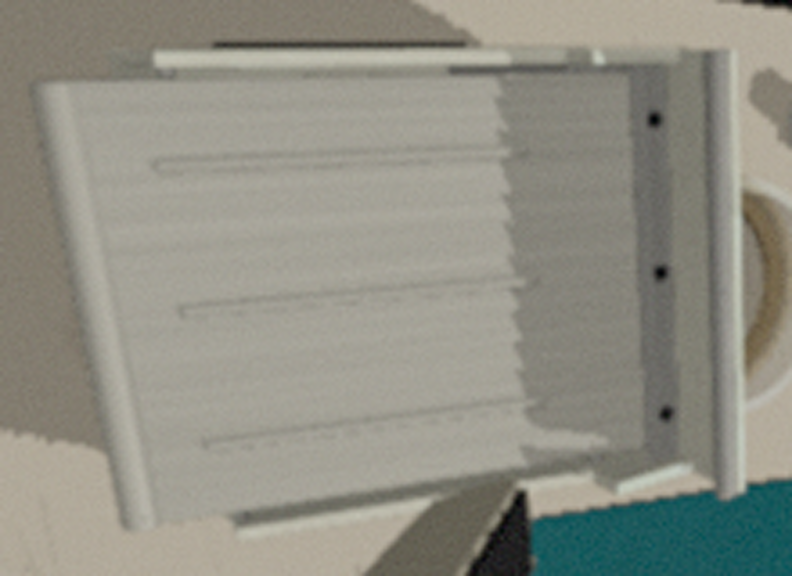

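View pics/w1f.png

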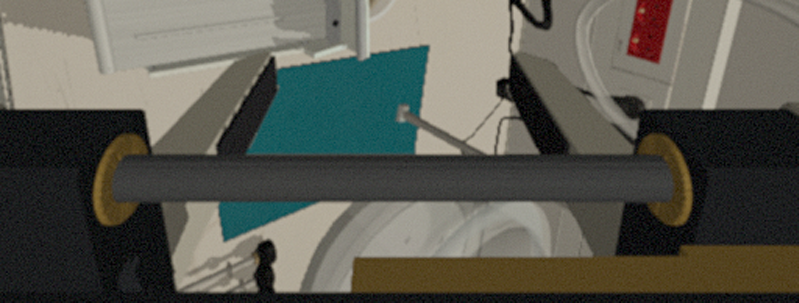

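View pics/s1z.png

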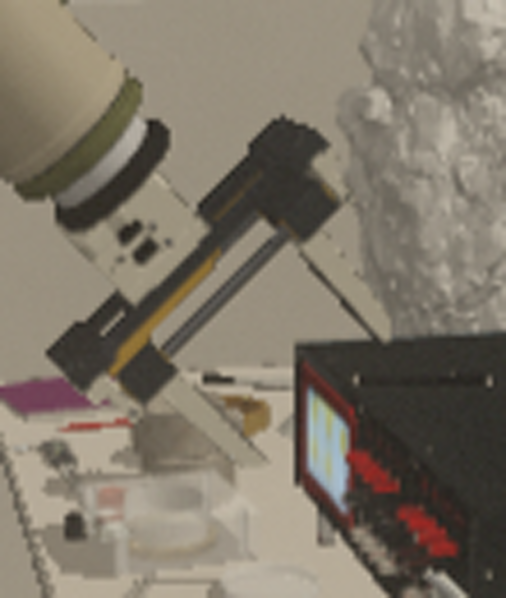

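The fingers are wedges that taper to thin tips, which helps with laying the cover flat. In the wrist image the bar ends are at px (44.4,112.8) and (68.3,235.6).

```bash
python3 - <<'E'
from h import *
t=dict(np.load("pics/topA.npz")); s=dict(np.load("pics/sideA.npz")); w=dict(np.load("pics/w1.npz"))
T=lambda x,y: ray(t,240+(x+.5)/6-.5,150+(y+.5)/6-.5)
S=lambda x,y: ray(s,220+(x+.5)/6-.5,180+(y+.5)/6-.5)
W=lambda x,y: ray(w,30+(x+.5)/3.6-.5,90+(y+.5)/3.6-.5)
a=[(177,523),(77,244),(53,83)];b=[(488,508),(163,378),(138,524)]
E=[]
for k in (a,b):
    print([ (v[0].round(4),v[1]) for v in (tri([T(*k[0]),S(*k[1])]),tri([T(*k[0]),W(*k[2])]),tri([S(*k[1]),W(*k[2])]))])
    E.append(tri([T(*k[0]),S(*k[1]),W(*k[2])])[0])
print(E,(E[0]+E[1])/2)
# rest bar, ends + at z=.165
for k in [((147,112),(384,30),(718,55)),((522,96),(526,152),(730,490))]:
    print(tri([T(*k[0]),S(*k[1]),W(*k[2])]))
E
```

```text
[(array([ 0.432 , -0.1298,  0.0738]), [0.4, 0.4]), (array([ 0.4321, -0.1292,  0.0722]), [0.8, 0.8]), (array([ 0.4318, -0.1285,  0.0732]), [0.1, 0.1])]
[(array([ 0.4427, -0.2678,  0.074 ]), [0.7, 0.7]), (array([ 0.4423, -0.2677,  0.0722]), [0.5, 0.5]), (array([ 0.4431, -0.2669,  0.0733]), [0.6, 0.6])]
[array([ 0.4319327 , -0.12916915,  0.07349573]), array([ 0.44267132, -0.26733361,  0.07359402])] [ 0.43730201 -0.19825138  0.07354487]
(array([ 0.60121333, -0.10677278,  0.16599448]), [1.2, 0.6, 1.0])
(array([ 0.61489966, -0.26188583,  0.16558171]), [1.8, 1.6, 0.6])
```

```bash
cat >> plan.py <<'E'
def delta(p0,M0,p1,M1):
    d=M0.T@(np.array(p1)-p0)*100; r=np.degrees(R.from_matrix(M0.T@M1).as_rotvec()); return d.round(2),r.round(2)
E
python3 - <<'E'
from plan import *
from plant import read_state
C=np.array([.4373,-.1983,.0737]); s=read_state(); p0=np.array(s["tool_pos"]);M0=R.from_rotvec(s["orientation"]).as_matrix()
for phi in [53,54,55,56,57,58]:
  M=tool(phi)
  for off in [0,.04]:
    p=C-(.1868+off)*M[:,2]; q,e=ik(X,p,M,s["q"]); print(phi,off,q.round(3),round(e,5),p.round(4),delta(p0,M0,p,M))
E
```

```text
53 0 [-0.97  -0.566  2.499  0.684  0.973 -1.379] 2e-05 [ 0.3252 -0.2073  0.2229] (array([ -0.12, -19.11,  14.42]), array([4.78, 0.09, 0.09]))
53 0.04 [-1.04  -0.683  2.5    0.647  1.114 -1.354] 0.00331 [ 0.3012 -0.2092  0.2548] (array([ -0.13, -18.78,  10.44]), array([4.78, 0.09, 0.09]))
54 0 [-0.955 -0.559  2.487  0.659  0.971 -1.35 ] 0.0 [ 0.3279 -0.2071  0.2248] (array([ -0.12, -18.79,  14.45]), array([5.78, 0.09, 0.08]))
54 0.04 [-1.024 -0.693  2.5    0.626  1.11  -1.326] 0.00089 [ 0.3044 -0.209   0.2572] (array([ -0.13, -18.39,  10.47]), array([5.78, 0.09, 0.08]))
55 0 [-0.94  -0.552  2.475  0.634  0.971 -1.321] 0.0 [ 0.3305 -0.2069  0.2267] (array([ -0.12, -18.46,  14.49]), array([6.78, 0.09, 0.08]))
55 0.04 [-1.007 -0.689  2.491  0.604  1.107 -1.3  ] 0.0 [ 0.3076 -0.2087  0.2595] (array([ -0.13, -17.99,  10.52]), array([6.78, 0.09, 0.08]))
56 0 [-0.925 -0.543  2.463  0.609  0.971 -1.292] 0.0 [ 0.3332 -0.2067  0.2286] (array([ -0.12, -18.14,  14.53]), array([7.78, 0.1 , 0.08]))
56 0.04 [-0.988 -0.678  2.477  0.581  1.104 -1.273] 0.0 [ 0.3109 -0.2085  0.2617] (array([ -0.13, -17.6 ,  10.57]), array([7.78, 0.1 , 0.08]))
57 0 [-0.91  -0.535  2.45   0.584  0.971 -1.264] 0.0 [ 0.3359 -0.2065  0.2304] (array([ -0.12, -17.82,  14.58]), array([8.78, 0.1 , 0.08]))
57 0.04 [-0.971 -0.666  2.463  0.558  1.102 -1.247] 0.0 [ 0.3142 -0.2082  0.2639] (array([ -0.13, -17.21,  10.62]), array([8.78, 0.1 , 0.08]))
58 0 [-0.895 -0.525  2.437  0.56   0.972 -1.236] 0.0 [ 0.3386 -0.2062  0.2321] (array([ -0.12, -17.5 ,  14.63]), array([9.78, 0.1 , 0.08]))
58 0.04 [-0.953 -0.654  2.448  0.536  1.101 -1.22 ] 0.0 [ 0.3175 -0.2079  0.266 ] (array([ -0.13, -16.82,  10.69]), array([9.78, 0.1 , 0.08]))
```

```bash
python3 -m creep '[[[0,-3.0,1],[0,0,0]],[[0,-3.0,1.5],[0,0,0]],[[0,-3.0,2],[0,0,0]],[[0,-3.0,2],[0,0,0]],[[0,-3.0,2],[0,0,0]],[[-0.13,-2.6,2.07],[0,0,0]],[[0,0,0],[3.9,0,0]],[[0,0,0],[3.9,0,0]],[[0,0,0],[0,0,0]]]' 35 20
python3 - <<'E'
from h import *
from plan import *
s,M=log(); C=np.array([.4373,-.1983,.0737]);Mt=tool(56); print(delta(s["tool_pos"],M,C-.1868*Mt[:,2],Mt))
snap("side","s2.png",(190,140,320,280),4.2);snap("wrist","w2.png")
E
```

```text
t: 4.52
tool_pos: [0.3177, -0.2135, 0.2625]
orientation: [1.818, 1.982, 0.601]
force: [1.0, 0.3, 0.1]
opening: 0.0374
t 4.52 q [-0.977 -0.629  2.446  0.576  1.096 -1.273] tip [ 0.4197 -0.2034  0.1073] F [1.  0.3 0.1] tau [-0.09  0.28  0.04] op 0.0374
(array([ 0.52, -0.54,  3.72]), array([-0.59, -0.57,  0.17]))
```

View pics/s2.png

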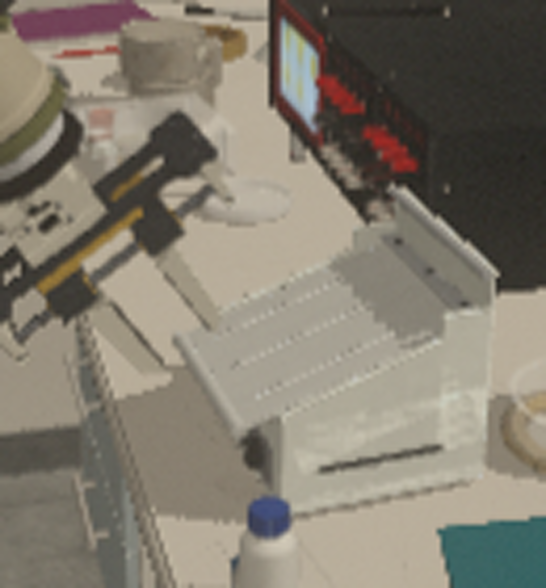

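View pics/w2.png

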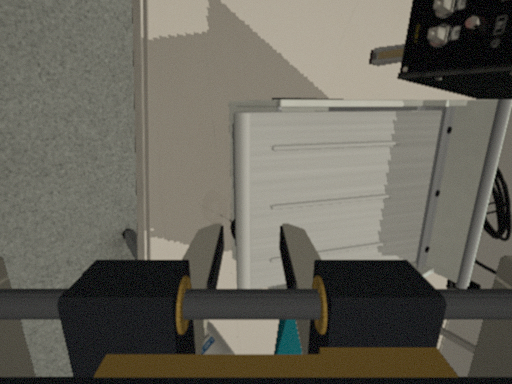

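The open fingers straddle the bar: wrist view tips at (222,228) and (282,228), bar at cols 236–250. I'll advance most of the way.

```bash
python3 -m creep '[[[0.52,-0.54,0],[-0.6,-0.6,0.2]],[[0,0,1],[0,0,0]],[[0,0,1],[0,0,0]],[[0,0,0.7],[0,0,0]],[[0,0,0],[0,0,0]]]'
python3 - <<'E'
from h import *
from plan import *
s,M=log(); C=np.array([.4373,-.1983,.0737]);Mt=tool(56); print(delta(s["tool_pos"],M,C-.1868*Mt[:,2],Mt))
snap("side","s3.png",(190,160,290,270),5.4);snap("wrist","w3.png",(180,80,330,270),3.1)
E
```

```text
t: 5.03
tool_pos: [0.3281, -0.2074, 0.2373]
orientation: [1.812, 1.958, 0.607]
force: [0.1, -0.5, -0.3]
opening: 0.0327
t 5.03 q [-0.942 -0.581  2.47   0.61   1.    -1.291] tip [ 0.4331 -0.1993  0.084 ] F [ 0.1 -0.5 -0.3] tau [-0.06  0.33  0.02] op 0.0327
(array([ 0.03, -0.07,  1.01]), array([ 0.49,  0.12, -0.13]))
```

View pics/s3.png

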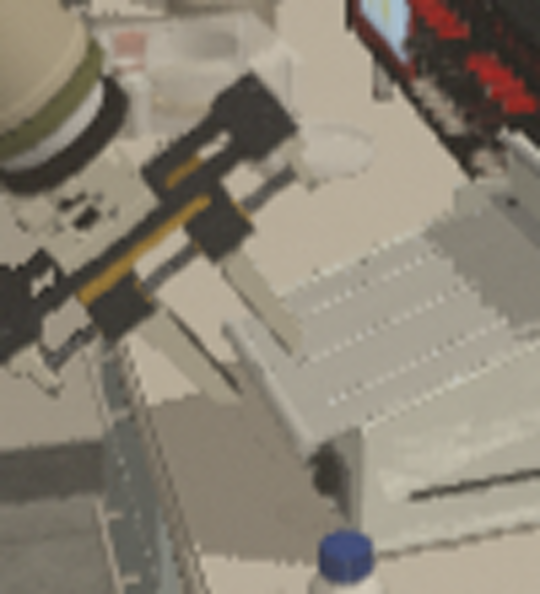

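View pics/w3.png

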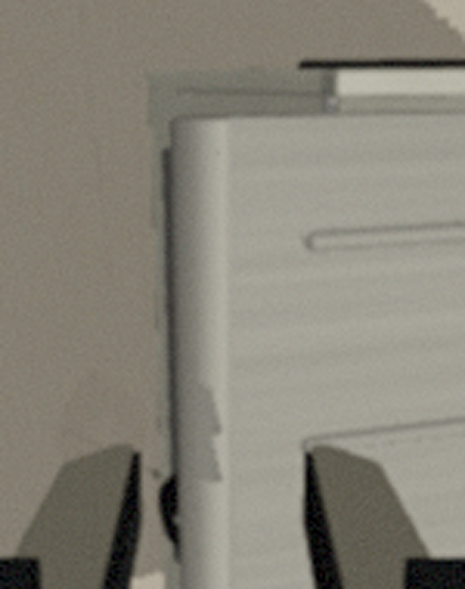

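```bash
python3 - <<'E'
from h import *
c=dict(np.load("pics/w3.npz")); s=read_state(); M=R.from_rotvec(s["orientation"]).as_matrix()
z=lambda p:((proj(c,p)-[180,80]+.5)*3.1-.5).round(1)
tip=s["tool_pos"]+M[:,2]*.186
print("tips",z(tip),z(tip+M[:,1]*.0163),z(tip-M[:,1]*.0163))
u=np.array([.9968,.0802,0]);v=np.array([-.0802,.9968,0]);C=np.array([.4373,-.1983,.0737])
for k in (-.03,0,.03,.07): print(k,z(C+v*k), z(C+v*k-u*.006+0), z(C+v*k+np.array([0,0,.006])))
E
```

```text
tips [215.3 488.5] [296.  488.6] [134.5 488.5]
-0.03 [203.2 581.9] [180.5 590.3] [218.4 594.2]
0 [202.2 458.6] [178.4 465.4] [218.  468.4]
0.03 [201.1 323.7] [176.1 328.3] [217.6 330.4]
0.07 [199.4 122.5] [172.6 123.6] [217. 124.]
```

```bash
python3 -m creep '[[[0,-0.12,0.3],[0.5,0,0]],[[0,0,0.4],[0,0,0]],[[0,0,0.3],[0,0,0]],[[0,0,0],[0,0,0]]]'
python3 -c "from h import *;log()"
python3 -m creep '[[[0,0,0],[0,0,0]],[[0,0,0],[0,0,0]],[[0,0,0],[0,0,0]],[[0,0,0],[0,0,0]],[[0,0,0],[0,0,0]],[[0,0,0],[0,0,0]]]' 0 10
python3 - <<'E'
from h import *
from plan import *
s,M=log(); C=np.array([.4373,-.1983,.0737]);Mt=tool(56); print(delta(s["tool_pos"],M,C-.1868*Mt[:,2],Mt))
snap("side","s4.png",(190,160,290,270),5.4);snap("wrist","w4.png",(180,80,330,270),3.1)
E
```

```text
t: 5.47
tool_pos: [0.3327, -0.2077, 0.2291]
orientation: [1.817, 1.962, 0.598]
force: [-0.3, -0.4, -0.4]
opening: 0.0324
t 5.47 q [-0.926 -0.546  2.463  0.608  0.969 -1.289] tip [ 0.4365 -0.2     0.075 ] F [-0.3 -0.4 -0.4] tau [-0.08  0.39 -0.01] op 0.0324
t: 5.97
tool_pos: [0.3326, -0.2078, 0.2296]
orientation: [1.817, 1.961, 0.598]
force: [0.5, 0.0, -0.4]
opening: 0.0104
t 5.97 q [-0.927 -0.547  2.463  0.607  0.97  -1.289] tip [ 0.4364 -0.2003  0.0754] F [ 0.5  0.  -0.4] tau [-0.11  0.45 -0.03] op 0.0104
(array([0.1 , 0.  , 0.12]), array([ 0.03,  0.26, -0.14]))
```

View pics/s4.png

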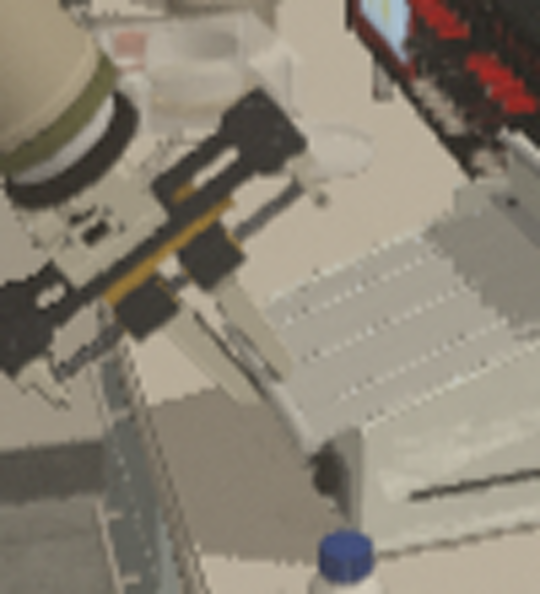

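View pics/w4.png

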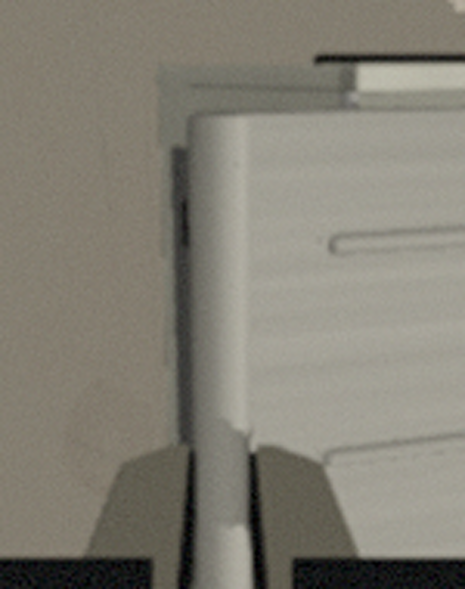

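The jaws show 10.4 mm, less than the 12 mm bar, so they grip a chord about 3 mm above the axis. I'll open slightly, go about 2.5 mm deeper and close again.

```bash
python3 -m creep '[[[0,0,0],[0,0,0]],[[0,0,0],[0,0,0]],[[0,0,0.25],[0,0,0]],[[0,0,0],[0,0,0]]]' 19 10
python3 -c "from h import *;log()"
python3 -m creep '[[[0,0,0],[0,0,0]],[[0,0,0],[0,0,0]],[[0,0,0],[0,0,0]],[[0,0,0],[0,0,0]]]' 0 20
python3 -c "from h import *
log();print([read_state()['opening'] for _ in range(3)])"
```

```text
t: 6.4
tool_pos: [0.3342, -0.2079, 0.2277]
orientation: [1.816, 1.961, 0.598]
force: [-1.8, -1.1, 2.9]
opening: 0.0179
t 6.4 q [-0.923 -0.538  2.461  0.61   0.961 -1.291] tip [ 0.4381 -0.2005  0.0736] F [-1.8 -1.1  2.9] tau [-0.2   0.34 -0.03] op 0.0179
t: 6.73
tool_pos: [0.3341, -0.208, 0.2281]
orientation: [1.816, 1.961, 0.597]
force: [-3.9, -0.1, 5.8]
opening: 0.012
t 6.73 q [-0.923 -0.539  2.461  0.609  0.962 -1.291] tip [ 0.438  -0.2006  0.074 ] F [-3.9 -0.1  5.8] tau [-0.11  0.23 -0.01] op 0.012
[0.011980715281777498, 0.011980715281777498, 0.011980715281777498]
```

Opening 12.0 mm with a light touch: the bar is pinched across its diameter. Now the tipping arc.

```bash
python3 - <<'E'
from plan import *
r=.1496; a0=17.1
def P(ps): ps=np.radians(ps); return -r*np.array([np.cos(ps),np.sin(ps)])
M=tool(56); f=np.radians(56)
ty=np.array([np.sin(f),np.cos(f)]);tz=np.array([np.cos(f),-np.sin(f)])
prev=P(a0)
for ps in [14,10,5,0,-5,-10,-15,-20,-25]:
    d=P(ps)-prev; prev=P(ps); print(ps,"y %.2f z %.2f cm"%(100*d@ty,100*d@tz))
E
python3 -m creep '[[[0,0,0],[0,0,0]],[[0,0.2,-0.35],[0,0,0]],[[0,0.2,-0.35],[0,0,0]],[[0,0,0],[0,0,0]]]' 0 45
python3 -c "from h import *;log()"
```

```text
14 y 0.26 z -0.77 cm
10 y 0.39 z -0.97 cm
5 y 0.58 z -1.17 cm
0 y 0.68 z -1.11 cm
-5 y 0.78 z -1.05 cm
-10 y 0.86 z -0.98 cm
-15 y 0.95 z -0.90 cm
-20 y 1.02 z -0.81 cm
-25 y 1.09 z -0.72 cm
t: 7.07
tool_pos: [0.3334, -0.2077, 0.236]
orientation: [1.817, 1.961, 0.598]
force: [-1.3, -1.4, -1.4]
opening: 0.0103
t 7.07 q [-0.925 -0.559  2.457  0.6    0.983 -1.275] tip [ 0.4372 -0.2001  0.0818] F [-1.3 -1.4 -1.4] tau [-0.12  0.5   0.04] op 0.0103
```

```bash
python3 - <<'E'
from h import *
snap("side","s5.png",(190,160,290,270),5.4);snap("wrist","w5.png",(180,80,330,270),3.1);print(read_state()["opening"])
E
```

```text
0.01030291671413259
```

View pics/s5.png

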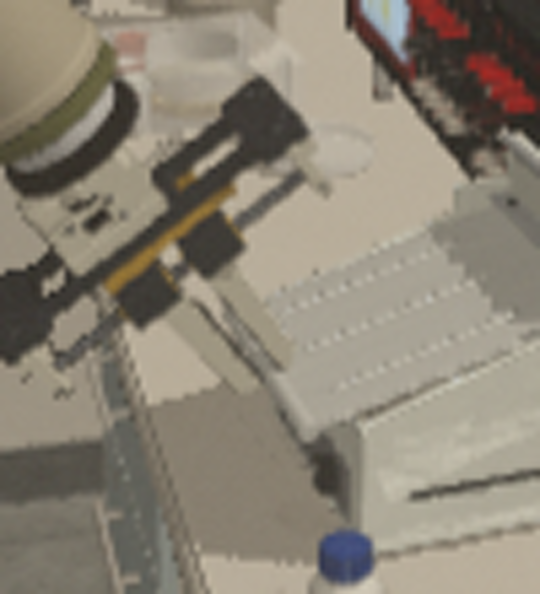

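View pics/w5.png

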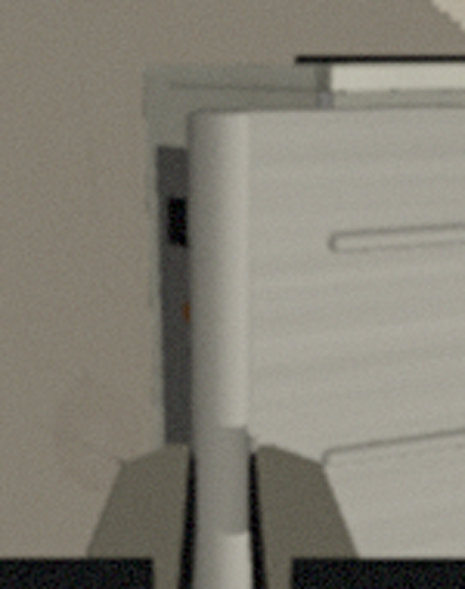

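The cover has lifted a few mm, but the grip slid to a chord (10.3 mm). I'll go on gently and watch it.

```bash
python3 -m creep '[[[0,0.2,-0.5],[0,0,0]],[[0,0.2,-0.5],[0,0,0]],[[0,0,0],[0,0,0]]]'
python3 -c "from h import *;log()"
python3 -m creep '[[[0,0.29,-0.58],[0,0,0]],[[0,0.29,-0.58],[0,0,0]],[[0,0,0],[0,0,0]]]'
python3 -c "from h import *
log();snap('side','s6.png',(190,160,290,270),5.4)"
```

```text
t: 7.42
tool_pos: [0.3311, -0.208, 0.2471]
orientation: [1.816, 1.961, 0.598]
force: [0.2, -0.1, -2.4]
opening: 0.0104
t 7.42 q [-0.931 -0.588  2.454  0.59   1.014 -1.26 ] tip [ 0.435  -0.2006  0.093 ] F [ 0.2 -0.1 -2.4] tau [-0.11  0.81  0.02] op 0.0104
t: 7.67
tool_pos: [0.3296, -0.2083, 0.2605]
orientation: [1.815, 1.96, 0.597]
force: [0.7, -0.1, -1.9]
opening: 0.0099
t 7.67 q [-0.936 -0.618  2.445  0.579  1.047 -1.24 ] tip [ 0.4336 -0.201   0.1065] F [ 0.7 -0.1 -1.9] tau [-0.1   0.79  0.04] op 0.0099
```

View pics/s6.png

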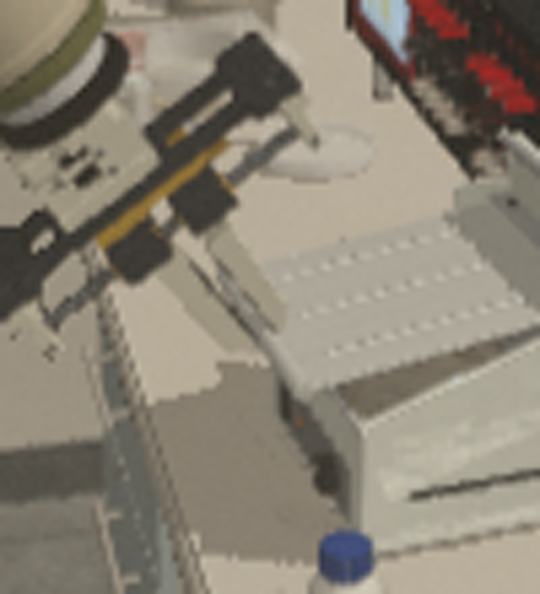

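It is tipping cleanly, carrying about 2 N. I'll reduce the grip a little and compute the next arc steps.

```bash
cat >> plan.py <<'E'
def arc(L,tip,phi,seq):
    # L,tip world; seq list of (psi,phi); prints tool-axis rows
    d=L-tip; h=d@U; r=np.hypot(h,d[2]); ps0=np.degrees(np.arctan2(d[2],h)); print("r",r.round(4),"psi",ps0.round(1))
    P=lambda ps:-r*(np.cos(np.radians(ps))*U+np.sin(np.radians(ps))*Z)
    p=P(ps0)-.186*tool(phi)[:,2]; M=tool(phi)
    for ps,ph in seq:
        M2=tool(ph); p2=P(ps)-.186*M2[:,2]; print(ps,ph,delta(p,M,p2,M2)); p,M=p2,M2
E
python3 - <<'E'
from plan import *
L=np.array([.5798,-.187,.1177])
arc(L,np.array([.4336,-.201,.1065]),56,[(0,56)]+[(-5*k,56) for k in range(1,10)]+[(-50,60),(-55,65),(-60,69),(-65,73),(-70,77),(-75,80),(-80,83),(-85,86),(-90,88),(-95,90)])
E
```

```text
r 0.1473 psi 4.4
0 56 (array([ 0.  ,  0.59, -0.95]), array([0., 0., 0.]))
-5 56 (array([-0.  ,  0.76, -1.03]), array([0., 0., 0.]))
-10 56 (array([ 0.  ,  0.85, -0.96]), array([0., 0., 0.]))
-15 56 (array([-0.  ,  0.93, -0.88]), array([0., 0., 0.]))
-20 56 (array([ 0.  ,  1.01, -0.8 ]), array([0., 0., 0.]))
-25 56 (array([ 0.  ,  1.07, -0.71]), array([0., 0., 0.]))
-30 56 (array([-0.  ,  1.13, -0.61]), array([0., 0., 0.]))
-35 56 (array([-0.  ,  1.18, -0.51]), array([0., 0., 0.]))
-40 56 (array([ 0.  ,  1.22, -0.41]), array([0., 0., 0.]))
-45 56 (array([-0.  ,  1.25, -0.3 ]), array([0., 0., 0.]))
-50 60 (array([ 0.  ,  2.57, -0.14]), array([ 4., -0., -0.]))
-55 65 (array([-0.  ,  2.89, -0.1 ]), array([5., 0., 0.]))
-60 69 (array([ 0.  ,  2.57, -0.12]), array([ 4., -0.,  0.]))
-65 73 (array([-0.  ,  2.57, -0.1 ]), array([ 4., -0., -0.]))
-70 77 (array([-0.  ,  2.58, -0.08]), array([4., 0., 0.]))
-75 80 (array([-0.  ,  2.25, -0.08]), array([ 3., -0., -0.]))
-80 83 (array([ 0.  ,  2.26, -0.03]), array([ 3., -0.,  0.]))
-85 86 (array([-0.  ,  2.26,  0.01]), array([ 3.,  0., -0.]))
-90 88 (array([0.  , 1.93, 0.04]), array([ 2., -0.,  0.]))
-95 90 (array([0.  , 1.93, 0.11]), array([ 2., -0.,  0.]))
```

```bash
python3 -m creep '[[[0,0.59,-0.95],[0,0,0]],[[0,0.76,-1.03],[0,0,0]],[[0,0.85,-0.96],[0,0,0]],[[0,0.93,-0.88],[0,0,0]],[[0,0,0],[0,0,0]]]' 0 30
python3 -c "from h import *
log();snap('side','s7.png',(190,140,290,270),4.5)"
```

```text
t: 8.13
tool_pos: [0.3326, -0.208, 0.3087]
orientation: [1.818, 1.967, 0.591]
force: [-32.1, 0.6, 4.4]
opening: 0.0089
t 8.13 q [-0.924 -0.675  2.386  0.536  1.143 -1.158] tip [ 0.4353 -0.2006  0.1539] F [-32.1   0.6   4.4] tau [-0.09  4.98  0.2 ] op 0.0089
```

View pics/s7.png

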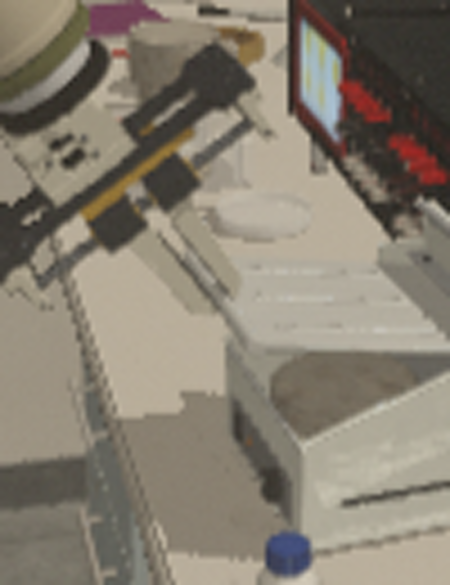

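Reaction of -32 N in x: my arc is pushing the cover backward. I'll relieve it by a few mm.

```bash
python3 -m creep '[[[0,-0.12,-0.08],[0,0,0]],[[0,-0.12,-0.08],[0,0,0]],[[0,0,0],[0,0,0]]]'
python3 -c "from h import *
log()"
```

```text
t: 8.43
tool_pos: [0.3305, -0.2079, 0.3079]
orientation: [1.818, 1.963, 0.596]
force: [-19.5, 1.6, 4.9]
opening: 0.0035
t 8.43 q [-0.932 -0.683  2.393  0.543  1.146 -1.165] tip [ 0.434  -0.2003  0.1535] F [-19.5   1.6   4.9] tau [0.09 2.96 0.23] op 0.0035
```

```bash
python3 -c "from h import *
snap('side','s8.png',(190,140,290,270),4.5);snap('wrist','w8.png')
log()"
```

```text
t 8.53 q [-0.932 -0.683  2.393  0.542  1.147 -1.164] tip [ 0.4338 -0.2003  0.1533] F [-14.8   0.    4.6] tau [-0.03  2.24  0.18] op 0.0008
```

View pics/s8.png

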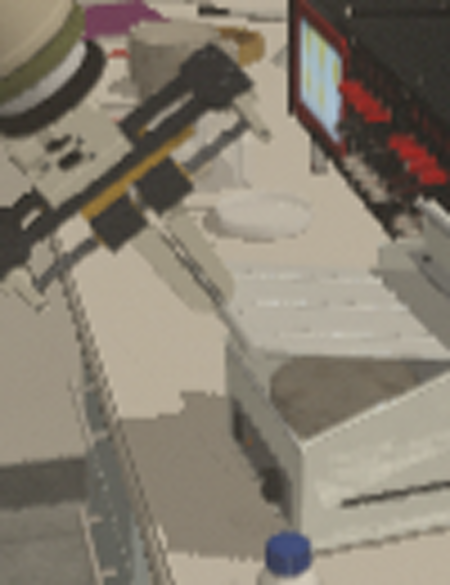

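View pics/w8.png

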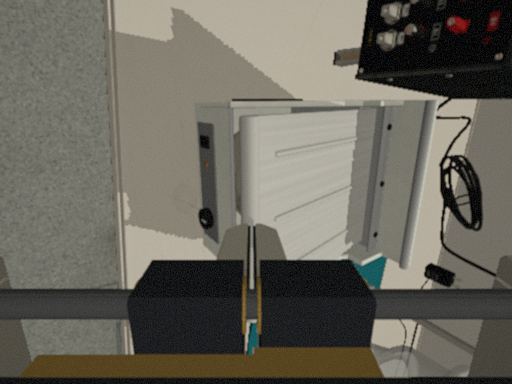

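The bar slipped off the pads. The cover is still up at about -12°, propped against the closed fingertips with 15 N. I need to see exactly where the bar is before moving.

```bash
python3 -c "from h import *
snap('top','t9.png',(250,150,350,260),5.4);snap('side','s9.png',(220,180,280,240),10)
log()"
```

```text
t 8.63 q [-0.932 -0.683  2.393  0.542  1.147 -1.164] tip [ 0.4339 -0.2003  0.1534] F [-17.    0.4   3.7] tau [0.01 2.46 0.14] op 0.0001
```

View pics/t9.png

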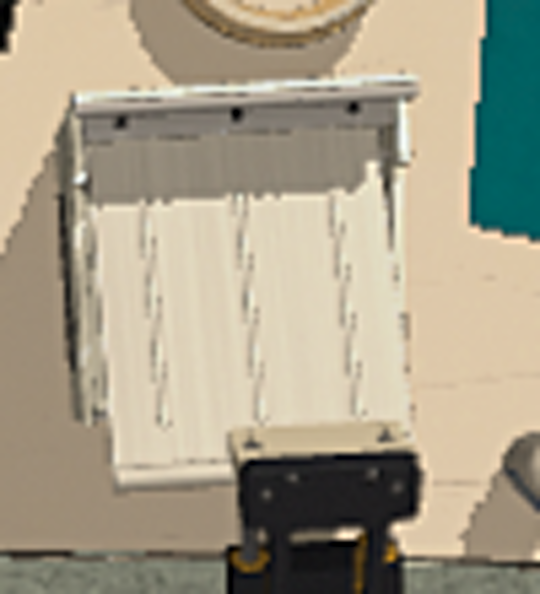

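View pics/s9.png

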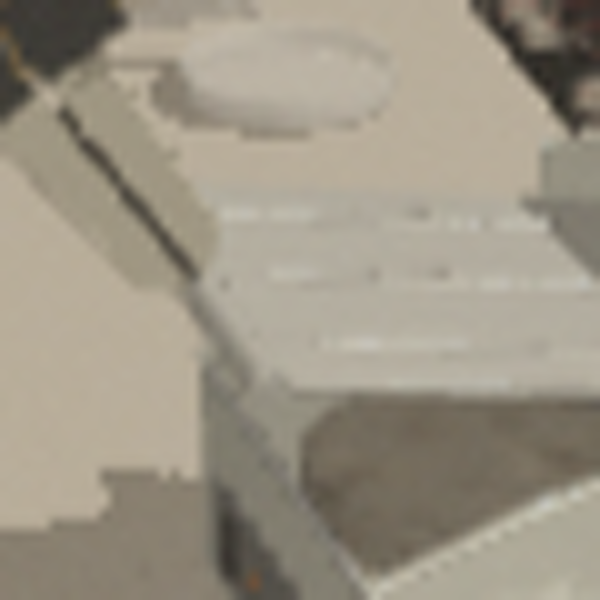

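```bash
python3 - <<'E'
from h import *
from plan import V,U
t=dict(np.load("pics/t9.npz")); s=dict(np.load("pics/s9.npz"))
T=ray(t,250+(116+.5)/5.4-.5,150+(478+.5)/5.4-.5)
for xy in [(250,378),(262,388),(240,375)]:
    o,d=ray(s,220+(xy[0]+.5)/10-.5,180+(xy[1]+.5)/10-.5)
    x,e=tri([T,(o+.139*V,d)]); print("bar mid",(x-.0695*V).round(4),e)
E
```

```text
bar mid [ 0.4346 -0.1976  0.1512] [2.4, 2.4]
bar mid [ 0.436  -0.1982  0.1484] [0.8, 0.8]
bar mid [ 0.4333 -0.1972  0.1521] [3.7, 3.7]
```

The bar centre is at about (0.436,-0.198,0.148), just ahead of the closed tips, so the cover is jammed by the backward push. I'll open the jaws around it and go deeper, so the lower finger comes under the bar. At this angle the plate leaves room for that.

```bash
python3 -m creep '[[[0,0,0],[0,0,0]],[[0,0,0.2],[0,0,0]],[[0,0,0.3],[0,0,0]],[[0,0,0.3],[0,0,0]]]' 20 20
python3 -c "from h import *
log();snap('side','s10.png',(190,140,290,270),4.5);snap('wrist','w10.png',(180,80,330,270),3.1)"
```

```text
t: 8.97
tool_pos: [0.336, -0.2075, 0.3017]
orientation: [1.816, 1.96, 0.598]
force: [0.9, -0.7, -1.0]
opening: 0.0179
t 8.97 q [-0.918 -0.66   2.392  0.548  1.119 -1.165] tip [ 0.44   -0.2001  0.1477] F [ 0.9 -0.7 -1. ] tau [-0.12  0.34  0.02] op 0.0179
```

View pics/s10.png

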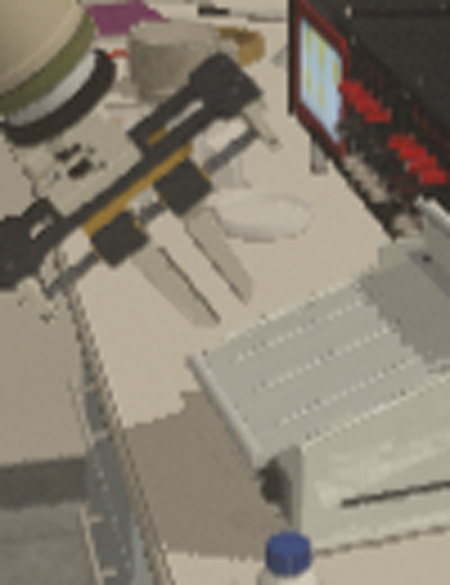

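View pics/w10.png

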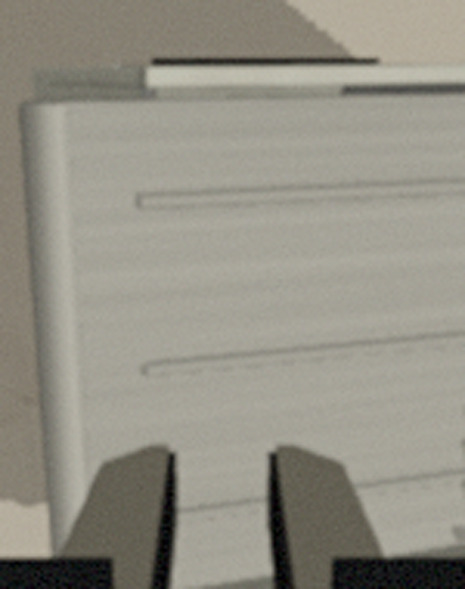

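When I opened the jaws the cover fell back shut. That is an uncontrolled drop, and I will report it. The state is otherwise unchanged and the cover is seated.

A better method is to approach at an angle from the right front so the tool can be flatter. The lower finger then goes deep under the bar, caged by the open upper finger, and I close it once the cover has swung into line. First, check the reach.

```bash
cat >> plan.py <<'E'
def toolb(phi,beta):
    f,b=np.radians(phi),np.radians(beta); w0=np.cos(f)*U-np.sin(f)*Z
    tz=np.cos(b)*w0+np.sin(b)*V; ty=-np.cross(w0,V); ty=np.cross(w0,V); return np.c_[np.cross(ty,tz),ty,tz]
E
python3 - <<'E'
from plan import *
from plant import read_state
s=read_state(); M0=R.from_rotvec(s["orientation"]).as_matrix()
print("check",tool(56).round(2)-toolb(56,0).round(2))
C=np.array([.4373,-.1983,.0737]); L=np.array([.583,-.1863,.118]); r=.1496
for beta in [20,30,40]:
  for phi in [50,45,40,35,30]:
    o=[];M=toolb(phi,beta)
    for off in [.05,0]:
      q,e=ik(X,C-(.176+off)*M[:,2]+.006*M[:,1]*0,M,s["q"]); o.append(e)
    for ps in [0,-15,-30]:
      P=L-r*(np.cos(np.radians(ps))*U+np.sin(np.radians(ps))*Z); qq,e=ik(X,P-.176*M[:,2],M,q); o.append(e); 
    print(beta,phi,np.round(o,4),q.round(2),qq.round(2))
E
```

```text
check [[0. 0. 0.]
 [0. 0. 0.]
 [0. 0. 0.]]
20 50 [0. 0. 0. 0. 0.] [-1.11 -0.08  2.21  0.81  1.26 -1.68] [-1.07 -0.27  2.13  0.77  1.43 -1.45]
20 45 [0. 0. 0. 0. 0.] [-1.16 -0.06  2.24  0.88  1.27 -1.8 ] [-1.12 -0.28  2.17  0.85  1.43 -1.56]
20 40 [0. 0. 0. 0. 0.] [-1.21 -0.02  2.26  0.96  1.3  -1.93] [-1.17 -0.27  2.21  0.92  1.44 -1.66]
20 35 [0. 0. 0. 0. 0.] [-1.26  0.03  2.28  1.02  1.32 -2.05] [-1.22 -0.25  2.25  1.    1.46 -1.77]
20 30 [0. 0. 0. 0. 0.] [-1.3   0.09  2.28  1.08  1.36 -2.17] [-1.26 -0.22  2.28  1.06  1.48 -1.88]
30 50 [0. 0. 0. 0. 0.] [-1.12  0.13  2.05  0.79  1.41 -1.71] [-1.09 -0.06  1.99  0.79  1.57 -1.51]
30 45 [0. 0. 0. 0. 0.] [-1.16  0.15  2.07  0.85  1.42 -1.82] [-1.13 -0.06  2.03  0.85  1.57 -1.61]
30 40 [0. 0. 0. 0. 0.] [-1.2   0.18  2.09  0.9   1.44 -1.94] [-1.17 -0.05  2.06  0.91  1.58 -1.71]
30 35 [0. 0. 0. 0. 0.] [-1.24  0.22  2.1   0.96  1.46 -2.05] [-1.2  -0.03  2.09  0.96  1.59 -1.81]
30 30 [0. 0. 0. 0. 0.] [-1.27  0.27  2.11  1.    1.49 -2.15] [-1.24 -0.    2.11  1.02  1.6  -1.91]
40 50 [0. 0. 0. 0. 0.] [-1.12  0.32  1.89  0.77  1.56 -1.73] [-1.09  0.13  1.85  0.79  1.7  -1.55]
40 45 [0. 0. 0. 0. 0.] [-1.15  0.34  1.91  0.81  1.56 -1.83] [-1.12  0.13  1.88  0.84  1.7  -1.64]
40 40 [0. 0. 0. 0. 0.] [-1.18  0.36  1.92  0.86  1.58 -1.93] [-1.15  0.14  1.91  0.89  1.71 -1.73]
40 35 [0. 0. 0. 0. 0.] [-1.21  0.39  1.93  0.9   1.59 -2.03] [-1.18  0.16  1.93  0.93  1.72 -1.83]
40 30 [0. 0. 0. 0. 0.] [-1.23  0.43  1.93  0.94  1.61 -2.13] [-1.2   0.19  1.95  0.98  1.73 -1.92]
```

Reach is good at 20° yaw and 35° down. The next step is to compute the hover pose and the entry.

```bash
cat >> plan.py <<'E'
def split(p0,M0,p1,M1,n):
    rv=R.from_matrix(M0.T@M1).as_rotvec(); ps=[];Ms=[]
    for k in range(n+1):
        ps.append(p0+(p1-p0)*k/n); Ms.append(M0@R.from_rotvec(rv*k/n).as_matrix())
    for k in range(n): print(*delta(ps[k],Ms[k],ps[k+1],Ms[k+1]))
E
python3 - <<'E'
from plan import *
from plant import read_state
s=read_state(); M0=R.from_rotvec(s["orientation"]).as_matrix(); p0=np.array(s["tool_pos"])
C=np.array([.4373,-.1983,.0737]); M=toolb(35,20); tgt=C+.0095*M[:,1]-.176*M[:,2]; hov=tgt-.05*M[:,2]
print(hov,tgt); p1=p0-.03*M0[:,2]
split(p1,M0,hov,M,6)
q=s["q"]
for k in np.linspace(0,1,5):
    rv=R.from_matrix(M0.T@M).as_rotvec(); q,e=ik(X,p1+(hov-p1)*k,M0@R.from_rotvec(rv*k).as_matrix(),q); print(q.round(2),round(e,4))
E
```

```text
[ 0.27552713 -0.28886227  0.20329268] [ 0.31251923 -0.26872969  0.1763434 ]
[-1.28 -1.83  1.23] [-3.46  3.34 -0.63]
[-1.32 -1.91  1.04] [-3.46  3.34 -0.63]
[-1.36 -1.98  0.85] [-3.46  3.34 -0.63]
[-1.38 -2.04  0.65] [-3.46  3.34 -0.63]
[-1.39 -2.09  0.44] [-3.46  3.34 -0.63]
[-1.39 -2.13  0.23] [-3.46  3.34 -0.63]
[-0.96 -0.74  2.39  0.54  1.21 -1.16] 0.0
[-1.09 -0.63  2.4   0.7   1.24 -1.41] 0.0
[-1.2  -0.46  2.39  0.83  1.29 -1.64] 0.0
[-1.29 -0.27  2.34  0.91  1.36 -1.84] 0.0
[-1.35 -0.06  2.27  0.96  1.43 -2.02] 0.0
```

```bash
python3 -m creep '[[[0,0,-3],[0,0,0]],[[-1.28,-1.83,1.23],[-3.46,3.34,-0.63]],[[-1.32,-1.91,1.04],[-3.46,3.34,-0.63]],[[-1.36,-1.98,0.85],[-3.46,3.34,-0.63]],[[-1.38,-2.04,0.65],[-3.46,3.34,-0.63]],[[-1.39,-2.09,0.44],[-3.46,3.34,-0.63]],[[-1.39,-2.13,0.23],[-3.46,3.34,-0.63]],[[0,0,0],[0,0,0]]]' 39 20
python3 - <<'E'
from h import *
from plan import *
s,M0=log(); C=np.array([.4373,-.1983,.0737]); M=toolb(35,20); tgt=C+.0095*M[:,1]-.176*M[:,2]
print(delta(s["tool_pos"],M0,tgt,M))
snap("side","s11.png",(190,140,310,280),4.2);snap("wrist","w11.png"); snap("top","t11.png",(250,150,380,290),4.2)
E
```

```text
t: 9.73
tool_pos: [0.2735, -0.2877, 0.1959]
orientation: [1.508, 1.945, 1.25]
force: [0.2, 0.8, -1.6]
opening: 0.0359
t 9.73 q [-1.357 -0.032  2.266  0.956  1.436 -2.02 ] tip [ 0.411  -0.2111  0.0967] F [ 0.2  0.8 -1.6] tau [-0.22  0.46 -0.01] op 0.0359
(array([-0.07,  0.69,  4.7 ]), array([ 0.28, -0.58, -0.91]))
```

View pics/s11.png

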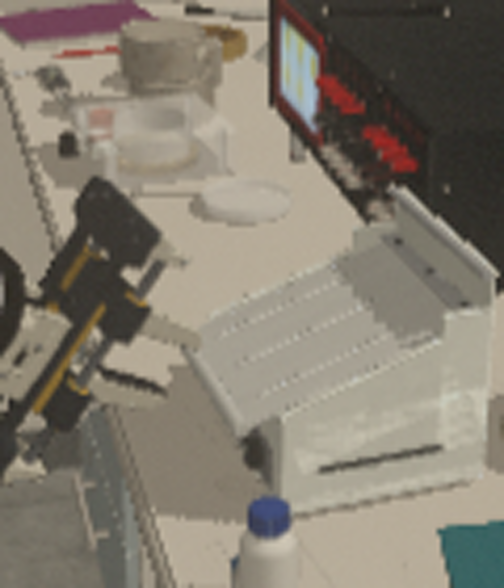

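View pics/w11.png

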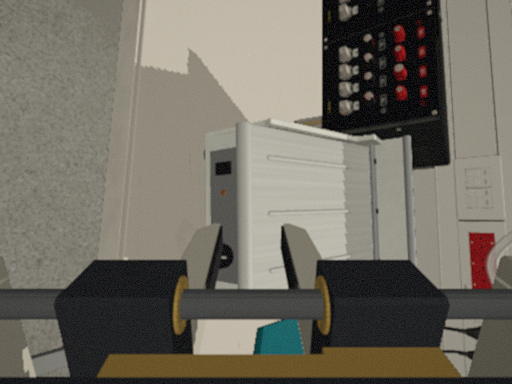

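View pics/t11.png

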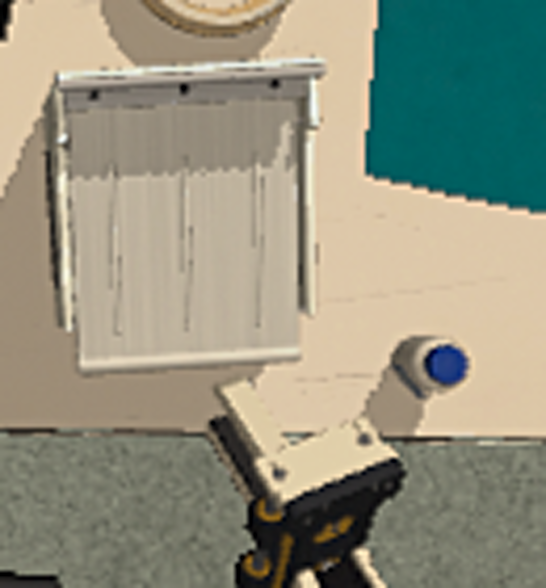

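The cover is seated again as before, with the fingers clear and lined up in front. Next: enter with the lower finger under the bar.

```bash
python3 -m creep '[[[-0.07,0.69,0.5],[0.28,-0.58,-0.91]],[[0,0,1],[0,0,0]],[[0,0,1],[0,0,0]],[[0,0,1],[0,0,0]],[[0,0,0],[0,0,0]]]'
python3 - <<'E'
from h import *
from plan import *
s,M0=log(); C=np.array([.4373,-.1983,.0737]); M=toolb(35,20); tgt=C+.0095*M[:,1]-.176*M[:,2]
print(delta(s["tool_pos"],M0,tgt,M))
snap("side","s12.png",(200,180,280,270),6);snap("wrist","w12.png",(180,80,330,270),3.1)
E
```

```text
t: 10.3
tool_pos: [0.3064, -0.2765, 0.193]
orientation: [1.477, 1.962, 1.201]
force: [-19.2, -6.3, 10.3]
opening: 0.0361
t 10.3 q [-1.265 -0.037  2.271  1.005  1.349 -2.018] tip [ 0.4441 -0.204   0.0912] F [-19.2  -6.3  10.3] tau [-0.23  1.38  0.49] op 0.0361
(array([ 0.21, -0.96,  1.67]), array([-0.43,  0.76,  1.32]))
```

View pics/s12.png

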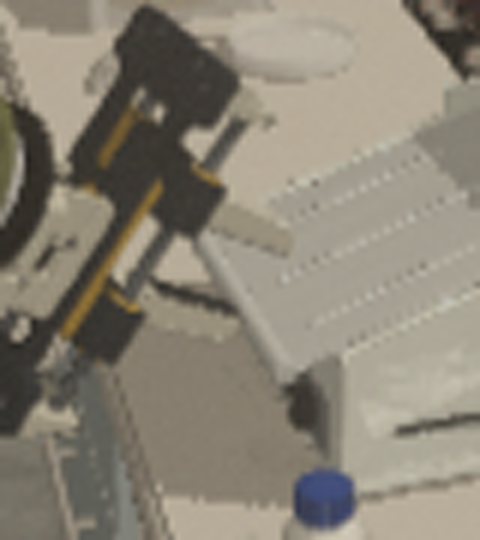

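View pics/w12.png

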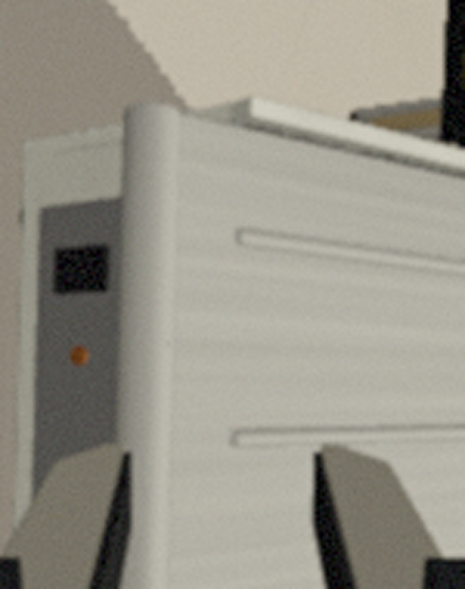

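The -19 N reading means the lower finger tip met the bar. My correction used a pose read before the arm had settled. I'll back off, let it settle and re-measure.

```bash
python3 -m creep '[[[0,0,-1.5],[0,0,0]],[[0,-0.4,-1],[0,0,0]],[[0,-0.3,0],[-0.3,0.6,0.9]],[[0,0,0],[0,0,0]],[[0,0,0],[0,0,0]],[[0,0,0],[0,0,0]]]'
python3 - <<'E'
from h import *
from plan import *
s,M0=log(); C=np.array([.4373,-.1983,.0737]); M=toolb(35,20); tgt=C+.0095*M[:,1]-.176*M[:,2]
print(delta(s["tool_pos"],M0,tgt,M))
t=snap("top","t13.png",(250,200,340,260),8)
E
sleep 0; python3 -c "
from h import *
from plan import *
s,M0=log(); C=np.array([.4373,-.1983,.0737]); M=toolb(35,20); tgt=C+.0095*M[:,1]-.176*M[:,2]
print(delta(s['tool_pos'],M0,tgt,M))"
```

```text
t: 10.9
tool_pos: [0.2835, -0.2852, 0.1983]
orientation: [1.494, 1.952, 1.229]
force: [0.5, 0.4, -0.4]
opening: 0.0361
t 10.9 q [-1.329 -0.044  2.268  0.97   1.412 -2.016] tip [ 0.4211 -0.2103  0.098 ] F [ 0.5  0.4 -0.4] tau [-0.27  0.4   0.01] op 0.0361
(array([ 0.04, -0.06,  3.99]), array([-0.02, -0.01,  0.05]))
t 10.95 q [-1.329 -0.044  2.268  0.97   1.412 -2.016] tip [ 0.421  -0.2103  0.098 ] F [-0.1 -0.6  0.6] tau [-0.28  0.42 -0.05] op 0.0364
(array([ 0.05, -0.06,  4.  ]), array([-0.02, -0.02,  0.04]))
```

View pics/t13.png

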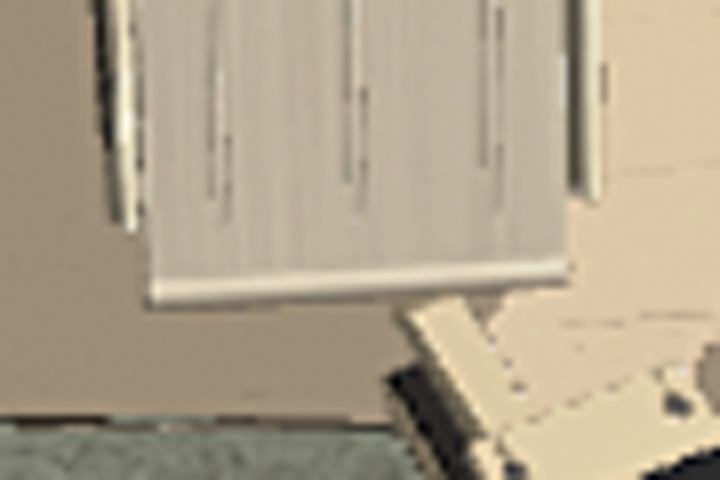

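```bash
python3 -m creep '[[[0,-0.06,1],[0,0,0]],[[0,0,1],[0,0,0]],[[0,0,0.8],[0,0,0]],[[0,0,0.5],[0,0,0]],[[0,0,0.3],[0,0,0]],[[0,0,0],[0,0,0]],[[0,0,0],[0,0,0]]]'
python3 - <<'E'
from h import *
from plan import *
s,M0=log(); C=np.array([.4373,-.1983,.0737]); M=toolb(35,20); tgt=C+.0095*M[:,1]-.176*M[:,2]
print(delta(s["tool_pos"],M0,tgt,M))
snap("side","s14.png",(200,180,280,270),6);snap("wrist","w14.png",(180,80,330,270),3.1)
E
```

```text
t: 11.53
tool_pos: [0.3095, -0.2711, 0.1785]
orientation: [1.494, 1.952, 1.229]
force: [-0.6, 0.1, 0.1]
opening: 0.036
t 11.53 q [-1.254  0.004  2.271  1.019  1.335 -2.028] tip [ 0.447  -0.1962  0.0782] F [-0.6  0.1  0.1] tau [-0.24  0.39 -0.  ] op 0.036
(array([0.07, 0.01, 0.44]), array([-0.02, -0.02,  0.04]))
```

View pics/s14.png

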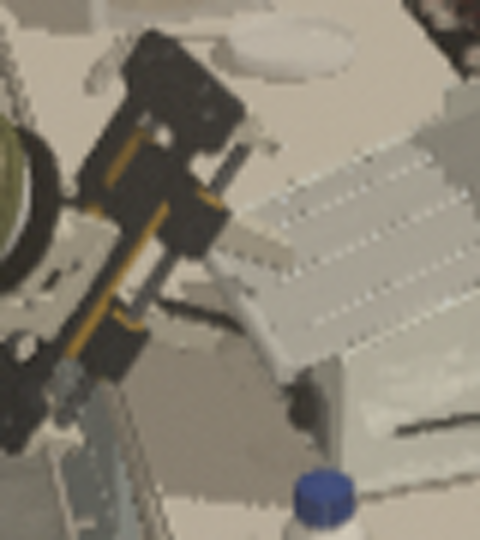

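View pics/w14.png

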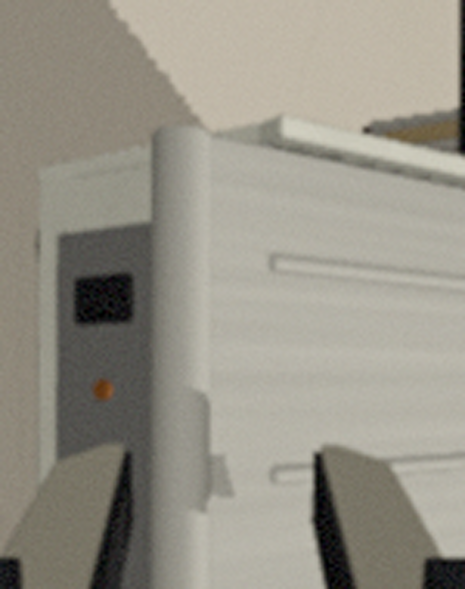

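No contact this time, and the lower finger is under the bar. I'll go 5 mm deeper and compute the arc steps in the current tool axes.

```bash
python3 -m creep '[[[0,0,0.45],[0,0,0]],[[0,0.25,0],[0,0,0]],[[0,0,0],[0,0,0]],[[0,0,0],[0,0,0]]]'
python3 - <<'E'
from h import *
from plan import *
s,M0=log(); C=np.array([.4373,-.1983,.0737]); M=toolb(35,20); tgt=C+.0095*M[:,1]-.176*M[:,2]
print(delta(s["tool_pos"],M0,tgt,M))
r=.1496;P=lambda ps:-r*(np.cos(np.radians(ps))*U+np.sin(np.radians(ps))*Z)
a=17.1
for b in [14,10,5,0,-5,-10,-15,-20,-25,-30]:
    print(b,(100*M.T@(P(b)-P(a))).round(2)); a=b
E
```

```text
t: 11.97
tool_pos: [0.3142, -0.2695, 0.1785]
orientation: [1.494, 1.952, 1.228]
force: [0.1, 0.5, -0.1]
opening: 0.0359
t 11.97 q [-1.241  0.006  2.27   1.027  1.326 -2.023] tip [ 0.4518 -0.1947  0.0782] F [ 0.1  0.5 -0.1] tau [-0.26  0.43 -0.02] op 0.0359
(array([ 0.09, -0.27,  0.02]), array([-0.01,  0.04,  0.06]))
14 [ 0.21  0.51 -0.59]
10 [ 0.26  0.71 -0.72]
5 [ 0.3   0.96 -0.83]
0 [ 0.27  1.04 -0.75]
-5 [ 0.24  1.1  -0.66]
-10 [ 0.21  1.16 -0.57]
-15 [ 0.17  1.21 -0.47]
-20 [ 0.13  1.24 -0.37]
-25 [ 0.1   1.27 -0.27]
-30 [ 0.06  1.29 -0.16]
```

```bash
python3 -m creep '[[[0.1,0.25,-0.3],[0,0,0]],[[0.11,0.26,-0.29],[0,0,0]],[[0.13,0.36,-0.36],[0,0,0]],[[0.13,0.35,-0.36],[0,0,0]],[[0,0,0],[0,0,0]]]'
python3 -c "from h import *
log();snap('side','s15.png',(200,180,280,270),6);snap('wrist','w15.png',(180,80,330,270),3.1)"
```

```text
t: 12.38
tool_pos: [0.3097, -0.2703, 0.1974]
orientation: [1.493, 1.952, 1.227]
force: [0.4, 0.1, -0.9]
opening: 0.0362
t 12.38 q [-1.253 -0.052  2.278  1.011  1.359 -1.986] tip [ 0.4474 -0.1957  0.0971] F [ 0.4  0.1 -0.9] tau [-0.32  0.61  0.03] op 0.0362
```

View pics/s15.png

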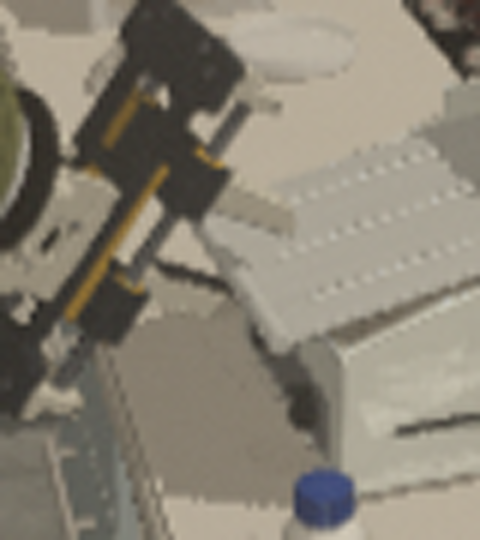

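View pics/w15.png

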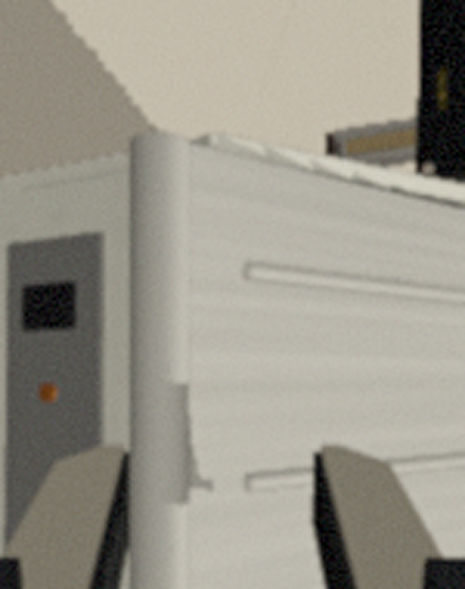

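The cover rises, resting on the lower finger with almost no side force. I'll continue along the arc.

```bash
python3 -m creep '[[[0.15,0.48,-0.42],[0,0,0]],[[0.15,0.48,-0.41],[0,0,0]],[[0.14,0.52,-0.38],[0,0,0]],[[0.13,0.52,-0.37],[0,0,0]],[[0,0,0],[0,0,0]]]'
python3 -c "from h import *
log()"
python3 -m creep '[[[0.12,0.55,-0.33],[0,0,0]],[[0.12,0.55,-0.33],[0,0,0]],[[0.1,0.58,-0.29],[0,0,0]],[[0.1,0.58,-0.28],[0,0,0]],[[0,0,0],[0,0,0]]]'
python3 -c "from h import *
log();snap('side','s16.png',(190,150,290,270),4.8);snap('wrist','w16.png',(180,80,330,270),3.1)"
```

```text
t: 12.9
tool_pos: [0.3074, -0.2704, 0.2236]
orientation: [1.493, 1.952, 1.227]
force: [-4.0, 0.2, -1.6]
opening: 0.0364
t 12.9 q [-1.259 -0.124  2.281  0.997  1.401 -1.929] tip [ 0.445  -0.1957  0.1232] F [-4.   0.2 -1.6] tau [-0.35  1.05  0.33] op 0.0364
t: 13.32
tool_pos: [0.3102, -0.2704, 0.25]
orientation: [1.492, 1.951, 1.227]
force: [0.5, -0.1, -0.5]
opening: 0.036
t 13.32 q [-1.252 -0.184  2.274  0.992  1.433 -1.869] tip [ 0.4479 -0.1958  0.1498] F [ 0.5 -0.1 -0.5] tau [-0.33  0.54  0.03] op 0.036
```

View pics/s16.png

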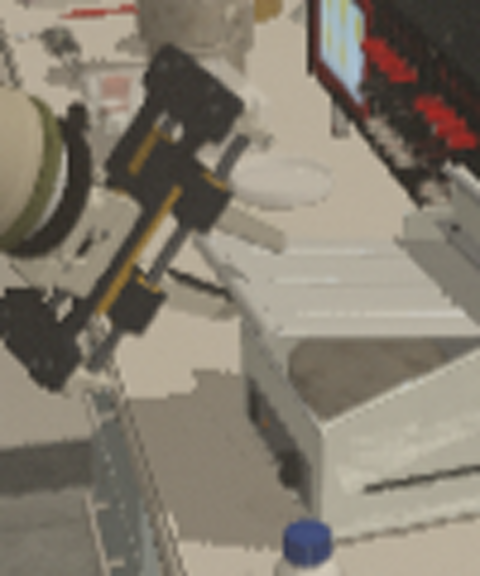

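View pics/w16.png

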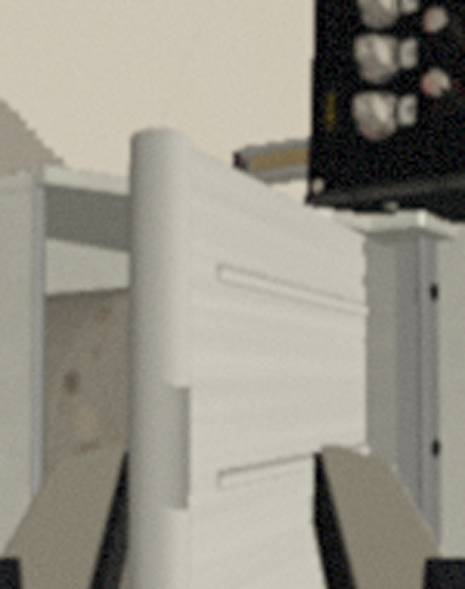

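```bash
python3 -m creep '[[[0.08,0.6,-0.24],[0,0,0]],[[0.08,0.6,-0.23],[0,0,0]],[[0.07,0.62,-0.19],[0,0,0]],[[0.06,0.62,-0.18],[0,0,0]],[[0.05,0.63,-0.14],[0,0,0]],[[0.05,0.63,-0.13],[0,0,0]],[[0,0,0],[0,0,0]]]'
python3 -c "from h import *
log();snap('side','s17.png',(190,150,290,270),4.8);snap('wrist','w17.png',(180,80,330,270),3.1)"
```

```text
t: 14.0
tool_pos: [0.3219, -0.2694, 0.2869]
orientation: [1.492, 1.952, 1.227]
force: [-0.5, -0.1, -0.7]
opening: 0.0364
t 14.0 q [-1.223 -0.249  2.248  0.994  1.46  -1.778] tip [ 0.4596 -0.1948  0.1867] F [-0.5 -0.1 -0.7] tau [-0.33  0.52  0.03] op 0.0364
```

View pics/s17.png

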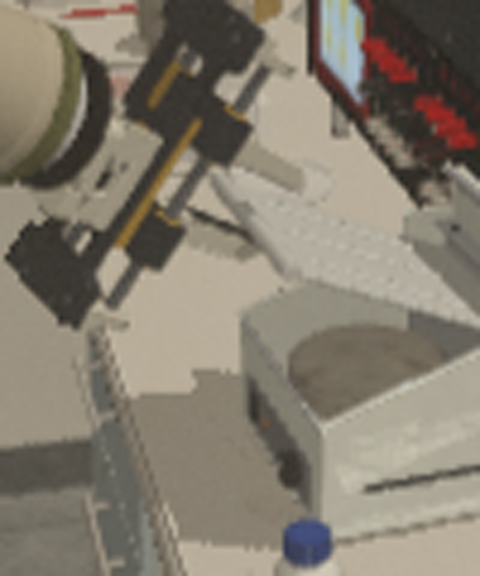

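View pics/w17.png

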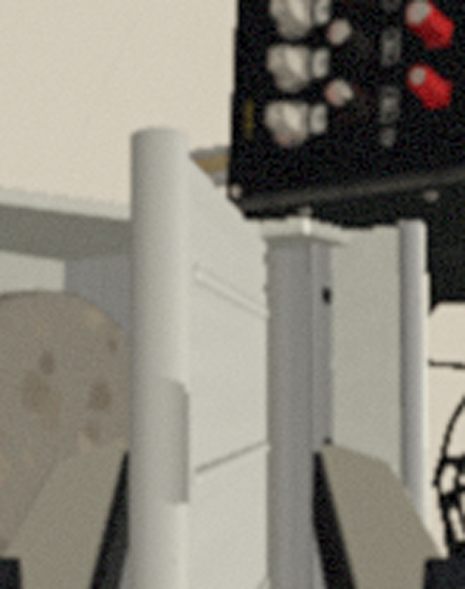

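The plate is now nearly in line with the fingers, so I close deep around the bar.

```bash
python3 -m creep '[[[0,0,0],[0,0,0]],[[0,-0.2,0],[0,0,0]],[[0,-0.2,0],[0,0,0]],[[0,0,0],[0,0,0]],[[0,0,0],[0,0,0]],[[0,0,0],[0,0,0]]]' 0 25
python3 -c "from h import *
log();snap('side','s18.png',(190,150,290,270),4.8);snap('wrist','w18.png',(180,80,330,270),3.1)"
```

```text
t: 14.6
tool_pos: [0.3189, -0.2692, 0.2818]
orientation: [1.495, 1.952, 1.229]
force: [-0.6, -0.5, -0.2]
opening: 0.0112
t 14.6 q [-1.229 -0.243  2.254  0.992  1.46  -1.789] tip [ 0.4565 -0.1943  0.1815] F [-0.6 -0.5 -0.2] tau [-0.31  0.63  0.16] op 0.0112
```

View pics/s18.png

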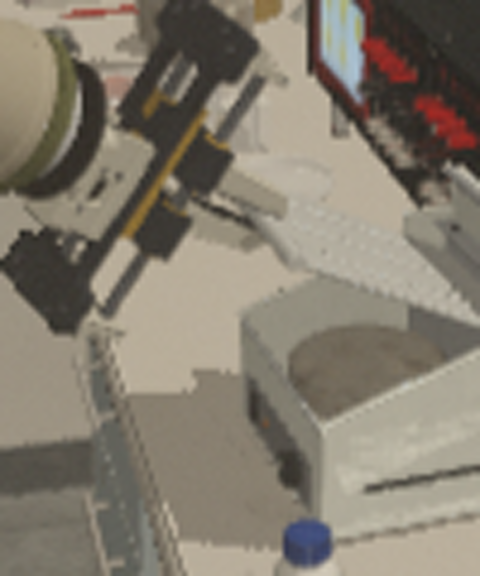

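View pics/w18.png

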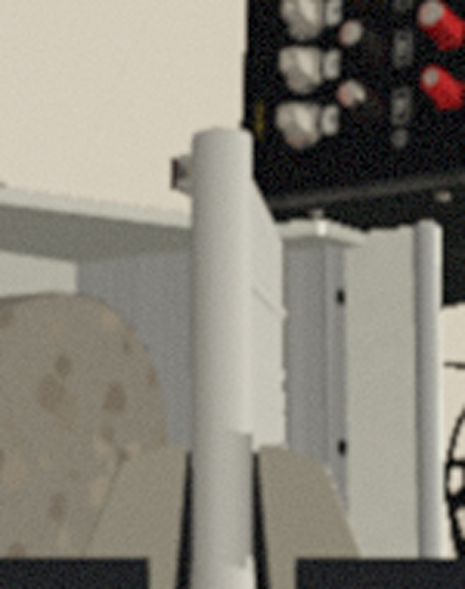

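Opening is 11.2 mm with the bar about 9 mm inside the tips, by the circle check. Now I plan the rest of the swing as a rotation about the ledge.

```bash
cat >> plan.py <<'E'
L0=np.array([.583,-.1863,.118])
def swing(p0,M0,q,seq,s=.009,r=None):
    # seq: (dpsi cumulative, dphi cumulative) rigid tool turn dphi about V while bar goes dpsi round the ledge
    B=p0+(.186-s)*M0[:,2]; d=B-L0; dv=(d@V)*V; d=d-dv; print("r",np.linalg.norm(d).round(4),"psi",np.degrees(np.arctan2(-d[2],-(d@U))).round(1))
    p,M=p0,M0
    for a,f in seq:
        Bn=L0+dv+R.from_rotvec(V*np.radians(a)).apply(d); M2=R.from_rotvec(V*np.radians(f)).as_matrix()@M0
        p2=Bn-(.186-s)*M2[:,2]; q,e=ik(X,p2,M2,q); print(a,f,*delta(p,M,p2,M2),"e",round(e,4),q.round(2)); p,M=p2,M2
E
python3 - <<'E'
from plan import *
from plant import read_state
s=read_state(); M0=R.from_rotvec(s["orientation"]).as_matrix(); p0=np.array(s["tool_pos"]); print(s["opening"])
swing(p0,M0,s["q"],[(5*k,4*k) for k in range(1,16)])
E
```

```text
0.01096396784278044
r 0.1502 psi -27.1
5 4 [ 0.03  2.46 -0.08] [3.76 0.   1.37] e 0.0 [-1.18 -0.27  2.21  0.94  1.45 -1.67]
10 8 [ 0.02  2.47 -0.06] [3.76 0.   1.37] e 0.0 [-1.12 -0.28  2.16  0.88  1.44 -1.56]
15 12 [ 0.01  2.47 -0.03] [3.76 0.   1.37] e 0.0 [-1.07 -0.28  2.11  0.82  1.44 -1.45]
20 16 [ 0.    2.47 -0.01] [3.76 0.   1.37] e 0.0 [-1.01 -0.26  2.05  0.76  1.44 -1.35]
25 20 [-0.    2.47  0.01] [3.76 0.   1.37] e 0.0 [-0.95 -0.23  1.98  0.7   1.45 -1.25]
30 24 [-0.01  2.47  0.03] [3.76 0.   1.37] e 0.0 [-0.89 -0.19  1.9   0.64  1.47 -1.15]
35 28 [-0.02  2.47  0.05] [3.76 0.   1.37] e 0.0 [-0.84 -0.14  1.83  0.58  1.49 -1.06]
40 32 [-0.03  2.47  0.07] [3.76 0.   1.37] e 0.0 [-0.79 -0.08  1.74  0.53  1.52 -0.98]
45 36 [-0.04  2.47  0.09] [3.76 0.   1.37] e 0.0 [-0.74 -0.02  1.66  0.47  1.55 -0.9 ]
50 40 [-0.04  2.47  0.12] [3.76 0.   1.37] e 0.0 [-0.69  0.05  1.57  0.43  1.59 -0.82]
55 44 [-0.05  2.47  0.14] [3.76 0.   1.37] e 0.0 [-0.65  0.12  1.48  0.38  1.64 -0.76]
60 48 [-0.06  2.46  0.16] [3.76 0.   1.37] e 0.0 [-0.61  0.2   1.38  0.35  1.69 -0.69]
65 52 [-0.07  2.46  0.18] [3.76 0.   1.37] e 0.0 [-0.57  0.29  1.28  0.31  1.75 -0.63]
70 56 [-0.07  2.46  0.2 ] [3.76 0.   1.37] e 0.0 [-0.54  0.37  1.17  0.28  1.81 -0.58]
75 60 [-0.08  2.46  0.22] [3.76 0.   1.37] e 0.0 [-0.51  0.47  1.06  0.25  1.87 -0.53]
```

```bash
python3 -m creep '[[[0.02,1.23,-0.04],[1.88,0,0.68]],[[0.02,1.23,-0.04],[1.88,0,0.68]],[[0.01,1.23,-0.03],[1.88,0,0.68]],[[0.01,1.23,-0.03],[1.88,0,0.68]],[[0,1.24,-0.02],[1.88,0,0.68]],[[0,1.24,-0.01],[1.88,0,0.68]],[[0,0,0],[0,0,0]]]'
python3 - <<'E'
from h import *
from plan import *
s,M0=log()
swing(np.array(s["tool_pos"]),M0,s["q"],[(5*k,4*k) for k in range(1,3)])
snap('side','s19.png',(190,120,310,270),4)
E
```

```text
t: 15.28
tool_pos: [0.3659, -0.2659, 0.3435]
orientation: [1.668, 2.09, 1.087]
force: [-19.0, 0.4, 13.9]
opening: 0.0111
t 15.28 q [-1.061 -0.279  2.102  0.818  1.44  -1.449] tip [ 0.4796 -0.1933  0.2154] F [-19.    0.4  13.9] tau [0.79 1.15 1.39] op 0.0111
r 0.1507 psi -43.4
5 4 [-0.02  2.48  0.01] [3.76 0.02 1.36] e 0.0 [-1.   -0.26  2.04  0.76  1.44 -1.35]
10 8 [-0.03  2.48  0.04] [3.76 0.02 1.36] e 0.0 [-0.94 -0.23  1.97  0.7   1.45 -1.25]
```

View pics/s19.png

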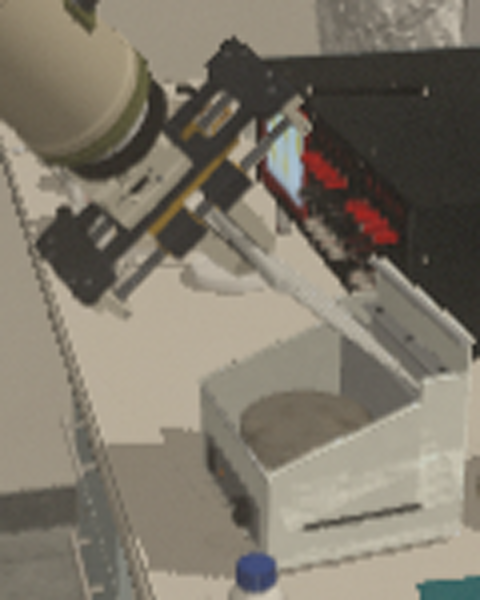

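The reaction (-19, +14) N points outward along the plate: I am pushing the cover into the gutter. I'll relieve it outward along the tool axis.

```bash
python3 -m creep '[[[0,0,-0.2],[0,0,0]],[[0,0,-0.2],[0,0,0]],[[0,0,0],[0,0,0]]]'
python3 -c "from h import *
log()"
```

```text
t: 15.58
tool_pos: [0.3623, -0.2671, 0.3425]
orientation: [1.673, 2.087, 1.09]
force: [-0.5, -0.3, -2.1]
opening: 0.0111
t 15.58 q [-1.071 -0.281  2.106  0.818  1.446 -1.453] tip [ 0.4761 -0.1943  0.2146] F [-0.5 -0.3 -2.1] tau [-0.42  0.62  0.03] op 0.0111
```

```bash
python3 - <<'E'
from h import *
from plan import *
s=read_state();M0=R.from_rotvec(s["orientation"]).as_matrix()
swing(np.array(s["tool_pos"]),M0,s["q"],[(5*k,4*k) for k in range(1,4)])
E
python3 -m creep '[[[-0.01,1.25,0],[1.88,0,0.68]],[[-0.01,1.25,0],[1.88,0,0.68]],[[-0.01,1.25,0.01],[1.88,0,0.68]],[[-0.01,1.25,0.01],[1.88,0,0.68]],[[0,0,0],[0,0,0]]]'
python3 -c "from h import *
log()"
```

```text
r 0.1528 psi -42.3
5 4 [ 0.    2.49 -0.01] [3.76 0.   1.37] e 0.0 [-1.01 -0.26  2.04  0.76  1.45 -1.35]
10 8 [-0.01  2.49  0.01] [3.76 0.   1.37] e 0.0 [-0.95 -0.23  1.97  0.7   1.46 -1.25]
15 12 [-0.01  2.49  0.03] [3.76 0.   1.37] e 0.0 [-0.9  -0.19  1.9   0.64  1.47 -1.15]
t: 16.0
tool_pos: [0.4021, -0.2645, 0.3762]
orientation: [1.788, 2.173, 0.984]
force: [-5.6, -3.3, 4.8]
opening: 0.0112
t 16.0 q [-0.95  -0.228  1.968  0.696  1.454 -1.247] tip [ 0.4969 -0.1934  0.2328] F [-5.6 -3.3  4.8] tau [-0.37  0.8   0.11] op 0.0112
```

Small forces. I'll continue, easing slightly outward along the tool axis.

```bash
python3 -m creep '[[[-0.01,1.25,-0.06],[1.88,0,0.68]],[[-0.01,1.25,-0.05],[1.88,0,0.68]],[[-0.01,1.25,-0.03],[1.88,0,0.68]],[[-0.01,1.25,0.0],[1.88,0,0.68]],[[0,0,0],[0,0,0]]]'
python3 -c "from h import *
log()"
python3 -m creep '[[[-0.01,1.25,0.0],[1.88,0,0.68]],[[-0.01,1.25,0.0],[1.88,0,0.68]],[[-0.01,1.25,0.02],[1.88,0,0.68]],[[-0.01,1.25,0.02],[1.88,0,0.68]],[[0,0,0],[0,0,0]]]'
python3 - <<'E'
from h import *
from plan import *
s,M0=log()
swing(np.array(s["tool_pos"]),M0,s["q"],[(5*k,4*k) for k in range(1,3)])
snap('side','s20.png',(210,100,320,260),3.7)
E
```

```text
t: 16.42
tool_pos: [0.4434, -0.2616, 0.4025]
orientation: [1.905, 2.254, 0.871]
force: [-2.5, -1.3, 2.7]
opening: 0.0114
t 16.42 q [-0.84  -0.137  1.816  0.58   1.494 -1.063] tip [ 0.5173 -0.192   0.2467] F [-2.5 -1.3  2.7] tau [-0.26  0.63  0.11] op 0.0114
t: 16.83
tool_pos: [0.4887, -0.258, 0.4214]
orientation: [-1.981, -2.284, -0.733]
force: [-0.8, -1.1, 0.6]
opening: 0.0114
t 16.83 q [-0.739 -0.015  1.648  0.474  1.557 -0.899] tip [ 0.5403 -0.19    0.2561] F [-0.8 -1.1  0.6] tau [-0.34  0.46  0.06] op 0.0114
r 0.1531 psi -72.7
5 4 [-0.05  2.49  0.13] [3.76 0.01 1.37] e 0.0 [-0.69  0.05  1.56  0.43  1.6  -0.83]
10 8 [-0.06  2.49  0.15] [3.76 0.01 1.37] e 0.0 [-0.65  0.13  1.46  0.38  1.64 -0.76]
```

View pics/s20.png

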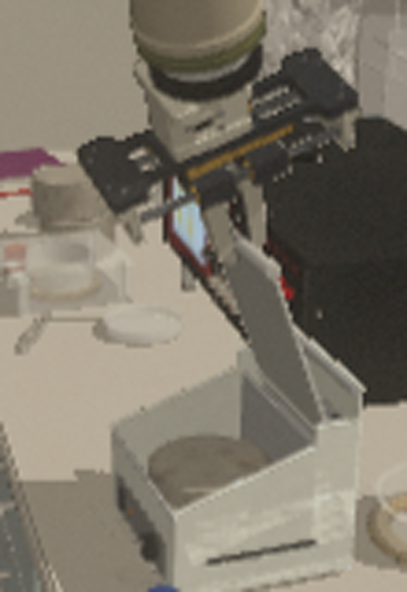

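```bash
python3 -m creep '[[[-0.03,1.25,0.07],[1.88,0,0.68]],[[-0.03,1.25,0.07],[1.88,0,0.68]],[[-0.03,1.25,0.08],[1.88,0,0.68]],[[-0.03,1.25,0.08],[1.88,0,0.68]],[[-0.03,1.25,0.08],[1.88,0,0.68]],[[-0.03,1.25,0.08],[1.88,0,0.68]],[[0,0,0],[0,0,0]]]'
python3 - <<'E'
from h import *
from plan import *
s,M0=log()
swing(np.array(s["tool_pos"]),M0,s["q"],[(5*k,4*k) for k in range(1,4)])
E
```

```text
t: 17.47
tool_pos: [0.562, -0.2522, 0.4344]
orientation: [-1.959, -2.176, -0.482]
force: [-1.4, 0.4, 3.0]
opening: 0.0109
t 17.47 q [-0.611  0.211  1.368  0.346  1.694 -0.695] tip [ 0.578 -0.187  0.261] F [-1.4  0.4  3. ] tau [-0.11  0.48  0.06] op 0.0109
r 0.1515 psi -87.7
5 4 [-0.08  2.47  0.19] [3.76 0.01 1.37] e 0.0 [-0.57  0.29  1.27  0.31  1.75 -0.64]
10 8 [-0.09  2.47  0.21] [3.76 0.01 1.37] e 0.0 [-0.54  0.38  1.16  0.28  1.81 -0.58]
15 12 [-0.09  2.46  0.24] [3.76 0.01 1.37] e 0.0 [-0.51  0.48  1.05  0.25  1.88 -0.53]
```

```bash
python3 -m creep '[[[-0.03,0.95,0.05],[1.4,0,0.5]],[[-0.03,0.95,0.05],[1.4,0,0.5]],[[-0.03,0.95,0.06],[1.4,0,0.5]],[[-0.03,0.95,0.06],[1.4,0,0.5]],[[0,0,0],[0,0,0]]]'
python3 -c "from h import *
log()"
python3 -m creep '[[[-0.02,0.6,0.05],[0.94,0,0.34]],[[-0.02,0.6,0.05],[0.94,0,0.34]],[[0,0,0],[0,0,0]]]'
python3 -c "from h import *
log();snap('side','s21.png',(210,100,320,260),3.7);snap('wrist','w21.png')"
```

```text
t: 17.88
tool_pos: [0.5994, -0.2497, 0.4343]
orientation: [-1.942, -2.118, -0.363]
force: [-1.6, 0.3, -0.6]
opening: 0.011
t 17.88 q [-0.558  0.339  1.214  0.295  1.78  -0.611] tip [ 0.5972 -0.1859  0.2596] F [-1.6  0.3 -0.6] tau [-0.23  0.47  0.17] op 0.011
t: 18.13
tool_pos: [0.6109, -0.2489, 0.4337]
orientation: [-1.937, -2.099, -0.324]
force: [-1.9, 0.3, -2.1]
opening: 0.0115
t 18.13 q [-0.543  0.382  1.163  0.28   1.81  -0.585] tip [ 0.6028 -0.1857  0.259 ] F [-1.9  0.3 -2.1] tau [-0.34  0.6   0.17] op 0.0115
```

View pics/s21.png

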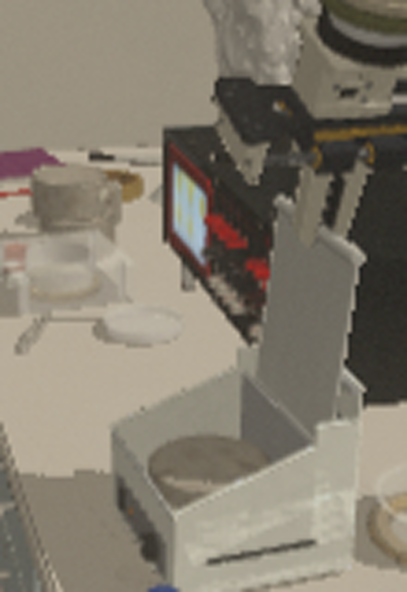

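View pics/w21.png

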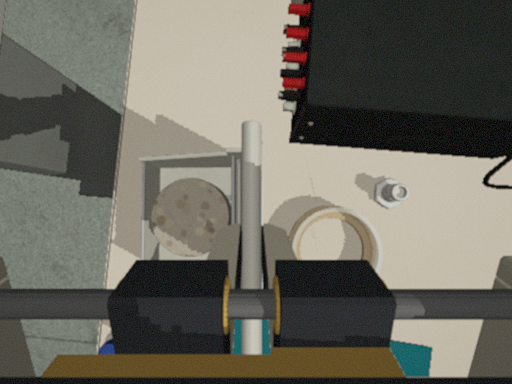

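```bash
for i in 1 2; do python3 -m creep '[[[-0.01,0.4,0.05],[0.5,0,0.2]],[[0,0,0],[0,0,0]]]' >/dev/null; python3 -c "from h import *
log()"; done
```

```text
t 18.4 q [-0.537  0.396  1.145  0.275  1.819 -0.576] tip [ 0.6057 -0.1855  0.2591] F [-1.6  0.6 -2.2] tau [-0.39  0.51  0.16] op 0.0113
t 18.57 q [-0.532  0.411  1.127  0.271  1.828 -0.568] tip [ 0.6086 -0.1851  0.2588] F [-2.1  0.3 -1.4] tau [-0.35  0.44  0.15] op 0.0113
```

```bash
for i in 1 2 3; do python3 -m creep '[[[0,0.4,0.05],[0.3,0,0.1]],[[0,0,0],[0,0,0]]]' >/dev/null; python3 -c "from h import *
log()"; done; python3 -c "from h import *
snap('side','s22.png',(230,110,310,230),4.9)"
```

```text
t 18.73 q [-0.527  0.423  1.112  0.27   1.833 -0.562] tip [ 0.6118 -0.1846  0.2582] F [-2.1 -0.9 -0.5] tau [-0.3   0.39  0.15] op 0.0111
t 18.9 q [-0.523  0.436  1.097  0.268  1.839 -0.556] tip [ 0.6148 -0.1842  0.2575] F [-0.8  0.1 -1.2] tau [-0.32  0.33  0.14] op 0.0111
t 19.07 q [-0.519  0.448  1.083  0.266  1.844 -0.55 ] tip [ 0.6177 -0.1837  0.2569] F [-0.5 -0.  -0.9] tau [-0.32  0.47  0.12] op 0.0115
```

View pics/s22.png

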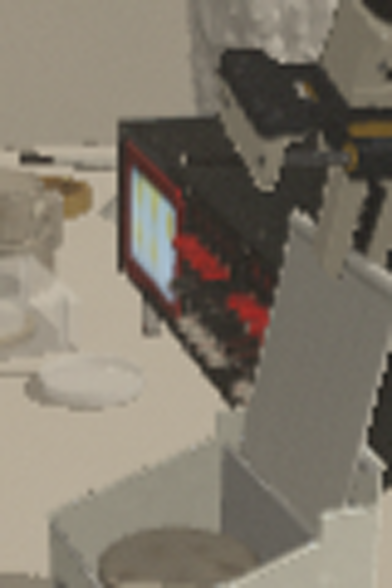

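```bash
for i in 1 2 3; do python3 -m creep '[[[0,0.4,0.06],[0.1,0,0]],[[0,0,0],[0,0,0]]]' >/dev/null; python3 -c "from h import *
log()"; done
```

```text
t 19.28 q [-0.516  0.458  1.071  0.265  1.849 -0.546] tip [ 0.6202 -0.1837  0.2566] F [-8.6 -1.2  2.1] tau [-0.32  1.43  0.54] op 0.0108
t 19.45 q [-0.514  0.468  1.059  0.262  1.857 -0.543] tip [ 0.6207 -0.1837  0.2565] F [-26.2  -3.1  10. ] tau [-0.11  4.52  1.59] op 0.0112
t 19.62 q [-0.511  0.477  1.047  0.259  1.866 -0.539] tip [ 0.6211 -0.1836  0.2563] F [-42.9  -4.3  17.5] tau [0.14 7.61 2.66] op 0.0113
```

Contact with the rest shows at tip x = 0.620, so the cover leans. I'll relax the push, then open the jaws with the tool straddling the bar and check that it stays.

```bash
python3 -m creep '[[[0,-0.4,-0.06],[0,0,0]],[[0,-0.45,-0.06],[0,0,0]],[[0,0,0],[0,0,0]]]' ; python3 -c "from h import *
log()"
python3 -m creep '[[[0,0,0],[0,0,0]],[[0,0,0],[0,0,0]],[[0,0,0],[0,0,0]],[[0,0,0],[0,0,0]]]' 22 10
python3 -c "from h import *
log();snap('side','s23.png',(230,110,310,230),4.9);snap('wrist','w23.png',(180,80,330,270),3.1);snap('top','t23.png',(230,110,370,250),4.2)"
```

```text
t: 19.87
tool_pos: [0.6346, -0.2462, 0.4314]
orientation: [-1.93, -2.077, -0.278]
force: [-1.3, -0.3, -1.4]
opening: 0.0111
t 19.87 q [-0.516  0.457  1.072  0.264  1.849 -0.547] tip [ 0.6196 -0.1839  0.2568] F [-1.3 -0.3 -1.4] tau [-0.38  0.32  0.11] op 0.0111
t: 20.2
tool_pos: [0.6353, -0.2456, 0.4311]
orientation: [-1.929, -2.078, -0.278]
force: [-0.2, -0.1, 0.1]
opening: 0.0203
t 20.2 q [-0.515  0.459  1.07   0.265  1.849 -0.547] tip [ 0.6202 -0.1833  0.2564] F [-0.2 -0.1  0.1] tau [-0.27  0.04  0.05] op 0.0203
```

View pics/s23.png

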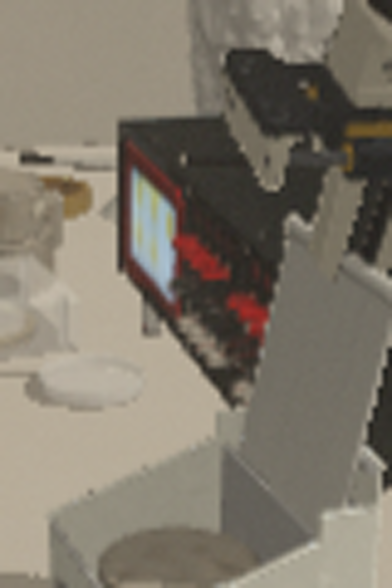

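View pics/w23.png

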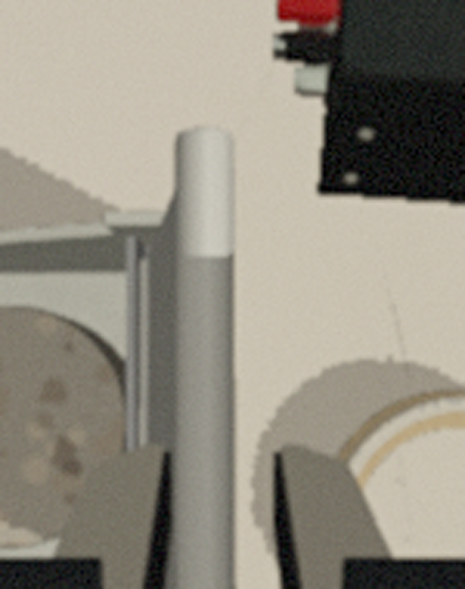

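View pics/t23.png

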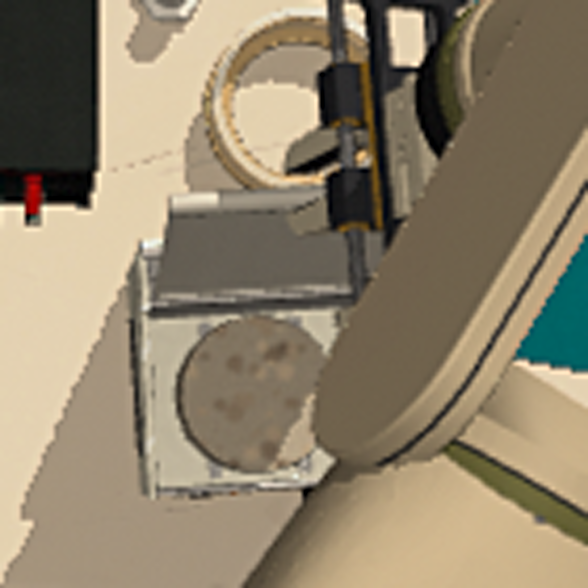

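The cover leans on the rest by itself, upright with its lip in the gutter. Next I check what end poses are reachable for laying it down.

```bash
python3 - <<'E'
from plan import *
import itertools
D=load(); seeds=[np.array(D[-1][0]),np.array([.1,-.5,2.4,0.3,1.,0.]),np.array([.1,-.5,2.4,-0.3,1.,0.]),np.array([.3,0.2,2.2,-1.2,1.4,0.]),np.array([-.6,0.2,2.2,1.,1.4,-1.5])]
def tb(phi,beta,yaw):
    u=np.array([np.cos(yaw),np.sin(yaw),0]);v=np.array([-u[1],u[0],0]);f,b=np.radians(phi),np.radians(beta)
    w=np.cos(f)*u-np.sin(f)*Z; tz=np.cos(b)*w+np.sin(b)*v; ty=np.cross(w,v); return np.c_[np.cross(ty,tz),ty,tz],u,v
for yaw,xb,yb in itertools.product([-40,-20,0,20,40],[.42,.44],[.05]):
  for phi,beta in [(50,0),(55,0),(60,0),(50,15),(50,-15)]:
    M,u,v=tb(phi,beta,np.radians(yaw)); B=np.array([.505,yb,.0065])-.085*u+ (xb-.42)*np.array([1,0,0])
    c=min((ik(X,B-.184*M[:,2],M,s) for s in seeds),key=lambda k:k[1])
    if c[1]<1e-3: print(yaw,xb,phi,beta,c[0].round(2),round(c[1],4))
E
```

```text
-40 0.42 50 0 [ 0.65 -0.1   2.34 -0.88  0.95  1.91] 0.0
-40 0.42 55 0 [ 0.58 -0.14  2.33 -0.76  0.92  1.75] 0.0
-40 0.42 60 0 [ 0.51 -0.18  2.32 -0.64  0.91  1.59] 0.0
-40 0.42 50 -15 [ 0.68  0.18  2.07 -0.78  1.2   1.89] 0.0
-40 0.44 50 0 [ 0.62 -0.05  2.3  -0.89  0.92  1.89] 0.0
-40 0.44 55 0 [ 0.55 -0.1   2.29 -0.77  0.9   1.73] 0.0
-40 0.44 60 0 [ 0.49 -0.13  2.27 -0.64  0.89  1.57] 0.0
-40 0.44 50 -15 [ 0.66  0.22  2.03 -0.79  1.19  1.87] 0.0
-20 0.42 50 -15 [ 0.66 -0.12  2.38 -0.93  0.98  1.69] 0.0
-20 0.44 50 -15 [ 0.62 -0.08  2.34 -0.94  0.95  1.67] 0.0
40 0.42 55 0 [-0.65 -0.35  2.49  0.73  0.99 -1.76] 0.0
40 0.42 60 0 [-0.56 -0.36  2.46  0.62  0.97 -1.6 ] 0.0
40 0.42 50 15 [-0.74  0.02  2.24  0.76  1.22 -1.94] 0.0
40 0.44 50 0 [-0.69 -0.25  2.47  0.86  0.98 -1.91] 0.0
40 0.44 55 0 [-0.61 -0.28  2.44  0.75  0.95 -1.74] 0.0
40 0.44 60 0 [-0.53 -0.29  2.4   0.63  0.93 -1.58] 0.0
40 0.44 50 15 [-0.71  0.07  2.2   0.78  1.21 -1.92] 0.0
```

```bash
cat >> plan.py <<'E'
def tb(phi,beta,yaw):
    yaw=np.radians(yaw);u=np.array([np.cos(yaw),np.sin(yaw),0]);v=np.array([-u[1],u[0],0]);f,b=np.radians(phi),np.radians(beta)
    w=np.cos(f)*u-np.sin(f)*Z; tz=np.cos(b)*w+np.sin(b)*v; ty=np.cross(w,v); return np.c_[np.cross(ty,tz),ty,tz],u,v
SEEDS=[np.array(load()[-1][0]),np.array([.1,-.5,2.4,0.3,1.,0.]),np.array([.1,-.5,2.4,-0.3,1.,0.]),np.array([.3,0.2,2.2,-1.2,1.4,0.]),np.array([-.6,0.2,2.2,1.,1.4,-1.5]),np.array([.5,0.5,1.7,-1.,1.4,2.])]
E
python3 - <<'E'
from plan import *
for yaw in [-90,-75,-60,-30,-25,60,90]:
  for phi in (40,50,60):
    M,u,v=tb(phi,0,yaw); B=np.array([.49,.05,.0065])-.085*u
    c=[k for k in (ik(X,B-.184*M[:,2],M,s) for s in SEEDS) if k[1]<1e-3]
    for k in {tuple(k[0].round(2)) for k in c}: print(yaw,phi,k)
E
```

```text
-90 40 (np.float64(0.63), np.float64(0.65), np.float64(1.52), np.float64(-0.67), np.float64(1.58), np.float64(2.41))
-90 50 (np.float64(0.57), np.float64(0.51), np.float64(1.62), np.float64(-0.58), np.float64(1.46), np.float64(2.34))
-90 60 (np.float64(0.49), np.float64(0.38), np.float64(1.72), np.float64(-0.47), np.float64(1.34), np.float64(2.24))
-75 40 (np.float64(0.72), np.float64(0.49), np.float64(1.76), np.float64(-0.77), np.float64(1.43), np.float64(2.36))
-75 50 (np.float64(0.64), np.float64(0.35), np.float64(1.83), np.float64(-0.67), np.float64(1.32), np.float64(2.24))
-75 60 (np.float64(0.54), np.float64(0.23), np.float64(1.9), np.float64(-0.54), np.float64(1.22), np.float64(2.09))
-60 40 (np.float64(0.78), np.float64(0.31), np.float64(2.0), np.float64(-0.89), np.float64(1.27), np.float64(2.31))
-60 50 (np.float64(0.68), np.float64(0.17), np.float64(2.06), np.float64(-0.76), np.float64(1.17), np.float64(2.13))
-60 60 (np.float64(0.57), np.float64(0.06), np.float64(2.09), np.float64(-0.6), np.float64(1.1), np.float64(1.92))
-30 60 (np.float64(0.47), np.float64(-0.39), np.float64(2.48), np.float64(-0.6), np.float64(0.84), np.float64(1.35))
60 40 (np.float64(-0.86), np.float64(0.16), np.float64(2.2), np.float64(0.85), np.float64(1.29), np.float64(-2.37))
60 50 (np.float64(-0.75), np.float64(0.01), np.float64(2.23), np.float64(0.74), np.float64(1.2), np.float64(-2.18))
60 60 (np.float64(-0.61), np.float64(-0.09), np.float64(2.24), np.float64(0.59), np.float64(1.12), np.float64(-1.96))
90 40 (np.float64(-0.67), np.float64(0.53), np.float64(1.71), np.float64(0.64), np.float64(1.55), np.float64(-2.48))
90 50 (np.float64(-0.6), np.float64(0.39), np.float64(1.79), np.float64(0.56), np.float64(1.43), np.float64(-2.39))
90 60 (np.float64(-0.52), np.float64(0.27), np.float64(1.86), np.float64(0.46), np.float64(1.33), np.float64(-2.28))
```

Yaw about -45° with the tool 50° down is comfortable for laying and keeps clear of the dish, tweezers and box. First, locate the leaning bar from the two views.

```bash
python3 - <<'E'
from h import *
from plan import *
t=dict(np.load("pics/t23.npz")); s=dict(np.load("pics/s23.npz"))
T=ray(t,230+(171+.5)/4.2-.5,110+(203+.5)/4.2-.5)
for xy in [(293,218),(297,222),(290,214)]:
    S=ray(s,230+(xy[0]+.5)/4.9-.5,110+(xy[1]+.5)/4.9-.5)
    x,e=tri([T,S]); print("left end",x.round(4),e,"mid",(x-.07*V).round(4))
# from wrist: bar centre line at zoom rows; pads mid plane
st,M=log(); tip=st["tool_pos"]+M[:,2]*.186
for sv in (.005,.009,.012): print(sv,(tip-sv*M[:,2]).round(4), "r",np.hypot((tip-sv*M[:,2]-L0)@U,(tip-sv*M[:,2]-L0)[2]).round(4))
E
```

```text
left end [ 0.6123 -0.1144  0.2674] [0.1, 0.1] mid [ 0.6179 -0.1842  0.2674]
left end [ 0.6137 -0.1149  0.2647] [1.1, 1.1] mid [ 0.6193 -0.1847  0.2647]
left end [ 0.6112 -0.114   0.27  ] [0.7, 0.7] mid [ 0.6168 -0.1837  0.27  ]
t 20.35 q [-0.515  0.458  1.071  0.264  1.849 -0.547] tip [ 0.62   -0.1834  0.2564] F [-0.1 -0.   0.7] tau [-0.22 -0.04  0.01] op 0.0204
0.005 [ 0.6204 -0.1851  0.2611] r 0.1479
0.009 [ 0.6207 -0.1864  0.2648] r 0.1515
0.012 [ 0.621  -0.1875  0.2676] r 0.1543
```

```bash
python3 - <<'E'
from h import *
from plan import *
st=read_state(); M0=R.from_rotvec(st["orientation"]).as_matrix(); p0=np.array(st["tool_pos"])
B=np.array([.619,-.185,.266]); M=tool(93); hov=B-(.1835+.04)*M[:,2]
p1=p0-.05*M0[:,2]; print(p1,hov); split(p1,M0,hov,M,4)
q,e=ik(X,hov,M,st["q"]); print(q.round(2),e)
E
```

```text
[ 0.63915967 -0.26244122  0.47791534] [ 0.63065941 -0.18406191  0.4891937 ]
[ 1.95 -0.06  0.41] [-0.06 -4.97  0.04]
[ 1.98 -0.06  0.24] [-0.06 -4.97  0.04]
[ 1.99 -0.07  0.07] [-0.06 -4.97  0.04]
[ 1.99 -0.07 -0.11] [-0.06 -4.97  0.04]
[-0.36  0.3   1.15 -0.02  1.75 -0.44] 4.453382238338173e-12
```

```bash
python3 -m creep '[[[0,0,-1.2],[0,0,0]],[[0,0,-1.8],[0,0,0]],[[0,0,-2],[0,0,0]],[[1.95,-0.06,0.41],[-0.06,-4.97,0.04]],[[1.98,-0.06,0.24],[-0.06,-4.97,0.04]],[[1.99,-0.07,0.07],[-0.06,-4.97,0.04]],[[1.99,-0.07,-0.11],[-0.06,-4.97,0.04]],[[0,0,0],[0,0,0]],[[0,0,0],[0,0,0]]]' 30
python3 - <<'E'
from h import *
from plan import *
s,M0=log(); B=np.array([.619,-.185,.266]); M=tool(93); print(delta(s["tool_pos"],M0,B-.1835*M[:,2],M))
snap("side","s24.png",(230,90,320,230),4.2);snap("wrist","w24.png",(150,30,380,270),2.4)
E
```

```text
t: 21.1
tool_pos: [0.6306, -0.1824, 0.4901]
orientation: [-2.103, -2.285, 0.058]
force: [0.3, -0.9, -0.1]
opening: 0.0276
t 21.1 q [-0.354  0.294  1.148 -0.021  1.747 -0.44 ] tip [ 0.621  -0.183   0.3044] F [ 0.3 -0.9 -0.1] tau [-0.1   0.08 -0.03] op 0.0276
(array([-0.17, -0.  ,  4.09]), array([ 0.04, -0.04,  0.17]))
```

View pics/s24.png

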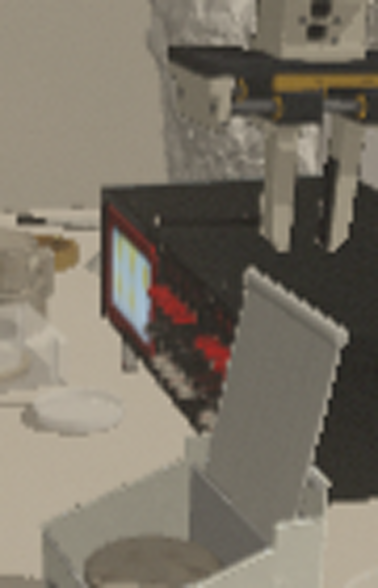

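View pics/w24.png

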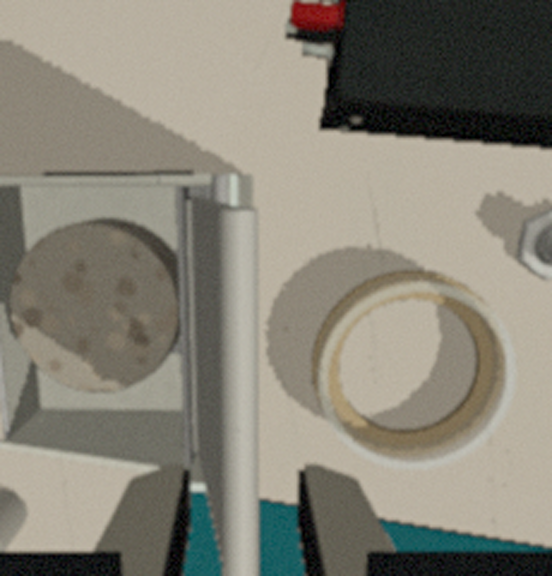

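The cover stands by itself, with bar ends at side zoom (250,270) and (343,337). I'll get the bar position once more, from both ends plus the wrist view.

```bash
python3 - <<'E'
from h import *
from plan import *
s=dict(np.load("pics/s24.npz")); w=dict(np.load("pics/w24.npz"))
S=lambda x,y: ray(s,230+(x+.5)/4.2-.5,90+(y+.5)/4.2-.5)
W=lambda x,y: ray(w,150+(x+.5)/2.4-.5,30+(y+.5)/2.4-.5)
a,b,c=S(250,271),S(341,335),W(239,210)
h=.069*V
x,e=tri([(a[0]-h,a[1]),(b[0]+h,b[1]),(c[0]-h,c[1])]); print(x.round(4),e)
x,e=tri([(a[0]-h,a[1]),(c[0]-h,c[1])]); print(x.round(4),e)
E
```

```text
[ 0.6182 -0.1825  0.2662] [1.1, 0.9, 0.4]
[ 0.6181 -0.1823  0.2669] [0.6, 0.6]
```

```bash
python3 -m creep '[[[0,-0.1,1.3],[0,0,0]],[[0,0,1.3],[0,0,0]],[[0,0,1.0],[0,0,0]],[[0,0,0.45],[0,0,0]],[[0,0,0],[0,0,0]],[[0,0,0],[0,0,0]]]'
python3 -c "from h import *
log();snap('side','s25.png',(240,100,310,200),5.5)"
python3 -m creep '[[[0,0,0],[0,0,0]],[[0,0,0],[0,0,0]],[[0,0,0],[0,0,0]],[[0,0,0],[0,0,0]]]' 0 30
python3 -c "from h import *
log();snap('side','s26.png',(240,100,310,200),5.5);snap('wrist','w26.png',(180,80,330,270),3.1)"
```

```text
t: 21.7
tool_pos: [0.6273, -0.1847, 0.4481]
orientation: [-2.105, -2.28, 0.061]
force: [-0.0, -0.5, 0.5]
opening: 0.0281
t 21.7 q [-0.358  0.291  1.228 -0.022  1.673 -0.44 ] tip [ 0.6172 -0.1853  0.2624] F [-0.  -0.5  0.5] tau [-0.08 -0.01 -0.02] op 0.0281
t: 22.08
tool_pos: [0.6274, -0.1842, 0.4496]
orientation: [-2.106, -2.283, 0.06]
force: [-0.4, 0.1, 2.0]
opening: 0.0098
t 22.08 q [-0.357  0.289  1.227 -0.022  1.672 -0.44 ] tip [ 0.6178 -0.1851  0.2638] F [-0.4  0.1  2. ] tau [-0.02  0.09 -0.03] op 0.0098
```

View pics/s25.png

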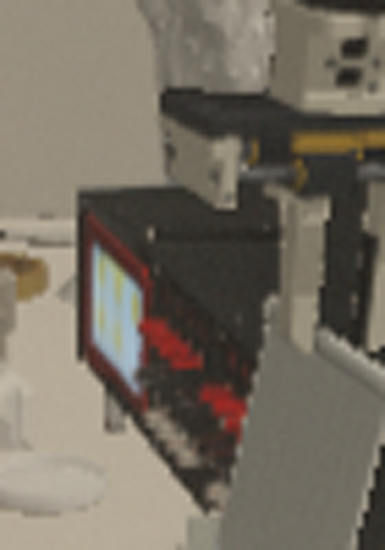

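View pics/s26.png

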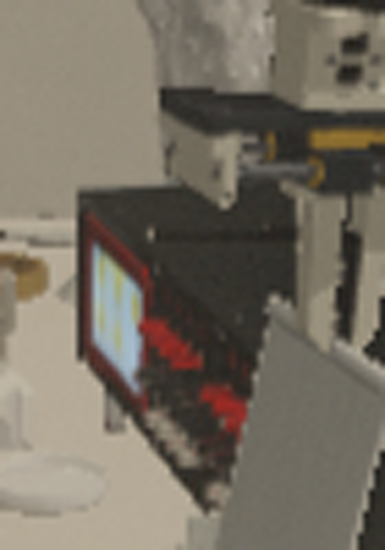

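View pics/w26.png

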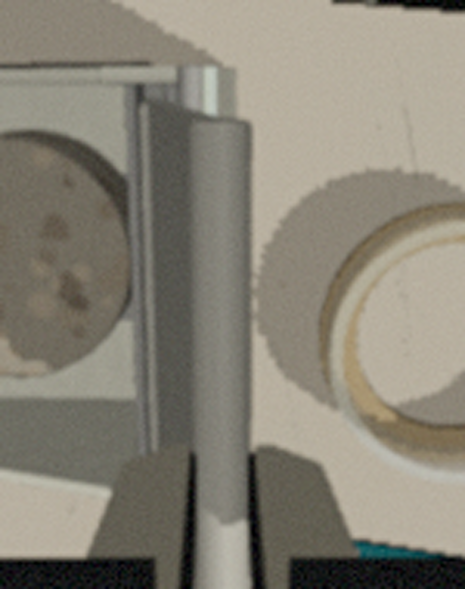

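The opening of 9.8 mm is below the 11.2 mm of the deep grip, so the tips hold a chord. The bar centre must be near z = 0.2605, which matches the text's 260. I'll open, go 5 mm deeper and close.

```bash
python3 -m creep '[[[0,0,0],[0,0,0]],[[0,0,0],[0,0,0]],[[0,0,0.25],[0,0,0]],[[0,0,0.25],[0,0,0]],[[0,0,0],[0,0,0]],[[0,0,0],[0,0,0]]]' 26 10
python3 -c "from h import *
log()"
python3 -m creep '[[[0,0,0],[0,0,0]],[[0,0,0],[0,0,0]],[[0,0,0],[0,0,0]],[[0,0,0],[0,0,0]],[[0,0,0],[0,0,0]]]' 0 30
python3 -c "from h import *
log()"
```

```text
t: 22.68
tool_pos: [0.627, -0.1843, 0.4431]
orientation: [-2.105, -2.281, 0.061]
force: [0.9, 0.7, 0.4]
opening: 0.0243
t 22.68 q [-0.358  0.29   1.237 -0.022  1.663 -0.44 ] tip [ 0.617  -0.185   0.2574] F [0.9 0.7 0.4] tau [-0.1   0.03 -0.02] op 0.0243
t: 23.1
tool_pos: [0.6271, -0.1843, 0.4439]
orientation: [-2.106, -2.282, 0.06]
force: [0.1, -0.1, 0.7]
opening: 0.011
t 23.1 q [-0.358  0.29   1.236 -0.022  1.663 -0.44 ] tip [ 0.6173 -0.1851  0.2582] F [ 0.1 -0.1  0.7] tau [-0.11  0.03  0.02] op 0.011
```

A firm grip, 11.0 mm. Now I bring the cover from its lean back to about 90°, then draw it straight up.

```bash
python3 -m creep '[[[0,-0.55,-0.06],[0,0,0]],[[0,-0.55,-0.06],[0,0,0]],[[0,-0.55,-0.04],[0,0,0]],[[0,-0.55,-0.03],[0,0,0]],[[0,-0.55,-0.02],[0,0,0]],[[0,0,0],[0,0,0]]]' 0 40
python3 -c "from h import *
log();snap('side','s27.png',(230,110,320,240),4.4)"
```

```text
t: 23.6
tool_pos: [0.5989, -0.1866, 0.4485]
orientation: [-2.107, -2.283, 0.06]
force: [1.3, 0.1, 5.9]
opening: 0.0106
t 23.6 q [-0.377  0.216  1.314 -0.023  1.658 -0.458] tip [ 0.5893 -0.1875  0.2628] F [1.3 0.1 5.9] tau [ 0.04 -0.36  0.04] op 0.0106
```

View pics/s27.png

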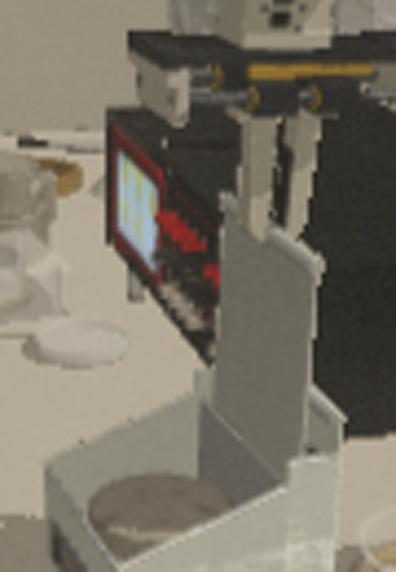

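```bash
python3 -m creep '[[[0,-0.25,-0.2],[0,0,0]],[[0,0,-0.4],[0,0,0]],[[0,0,-0.4],[0,0,0]],[[0,0,0],[0,0,0]]]'
python3 -c "from h import *
log()"
python3 -m creep '[[[0,0,-0.6],[0,0,0]],[[0,0,-0.6],[0,0,0]],[[0,0,-0.6],[0,0,0]],[[0,0,0],[0,0,0]]]'
python3 -c "from h import *
log();snap('side','s28.png',(230,90,320,240),4)"
```

```text
t: 23.98
tool_pos: [0.5979, -0.1867, 0.4579]
orientation: [-2.105, -2.282, 0.06]
force: [0.7, -0.4, -1.6]
opening: 0.0105
t 23.98 q [-0.377  0.212  1.301 -0.023  1.676 -0.46 ] tip [ 0.588  -0.1874  0.2722] F [ 0.7 -0.4 -1.6] tau [-0.03 -0.28 -0.05] op 0.0105
t: 24.32
tool_pos: [0.599, -0.1867, 0.4775]
orientation: [-2.107, -2.284, 0.059]
force: [-0.2, -0.6, -1.0]
opening: 0.0109
t 24.32 q [-0.377  0.212  1.267 -0.024  1.708 -0.46 ] tip [ 0.5895 -0.1876  0.2918] F [-0.2 -0.6 -1. ] tau [-0.1  -0.01 -0.01] op 0.0109
```

View pics/s28.png

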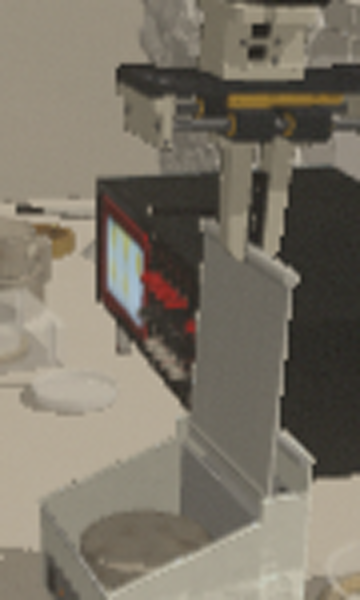

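The cover is coming up with no binding. Keep lifting.

```bash
python3 -m creep '[[[0,0,-0.8],[0,0,0]],[[0,0,-0.9],[0,0,0]],[[0,0,-0.9],[0,0,0]],[[0,0,-0.9],[0,0,0]],[[0,0,-0.9],[0,0,0]],[[0,0,-0.9],[0,0,0]],[[0,0,-0.9],[0,0,0]],[[0,0,-0.5],[0,0,0]],[[0,0,0],[0,0,0]]]'
python3 -c "from h import *
log();snap('side','s29.png',(220,60,330,240),3.3)"
```

```text
t: 25.12
tool_pos: [0.6025, -0.1863, 0.5443]
orientation: [-2.107, -2.284, 0.059]
force: [-0.0, -0.5, -1.3]
opening: 0.0106
t 25.12 q [-0.374  0.229  1.127 -0.024  1.831 -0.46 ] tip [ 0.5931 -0.1873  0.3586] F [-0.  -0.5 -1.3] tau [-0.09 -0.02 -0.02] op 0.0106
```

View pics/s29.png

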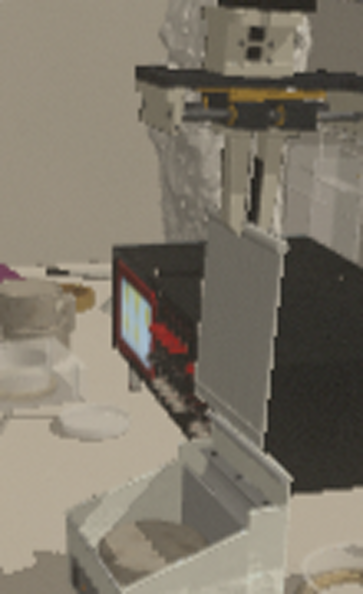

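The cover is free of the box, lip at about z = 0.186. I'll plan the carry: back, left with the yaw turn, then lower the lip to the bench.

```bash
python3 - <<'E'
from h import *
from plan import *
s,M0=log(); p0=np.array(s["tool_pos"]); tip=p0+.186*M0[:,2]
MB,u,v=tb(90,0,-45)
A=p0+np.array([-.05,0.,.005]); print("A"); split(p0,M0,A,M0,3)
B=np.array([.545,.005,.362])+.186*Z
print("B"); split(A,M0,B,MB,9)
q=s["q"]
rv=R.from_matrix(M0.T@MB).as_rotvec()
for k in np.linspace(0,1,6):
    q,e=ik(X,A+(B-A)*k,M0@R.from_rotvec(rv*k).as_matrix(),q); print(q.round(2),round(e,4))
q,e=ik(X,B-.19*Z,MB,q); print("C",q.round(2),e)
for th,phi in [(-60,75),(-40,65),(-20,57),(-8,52),(0,50)]:
    M,u,v=tb(phi,0,-45); t=np.radians(th); Bar=np.array([.55,0,.003])-.17*(np.cos(t)*u+np.sin(t)*Z); q,e=ik(X,Bar-.1835*M[:,2],M,q); print(th,Bar.round(3),q.round(2),round(e,4))
E
```

```text
t 25.17 q [-0.374  0.229  1.129 -0.024  1.83  -0.46 ] tip [ 0.5929 -0.1872  0.3575] F [ 0.3 -0.8 -2.3] tau [-0.08  0.04 -0.  ] op 0.0108
A
[ 0.13 -1.67 -0.08] [0. 0. 0.]
[ 0.13 -1.67 -0.08] [0. 0. 0.]
[ 0.13 -1.67 -0.08] [0. 0. 0.]
B
[ 2.13  0.09 -0.  ] [-0.31  0.14  5.51]
[ 2.12 -0.12  0.  ] [-0.31  0.14  5.51]
[ 2.1  -0.32  0.01] [-0.31  0.14  5.51]
[ 2.06 -0.52  0.01] [-0.31  0.14  5.51]
[ 2.   -0.72  0.01] [-0.31  0.14  5.51]
[ 1.93 -0.91  0.01] [-0.31  0.14  5.51]
[ 1.83 -1.09  0.01] [-0.31  0.14  5.51]
[ 1.72 -1.26  0.01] [-0.31  0.14  5.51]
[ 1.59 -1.42  0.01] [-0.31  0.14  5.51]
[-0.41  0.1   1.27 -0.03  1.82 -0.49] 0.0
[-0.35  0.06  1.31 -0.01  1.82 -0.26] 0.0
[-0.29  0.03  1.34 -0.01  1.81 -0.02] 0.0
[-0.22 -0.    1.37 -0.    1.8   0.22] 0.0
[-0.15 -0.02  1.39  0.    1.79  0.46] 0.0
[-0.08 -0.03  1.4  -0.    1.78  0.7 ] 0.0
C [-0.08  0.01  1.7  -0.    1.43  0.7 ] 1.8540724511240114e-14
-60 [0.49 0.06 0.15] [ 0.18 -0.26  2.02 -0.23  1.24  1.02] 0.0
-40 [0.458 0.092 0.112] [ 0.41 -0.32  2.18 -0.44  1.15  1.35] 0.0
-20 [0.437 0.113 0.061] [ 0.59 -0.22  2.26 -0.65  1.08  1.68] 0.0
-8 [0.431 0.119 0.027] [ 0.68 -0.1   2.27 -0.78  1.05  1.9 ] 0.0
0 [0.43  0.12  0.003] [ 0.71 -0.01  2.27 -0.85  1.02  2.01] 0.0
```

```bash
python3 -m creep '[[[0.1,-1.2,-0.08],[0,0,0]],[[0.13,-1.67,-0.08],[0,0,0]],[[0.13,-1.67,-0.08],[0,0,0]],[[0.05,-0.5,0],[0,0,0]],[[0,0,0],[0,0,0]]]'
python3 -c "from h import *
log()"
python3 -m creep '[[[2.13,0.09,0],[-0.31,0.14,5.51]],[[2.12,-0.12,0],[-0.31,0.14,5.51]],[[2.1,-0.32,0.01],[-0.31,0.14,5.51]],[[2.06,-0.52,0.01],[-0.31,0.14,5.51]],[[2,-0.72,0.01],[-0.31,0.14,5.51]],[[1.93,-0.91,0.01],[-0.31,0.14,5.51]],[[1.83,-1.09,0.01],[-0.31,0.14,5.51]],[[1.72,-1.26,0.01],[-0.31,0.14,5.51]],[[1.59,-1.42,0.01],[-0.31,0.14,5.51]],[[0,0,0],[0,0,0]],[[0,0,0],[0,0,0]]]'
python3 -c "from h import *
s,M=log();print(M.round(3));snap('side','s30.png',(180,60,330,240),3.3);snap('wrist','w30.png',(180,80,330,270),2)"
```

```text
t: 25.58
tool_pos: [0.5512, -0.1863, 0.5476]
orientation: [-2.106, -2.282, 0.06]
force: [-0.3, 1.0, -2.1]
opening: 0.0108
t 25.58 q [-0.406  0.094  1.27  -0.025  1.824 -0.492] tip [ 0.5415 -0.1871  0.3618] F [-0.3  1.  -2.1] tau [-0.07  0.02 -0.04] op 0.0108
t: 26.5
tool_pos: [0.5448, 0.0062, 0.5468]
orientation: [-2.9, -1.207, 0.002]
force: [-0.0, 0.0, -1.6]
opening: 0.0106
t 26.5 q [-0.083 -0.032  1.4   -0.     1.775  0.699] tip [0.5445 0.0062 0.3608] F [-0.   0.  -1.6] tau [-0.08  0.18  0.  ] op 0.0106
[[ 0.705  0.71  -0.001]
 [ 0.71  -0.705 -0.   ]
 [-0.001 -0.001 -1.   ]]
```

View pics/s30.png

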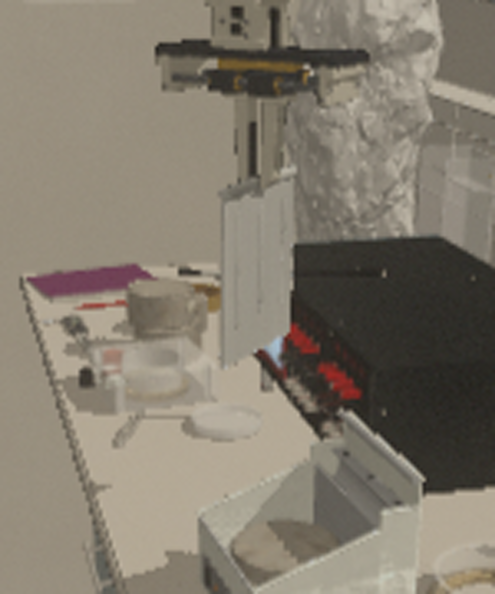

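View pics/w30.png

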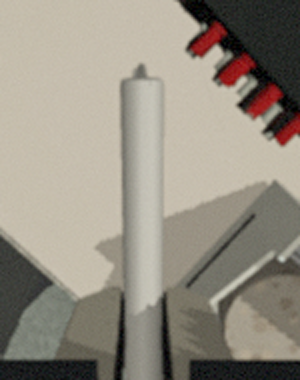

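Hanging steadily with its upper face toward the right rear. Lower it until the lip is just above the bench.

```bash
python3 -m creep '[[[0,0,1.2],[0,0,0]],[[0,0,2],[0,0,0]],[[0,0,2],[0,0,0]],[[0,0,2],[0,0,0]],[[0,0,2],[0,0,0]],[[0,0,2],[0,0,0]],[[0,0,2],[0,0,0]],[[0,0,1.8],[0,0,0]],[[0,0,1.2],[0,0,0]],[[0,0,0.8],[0,0,0]],[[0,0,0],[0,0,0]]]'
python3 -c "from h import *
log();snap('side','s31.png',(180,120,300,260),4.2)"
```

```text
t: 27.52
tool_pos: [0.5436, 0.0046, 0.3747]
orientation: [-2.901, -1.201, 0.007]
force: [-0.6, 0.1, -2.1]
opening: 0.0111
t 27.52 q [-0.086 -0.004  1.683 -0.     1.467  0.7  ] tip [0.5428 0.0046 0.1887] F [-0.6  0.1 -2.1] tau [-0.04  0.17  0.  ] op 0.0111
```

View pics/s31.png

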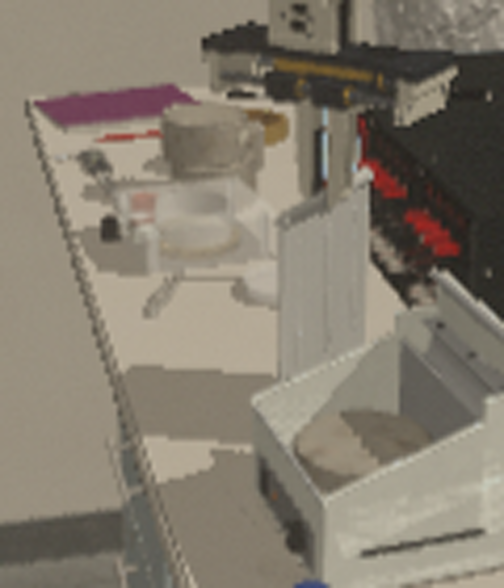

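```bash
python3 -m creep '[[[0,0,0.5],[0,0,0]],[[0,0,0.5],[0,0,0]],[[0,0,0.3],[0,0,0]],[[0,0,0],[0,0,0]]]' >/dev/null; python3 -c "from h import *
log()"
for i in 1 2; do python3 -m creep '[[[0,0,0.25],[0,0,0]],[[0,0,0],[0,0,0]]]' >/dev/null; python3 -c "from h import *
log()"; done
```

```text
t 27.9 q [-0.085  0.003  1.697 -0.     1.444  0.7  ] tip [0.5438 0.0051 0.1778] F [ 0.  -0.1 -1.6] tau [-0.1   0.18 -0.02] op 0.0107
t 28.07 q [-0.085  0.004  1.699 -0.     1.439  0.7  ] tip [0.5439 0.0051 0.1755] F [-1.  -0.5 -2.5] tau [-0.04  0.14 -0.01] op 0.0114
t 28.23 q [-0.085  0.006  1.702 -0.     1.434  0.701] tip [0.5439 0.0051 0.1729] F [-0.  -0.1 -2.1] tau [-0.07  0.12 -0.01] op 0.0103
```

```bash
for i in 1 2 3; do python3 -m creep '[[[0,0,0.2],[0,0,0]],[[0,0,0],[0,0,0]]]' >/dev/null; python3 -c "from h import *
log()"; done
```

```text
t 28.4 q [-0.085  0.007  1.705 -0.     1.431  0.701] tip [0.5439 0.005  0.1709] F [-0.1  0.4 -1.9] tau [-0.05  0.19 -0.02] op 0.0108
t 28.57 q [-0.085  0.009  1.707 -0.     1.427  0.701] tip [0.5438 0.005  0.1688] F [ 0.2 -0.9 -2. ] tau [-0.1   0.12 -0.03] op 0.0104
t 28.73 q [-0.085  0.01   1.709 -0.     1.423  0.701] tip [0.5438 0.005  0.1668] F [-0.4  0.6 -1.7] tau [-0.06  0.13 -0.02] op 0.0106
```

```bash
for i in 1 2 3; do python3 -m creep '[[[0,0,0.15],[0,0,0]],[[0,0,0],[0,0,0]]]' >/dev/null; python3 -c "from h import *
log()"; done
```

```text
t 28.9 q [-8.500e-02  1.000e-02  1.710e+00 -1.000e-03  1.421e+00  7.010e-01] tip [0.5444 0.0046 0.1666] F [-1.1 -0.8  2.6] tau [-0.29  0.4   0.02] op 0.011
t 29.07 q [-0.085  0.01   1.71  -0.002  1.419  0.701] tip [0.5451 0.0042 0.1665] F [-3.5 -2.6  9.8] tau [-0.6   0.77 -0.02] op 0.011
t 29.23 q [-0.086  0.01   1.71  -0.002  1.417  0.701] tip [0.5458 0.0037 0.1664] F [-6.  -5.1 18.2] tau [-0.87  1.08 -0.01] op 0.0112
```

The lip touched down at tip z = 0.1666, so the bar is about 3.4 mm inside the tips. I'll ease back up, reduce the grip so the bar can pivot, and compute the laying arc.

```bash
python3 -m creep '[[[0,0,-0.38],[0,0,0]],[[0,0,0],[0,0,0]]]' 0 14
cat >> plan.py <<'E'
def lay(p0,M0,q,th0,seq,s=.0034,P=None,yaw=-45):
    _,u,v=tb(0,0,yaw); p,M=p0,M0
    B=p0+(.186-s)*M0[:,2]
    if P is None: P=B+.17*(np.cos(np.radians(th0))*u+np.sin(np.radians(th0))*Z)
    print("P",P.round(4))
    for th,phi,slide in seq:
        M2,u,v=tb(phi,0,yaw); t=np.radians(th); B=P+slide*u-.17*(np.cos(t)*u+np.sin(t)*Z); p2=B-(.186-s)*M2[:,2]
        q,e=ik(X,p2,M2,q); print(th,round(phi,1),*delta(p,M,p2,M2),"e",round(e,4),"bar",B.round(3),q.round(2)); p,M=p2,M2
E
python3 - <<'E'
from h import *
from plan import *
s,M0=log()
f=lambda th:47-th*43/90
lay(np.array(s["tool_pos"]),M0,s["q"],-90,[(th,f(th),0) for th in (-86,-82,-78,-74,-70,-66,-62,-58,-54,-50,-46,-42,-38,-34,-30,-26,-22,-18,-14,-10,-6,-3,0)])
E
```

```text
t: 29.4
tool_pos: [0.5444, 0.005, 0.3534]
orientation: [2.902, 1.202, 0.0]
force: [1.0, -0.2, -1.9]
opening: 0.0114
t 29.4 q [-0.085  0.01   1.709 -0.     1.423  0.701] tip [0.5444 0.005  0.1674] F [ 1.  -0.2 -1.9] tau [-0.03  0.12  0.06] op 0.0114
P [0.5444 0.005  0.0008]
-86 88.1 [ 0.   -1.79  0.05] [-1.89 -0.01  0.  ] e 0.0 bar [0.536 0.013 0.17 ] [-0.06 -0.04  1.75 -0.02  1.4   0.73]
-82 86.2 [-0.   -1.79  0.09] [-1.91  0.    0.  ] e 0.0 bar [0.528 0.022 0.169] [-0.02 -0.08  1.8  -0.05  1.37  0.77]
-78 84.3 [ 0.   -1.79  0.14] [-1.91 -0.   -0.  ] e 0.0 bar [0.519 0.03  0.167] [ 0.01 -0.12  1.84 -0.07  1.35  0.81]
-74 82.4 [ 0.   -1.78  0.18] [-1.91  0.    0.  ] e 0.0 bar [0.511 0.038 0.164] [ 0.05 -0.16  1.89 -0.1   1.32  0.85]
-70 80.4 [ 0.   -1.78  0.22] [-1.91  0.   -0.  ] e 0.0 bar [0.503 0.046 0.161] [ 0.08 -0.19  1.93 -0.13  1.3   0.9 ]
-66 78.5 [-0.   -1.77  0.27] [-1.91 -0.    0.  ] e 0.0 bar [0.496 0.054 0.156] [ 0.12 -0.22  1.97 -0.16  1.28  0.95]
-62 76.6 [-0.   -1.76  0.31] [-1.91  0.    0.  ] e 0.0 bar [0.488 0.061 0.151] [ 0.16 -0.25  2.   -0.2   1.26  1.  ]
-58 74.
[... 1157 characters left out ...]
1.67]
-18 55.6 [-0.   -1.55  0.73] [-1.91  0.    0.  ] e 0.0 bar [0.43  0.119 0.053] [ 0.63 -0.2   2.26 -0.68  1.08  1.75]
-14 53.7 [-0.   -1.52  0.77] [-1.91 -0.   -0.  ] e 0.0 bar [0.428 0.122 0.042] [ 0.67 -0.15  2.27 -0.73  1.07  1.83]
-10 51.8 [ 0.  -1.5  0.8] [-1.91 -0.    0.  ] e 0.0 bar [0.426 0.123 0.03 ] [ 0.7  -0.1   2.27 -0.78  1.06  1.91]
-6 49.9 [ 0.   -1.47  0.83] [-1.91  0.   -0.  ] e 0.0 bar [0.425 0.125 0.019] [ 0.73 -0.05  2.27 -0.83  1.06  1.99]
-3 48.4 [ 0.   -1.08  0.64] [-1.43 -0.   -0.  ] e 0.0 bar [0.424 0.125 0.01 ] [ 0.75 -0.01  2.26 -0.87  1.06  2.05]
0 47.0 [ 0.   -1.06  0.66] [-1.43 -0.    0.  ] e 0.0 bar [0.424 0.125 0.001] [ 0.77  0.04  2.26 -0.9   1.05  2.1 ]
```

Without sliding, the bar's end would overhang the bench front edge, so I'll let the lip slide forward about 34 mm during the lay. First stage:

```bash
python3 -m creep '[[[0,-1.79,0.1],[-1.9,0,0]],[[0,-1.79,0.15],[-1.91,0,0]],[[0,-1.6,0.16],[-1.91,0,0]],[[0,-1.59,0.21],[-1.91,0,0]],[[0,-1.58,0.26],[-1.91,0,0]],[[0,-1.57,0.31],[-1.91,0,0]],[[0,0,0],[0,0,0]]]'
python3 -c "from h import *
log();snap('side','s32.png',(180,120,300,260),4.2)"
```

```text
t: 29.98
tool_pos: [0.4742, 0.076, 0.3343]
orientation: [2.728, 1.133, 0.117]
force: [-6.5, 2.5, 12.8]
opening: 0.0112
t 29.98 q [ 0.114 -0.215  1.96  -0.163  1.272  0.936] tip [0.5008 0.05   0.1521] F [-6.5  2.5 12.8] tau [ 0.2   0.74 -0.15] op 0.0112
```

View pics/s32.png

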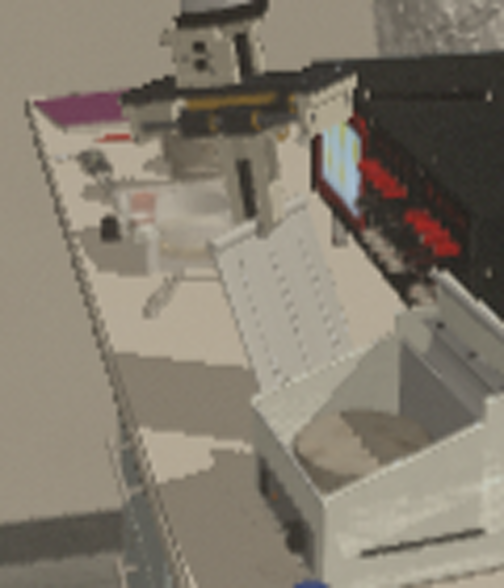

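```bash
python3 -m creep '[[[0,-1.57,0.16],[-1.91,0,0]],[[0,-1.56,0.4],[-1.91,0,0]],[[0,-1.54,0.45],[-1.91,0,0]],[[0,-1.53,0.5],[-1.91,0,0]],[[0,0,0],[0,0,0]]]'
python3 -c "from h import *
log();snap('side','s33.png',(180,120,300,260),4.2)"
```

```text
t: 30.45
tool_pos: [0.4343, 0.1161, 0.3032]
orientation: [2.612, 1.085, 0.185]
force: [-4.1, 6.2, 8.7]
opening: 0.0117
t 30.45 q [ 0.268 -0.292  2.095 -0.31   1.183  1.147] tip [0.4777 0.0734 0.1274] F [-4.1  6.2  8.7] tau [0.69 0.44 0.06] op 0.0117
```

View pics/s33.png

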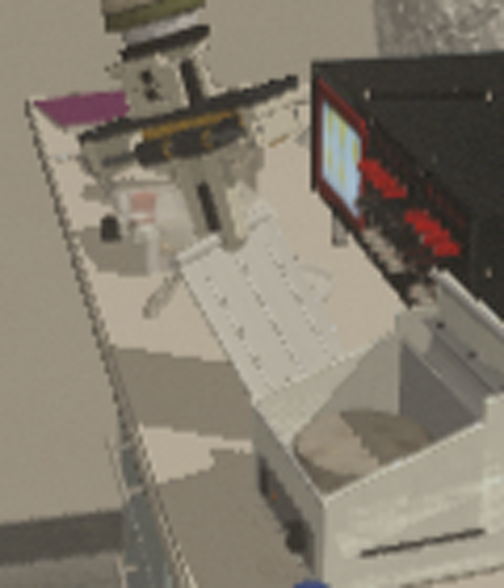

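```bash
python3 - <<'E'
from h import *
from plan import *
s,M0=log()
p=np.array(s["tool_pos"]); phi=np.degrees(np.arcsin(-M0[2,2])); B=p+.1826*M0[:,2]; th0=-np.degrees(np.arcsin((B[2]-.002)/.17)); print(phi,B,th0)
f=lambda th:47+(phi-47)*th/th0
ths=[-46,-42,-38,-34,-30,-26,-22,-18,-14,-10]
lay(p,M0,s["q"],th0,[(th,f(th),.002*(i+1)) for i,th in enumerate(ths)])
E
```

```text
t 30.5 q [ 0.266 -0.291  2.094 -0.31   1.184  1.144] tip [0.4783 0.0731 0.1279] F [-4.1  5.5  8.4] tau [0.6  0.54 0.06] op 0.0111
70.93415391108347 [0.47746015 0.07388292 0.13112305] -49.42430738254144
P [ 0.5556 -0.0043  0.002 ]
-46 69.3 [ 0.06 -1.27  0.47] [-1.66 -0.17  0.13] e 0.0 bar [0.474 0.078 0.124] [ 0.3  -0.29  2.12 -0.35  1.17  1.2 ]
-42 67.3 [-0.   -1.5   0.59] [-1.94 -0.    0.  ] e 0.0 bar [0.469 0.082 0.116] [ 0.34 -0.3   2.14 -0.39  1.15  1.26]
-38 65.4 [-0.   -1.49  0.63] [-1.94  0.    0.  ] e 0.0 bar [0.465 0.086 0.107] [ 0.38 -0.29  2.17 -0.44  1.13  1.33]
-34 63.5 [-0.   -1.47  0.68] [-1.94 -0.    0.  ] e 0.0 bar [0.462 0.09  0.097] [ 0.42 -0.29  2.19 -0.48  1.11  1.39]
-30 61.5 [ 0.   -1.45  0.72] [-1.94 -0.    0.  ] e 0.0 bar [0.459 0.093 0.087] [ 0.45 -0.27  2.21 -0.53  1.09  1.46]
-26 59.6 [-0.   -1.43  0.76] [-1.94  0.   -0.  ] e 0.0 bar [0.456 0.095 0.077] [ 0.49 -0.25  2.23 -0.58  1.07  1.54]
-22 57.7 [ 0.   -1.41  0.8 ] [-1.94  0.    0.  ] e 0.0 bar [0.454 0.097 0.066] [ 0.52 -0.22  2.24 -0.64  1.05  1.61]
-18 55.7 [-0.   -1.39  0.84] [-1.94 -0.    0.  ] e 0.0 bar [0.453 0.099 0.055] [ 0.55 -0.19  2.25 -0.69  1.04  1.69]
-14 53.8 [-0.   -1.36  0.88] [-1.94  0.   -0.  ] e 0.0 bar [0.452 0.1   0.043] [ 0.58 -0.15  2.26 -0.74  1.03  1.77]
-10 51.8 [-0.   -1.34  0.92] [-1.94 -0.   -0.  ] e 0.0 bar [0.451 0.1   0.032] [ 0.61 -0.1   2.27 -0.8   1.01  1.84]
```

```bash
python3 -m creep '[[[0,-1.45,0.4],[-1.9,0,0]],[[0,-1.5,0.55],[-1.94,0,0]],[[0,-1.49,0.6],[-1.94,0,0]],[[0,-1.47,0.65],[-1.94,0,0]],[[0,-1.45,0.7],[-1.94,0,0]],[[0,0,0],[0,0,0]]]'
python3 - <<'E'
from h import *
from plan import *
s,M0=log()
p=np.array(s["tool_pos"]); phi=np.degrees(np.arcsin(-M0[2,2])); B=p+.1826*M0[:,2]; th0=-np.degrees(np.arcsin((B[2]-.002)/.17)); print(phi,B,th0)
f=lambda th:48+(phi-48)*th/th0
ths=[-26,-22,-18,-14,-10,-7,-4,-2]
lay(p,M0,s["q"],th0,[(th,f(th),.0015*(i+1)) for i,th in enumerate(ths)])
snap('side','s34.png',(180,120,300,260),4.2)
E
```

```text
t: 31.0
tool_pos: [0.3938, 0.1544, 0.2454]
orientation: [2.461, 1.024, 0.258]
force: [-0.1, 0.5, 1.9]
opening: 0.0141
t 31.0 q [ 0.459 -0.275  2.221 -0.54   1.089  1.471] tip [0.4568 0.091  0.0823] F [-0.1  0.5  1.9] tau [-0.05 -0.03  0.1 ] op 0.0141
61.26931459937996 [0.45567362 0.09219162 0.08526026] -29.325216778112743
P [ 0.5605 -0.0126  0.002 ]
-26 59.8 [-0.02 -1.17  0.62] [-1.5   0.08  0.2 ] e 0.0 bar [0.453 0.094 0.077] [ 0.49 -0.26  2.24 -0.58  1.07  1.53]
-22 58.0 [-0.   -1.41  0.78] [-1.81  0.   -0.  ] e 0.0 bar [0.451 0.097 0.066] [ 0.52 -0.23  2.25 -0.63  1.06  1.6 ]
-18 56.1 [ 0.   -1.39  0.82] [-1.81 -0.   -0.  ] e 0.0 bar [0.449 0.099 0.055] [ 0.55 -0.2   2.26 -0.68  1.04  1.68]
-14 54.3 [-0.   -1.36  0.86] [-1.81 -0.    0.  ] e 0.0 bar [0.448 0.1   0.043] [ 0.58 -0.16  2.27 -0.73  1.03  1.75]
-10 52.5 [-0.   -1.33  0.9 ] [-1.81  0.    0.  ] e 0.0 bar [0.447 0.1   0.032] [ 0.61 -0.12  2.27 -0.78  1.02  1.83]
-7 51.2 [ 0.   -0.95  0.71] [-1.36 -0.   -0.  ] e 0.0 bar [0.448 0.1   0.023] [ 0.62 -0.08  2.27 -0.82  1.01  1.89]
-4 49.8 [ 0.   -0.94  0.74] [-1.36 -0.    0.  ] e 0.0 bar [0.448 0.1   0.014] [ 0.64 -0.04  2.27 -0.86  1.    1.95]
-2 48.9 [-0.   -0.58  0.53] [-0.9  0.  -0. ] e 0.0 bar [0.449 0.099 0.008] [ 0.65 -0.02  2.27 -0.89  0.99  1.98]
```

View pics/s34.png

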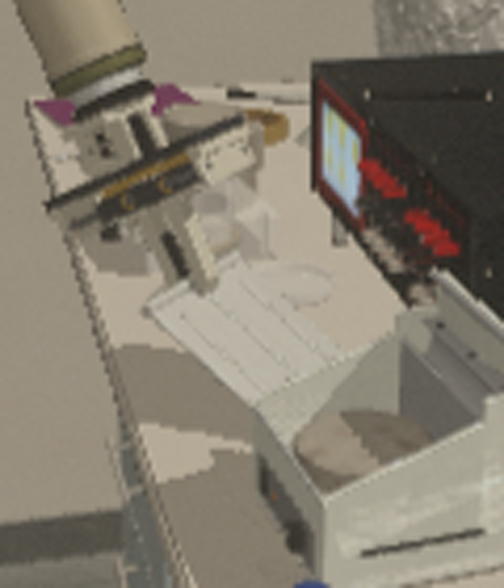

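The opening reads 14.1 mm: the upper fingertip is starting to lever on the plate. I'll lower φ a bit faster and go gently.

```bash
python3 - <<'E'
from h import *
from plan import *
s=read_state();M0=R.from_rotvec(s["orientation"]).as_matrix();print(s["opening"])
p=np.array(s["tool_pos"]); 
lay(p,M0,s["q"],-29.3,[(-29.3,57.3,0.),(-29.3,53.3,0.),(-26,51.5,0),(-22,50,0.001),(-18,49,.002),(-14,48,.003),(-10,47,.004),(-7,46,.005),(-4,45,.006)],s=.005)
E
```

```text
0.013878320899140465
P [ 0.5606 -0.0123  0.0044]
-29.3 57.3 [-0.02 -1.27  0.04] [-4.02  0.06  0.22] e 0.0 bar [0.456 0.093 0.088] [ 0.51 -0.27  2.24 -0.63  1.09  1.57]
-29.3 53.3 [-0.   -1.26  0.04] [-4. -0.  0.] e 0.0 bar [0.456 0.093 0.088] [ 0.57 -0.24  2.25 -0.72  1.1   1.68]
-26 51.5 [-0.   -1.45  0.43] [-1.8  0.   0. ] e 0.0 bar [0.453 0.096 0.079] [ 0.6  -0.21  2.26 -0.76  1.09  1.75]
-22 50 [ 0.   -1.45  0.62] [-1.5  0.  -0. ] e 0.0 bar [0.45  0.098 0.068] [ 0.63 -0.18  2.27 -0.8   1.09  1.82]
-18 49 [ 0.   -1.27  0.66] [-1. -0. -0.] e 0.0 bar [0.448 0.101 0.057] [ 0.65 -0.14  2.27 -0.83  1.08  1.87]
-14 48 [-0.   -1.24  0.71] [-1.  0.  0.] e 0.0 bar [0.446 0.102 0.046] [ 0.67 -0.1   2.27 -0.86  1.07  1.93]
-10 47 [ 0.   -1.2   0.77] [-1. -0. -0.] e 0.0 bar [0.445 0.103 0.034] [ 0.68 -0.06  2.27 -0.89  1.06  1.98]
-7 46 [-0.   -0.94  0.63] [-1. -0.  0.] e 0.0 bar [0.445 0.104 0.025] [ 0.7  -0.02  2.27 -0.92  1.05  2.03]
-4 45 [ 0.   -0.92  0.65] [-1.  0. -0.] e 0.0 bar [0.445 0.103 0.016] [ 0.71  0.02  2.27 -0.95  1.05  2.08]
```

```bash
python3 -m creep '[[[0,-0.64,0.02],[-2,0,0]],[[0,-0.63,0.02],[-2,0,0]],[[0,-0.63,0.02],[-2,0,0]],[[0,-0.63,0.02],[-2,0,0]],[[0,0,0],[0,0,0]]]'
python3 -c "from h import *
log();snap('side','s35.png',(180,140,280,260),4.8);snap('wrist','w35.png',(180,80,330,270),3.1)"
```

```text
t: 31.47
tool_pos: [0.3802, 0.1685, 0.2331]
orientation: [2.336, 0.97, 0.319]
force: [0.1, -0.9, -1.0]
opening: 0.0116
t 31.47 q [ 0.563 -0.243  2.251 -0.716  1.096  1.674] tip [0.4587 0.0896 0.084 ] F [ 0.1 -0.9 -1. ] tau [0.06 0.16 0.08] op 0.0116
```

View pics/s35.png

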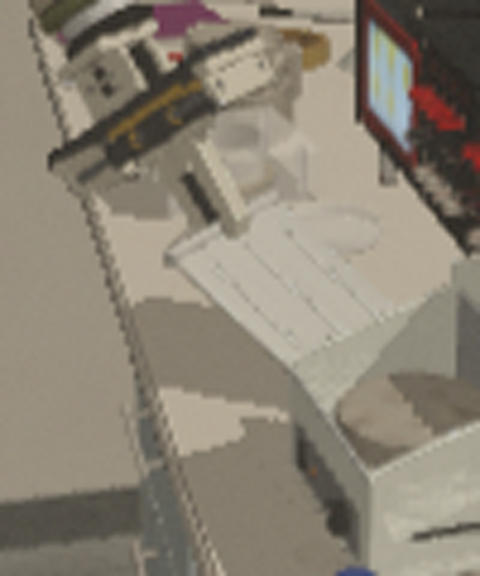

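View pics/w35.png

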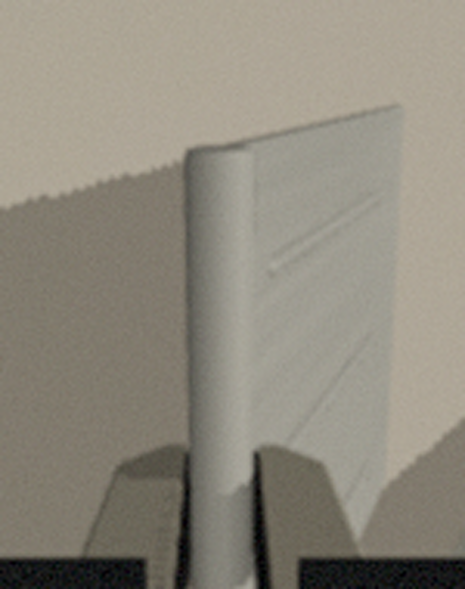

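Grip back to 11.6 mm. I'll continue lowering.

```bash
python3 -m creep '[[[0,-0.73,0.22],[-0.9,0,0]],[[0,-0.72,0.21],[-0.9,0,0]],[[0,-0.73,0.31],[-0.75,0,0]],[[0,-0.72,0.31],[-0.75,0,0]],[[0,-0.64,0.33],[-0.5,0,0]],[[0,-0.63,0.33],[-0.5,0,0]],[[0,-0.62,0.35],[-0.5,0,0]],[[0,-0.62,0.35],[-0.5,0,0]],[[0,0,0],[0,0,0]]]'
python3 -c "from h import *
log();snap('side','s36.png',(180,140,280,260),4.8);snap('wrist','w36.png',(180,80,330,270),3.1)"
```

```text
t: 32.32
tool_pos: [0.362, 0.1868, 0.1805]
orientation: [2.255, 0.935, 0.356]
force: [0.2, -0.3, 1.3]
opening: 0.0135
t 32.32 q [ 0.664 -0.102  2.271 -0.862  1.065  1.922] tip [0.4497 0.0986 0.0422] F [ 0.2 -0.3  1.3] tau [-0.01  0.05  0.05] op 0.0135
```

View pics/s36.png

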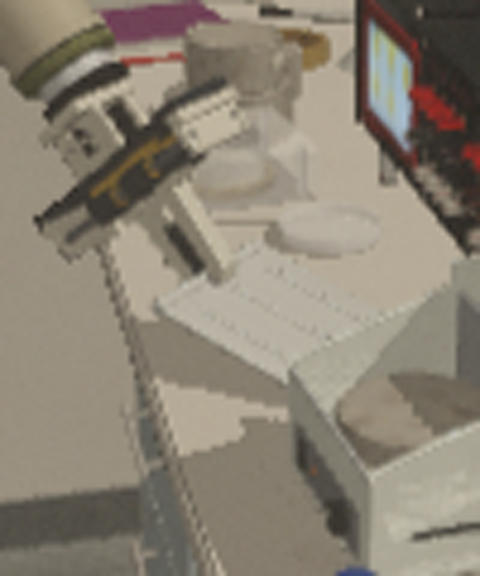

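View pics/w36.png

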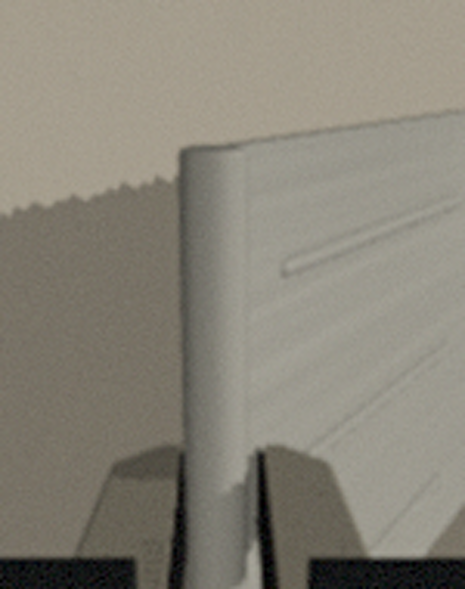

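The jaws are pried to 13.5 mm, by the lower pad on the bar and the upper tip on the plate. That is stable and only needs about 15 mm when flat. I'll keep lowering until the lower fingertip feels the bench.

```bash
python3 -m creep '[[[0,-0.6,0.38],[-0.5,0,0]],[[0,-0.55,0.38],[0,0,0]],[[0,-0.4,0.35],[0,0,0]],[[0,-0.35,0.33],[0,0,0]],[[0,0,0],[0,0,0]]]' 0 10
python3 -c "from h import *
log()"
python3 -m creep '[[[0,-0.22,0.24],[0,0,0]],[[0,-0.22,0.24],[0,0,0]],[[0,0,0],[0,0,0]]]'
python3 -c "from h import *
log();snap('side','s37.png',(190,150,280,260),5.3);snap('wrist','w37.png',(180,80,330,270),3.1)"
```

```text
t: 32.83
tool_pos: [0.3586, 0.1897, 0.1566]
orientation: [2.246, 0.932, 0.359]
force: [-1.4, 0.5, 0.3]
opening: 0.015
t 32.83 q [ 0.678 -0.036  2.27  -0.896  1.036  1.993] tip [0.4471 0.1006 0.0194] F [-1.4  0.5  0.3] tau [0.13 0.17 0.01] op 0.015
t: 33.08
tool_pos: [0.3588, 0.1899, 0.1505]
orientation: [2.246, 0.931, 0.36]
force: [-0.9, 1.1, 1.0]
opening: 0.0154
t 33.08 q [ 0.679 -0.019  2.269 -0.904  1.026  2.008] tip [0.4475 0.1009 0.0134] F [-0.9  1.1  1. ] tau [0.12 0.18 0.09] op 0.0154
```

View pics/s37.png

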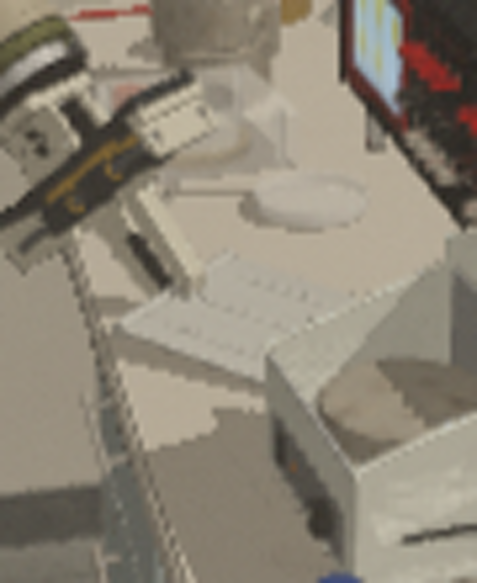

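View pics/w37.png

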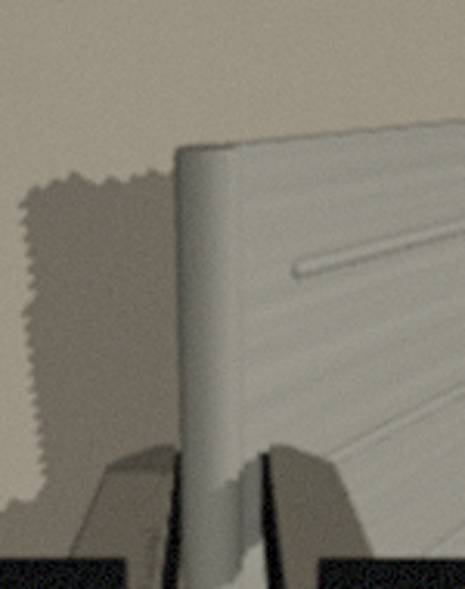

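```bash
for i in 1 2 3; do python3 -m creep '[[[0,-0.14,0.15],[0,0,0]],[[0,0,0],[0,0,0]]]' >/dev/null; python3 -c "from h import *
log()"; done
```

```text
t 33.35 q [ 0.679 -0.014  2.268 -0.906  1.023  2.013] tip [0.4477 0.1011 0.0118] F [ 0.6  0.3 -0.3] tau [0.1  0.21 0.1 ] op 0.0156
t 33.52 q [ 0.679 -0.008  2.268 -0.909  1.02   2.018] tip [0.4476 0.1011 0.0096] F [-0.2  0.  -0. ] tau [0.07 0.26 0.1 ] op 0.0156
t 33.68 q [ 0.68  -0.004  2.267 -0.912  1.019  2.023] tip [0.448  0.1012 0.0088] F [-8.3  2.9 12.7] tau [-0.74  0.34 -0.52] op 0.0155
```

The lower tip is on the bench, with the bar still about 5 mm above its flat height. I'll open the jaws by about 3 mm, compensating upward, then withdraw horizontally and slowly so the bar rides down the finger.

```bash
python3 -m creep '[[[0,0.13,0],[0,0,0]],[[0,0.1,0],[0,0,0]],[[0,0,0],[0,0,0]]]' 20 5
python3 -c "from h import *
log()"
python3 -m creep '[[[0,-0.07,-0.07],[0,0,0]],[[0,-0.07,-0.07],[0,0,0]],[[0,-0.07,-0.07],[0,0,0]],[[0,0,0],[0,0,0]]]'
python3 -c "from h import *
log();snap('side','s38.png',(190,150,280,260),5.3);snap('wrist','w38.png',(180,80,330,270),3.1)"
```

```text
t: 33.93
tool_pos: [0.3602, 0.1891, 0.1468]
orientation: [2.246, 0.931, 0.362]
force: [-3.8, 3.0, 5.1]
opening: 0.0184
t 33.93 q [ 0.675 -0.008  2.268 -0.911  1.017  2.017] tip [0.4492 0.1002 0.0097] F [-3.8  3.   5.1] tau [ 0.03  0.4  -0.12] op 0.0184
t: 34.27
tool_pos: [0.3581, 0.191, 0.1467]
orientation: [2.246, 0.931, 0.361]
force: [1.4, -2.6, 4.1]
opening: 0.0187
t 34.27 q [ 0.682 -0.007  2.268 -0.909  1.022  2.021] tip [0.4469 0.1019 0.0097] F [ 1.4 -2.6  4.1] tau [-0.42 -0.18 -0.01] op 0.0187
```

View pics/s38.png

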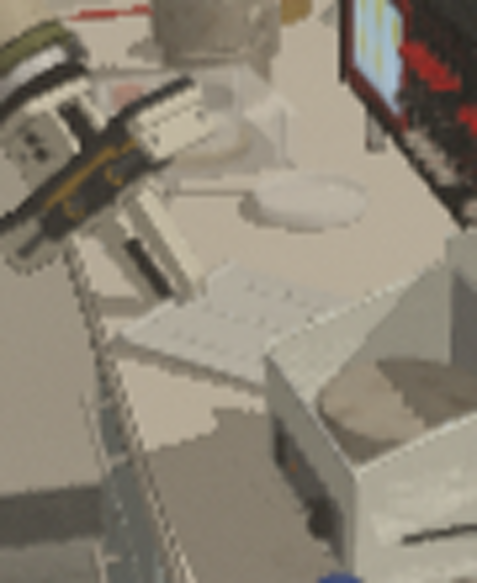

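View pics/w38.png

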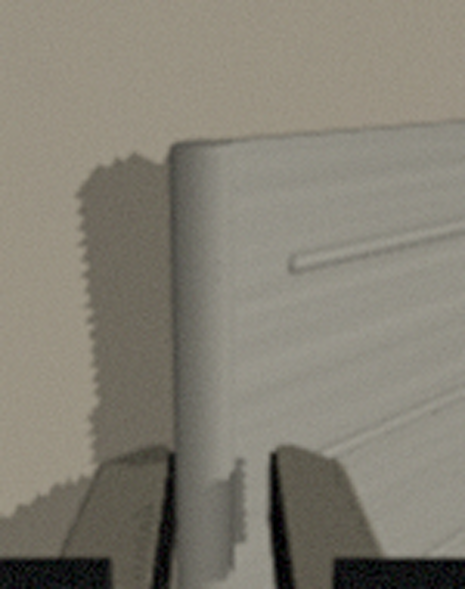

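```bash
python3 -m creep '[[[0,-0.07,-0.08],[0,0,0]],[[0,-0.07,-0.08],[0,0,0]],[[0,-0.07,-0.08],[0,0,0]],[[0,0,0],[0,0,0]]]' >/dev/null
python3 -c "from h import *
log()"
python3 -m creep '[[[0,-0.07,-0.08],[0,0,0]],[[0,-0.07,-0.08],[0,0,0]],[[0,-0.07,-0.08],[0,0,0]],[[0,0,0],[0,0,0]]]' >/dev/null
python3 -c "from h import *
log();snap('side','s39.png',(190,150,280,260),5.3);snap('wrist','w39.png',(180,80,330,270),3.1)"
```

```text
t 34.7 q [ 0.691 -0.008  2.268 -0.904  1.027  2.024] tip [0.4443 0.1043 0.0097] F [ 0.3 -2.   4.1] tau [-0.34 -0.02 -0.1 ] op 0.0185
t 35.03 q [ 0.699 -0.009  2.268 -0.901  1.032  2.028] tip [0.4418 0.1067 0.0098] F [-1.   0.6  1.6] tau [ 0.15  0.42 -0.04] op 0.0186
```

View pics/s39.png

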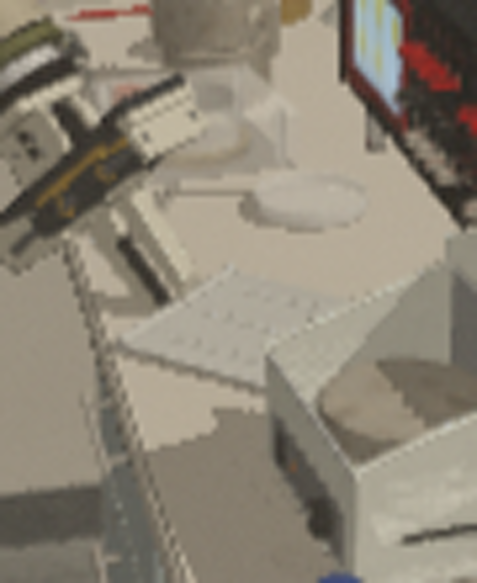

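View pics/w39.png

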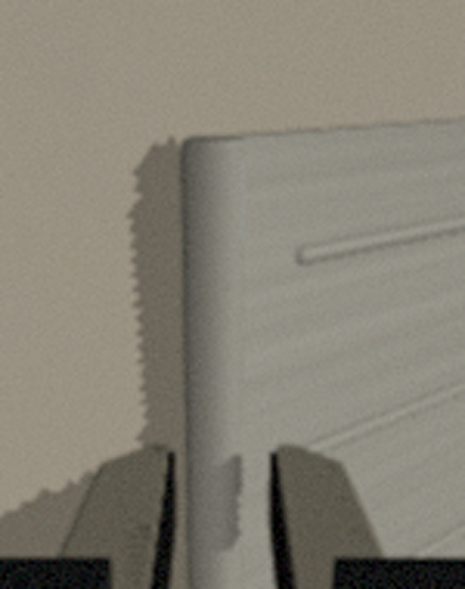

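The bar has come down the ramp, its shadow has closed up and the forces are near zero. I'll withdraw along the finger axis.

```bash
python3 -m creep '[[[0,0,-0.2],[0,0,0]],[[0,0,-0.3],[0,0,0]],[[0,0,-0.5],[0,0,0]],[[0,0,0],[0,0,0]]]' 24
python3 -c "from h import *
log();snap('wrist','w40.png',(180,80,330,270),3.1)"
python3 -m creep '[[[0,0,-1],[0,0,0]],[[0,0,-2],[0,0,0]],[[0,0,-3],[0,0,0]],[[0,0,-3],[0,0,0]],[[0,0,0],[0,0,0]]]'
python3 -c "from h import *
log();snap('side','s40.png',(180,150,290,270),4.8);snap('wrist','w41.png');snap('top','t40.png',(120,130,340,270),3.5)"
```

```text
t: 35.47
tool_pos: [0.3486, 0.2007, 0.1553]
orientation: [2.246, 0.931, 0.362]
force: [0.6, 0.9, 0.7]
opening: 0.0224
t 35.47 q [ 0.717 -0.03   2.267 -0.886  1.056  2.02 ] tip [0.4375 0.1119 0.0182] F [0.6 0.9 0.7] tau [ 0.17  0.31 -0.04] op 0.0224
t: 35.93
tool_pos: [0.3053, 0.2463, 0.2254]
orientation: [2.248, 0.931, 0.369]
force: [1.0, -0.1, 0.9]
opening: 0.0222
t 35.93 q [ 0.878 -0.173  2.235 -0.782  1.269  1.98 ] tip [0.3948 0.1582 0.0882] F [ 1.  -0.1  0.9] tau [0.15 0.32 0.02] op 0.0222
```

View pics/s40.png

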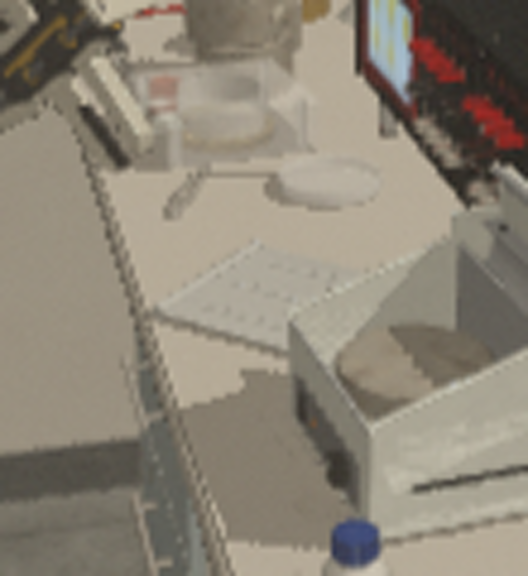

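View pics/w41.png

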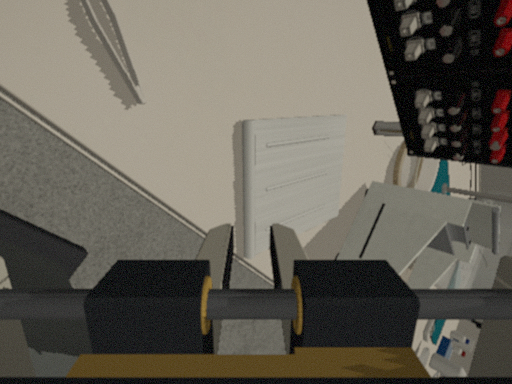

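View pics/t40.png

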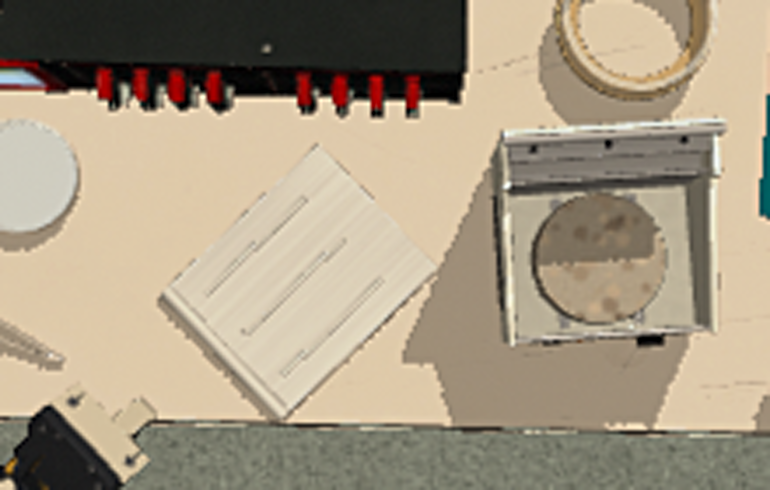

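The cover lies flat, right way up and clear of the box, dish and tweezers. But the front bar's right end at top-zoom (280,418) looks very close to the bench edge, so I'll measure the corners.

```bash
python3 - <<'E'
from h import *
t=dict(np.load("pics/t40.npz")); 
T=lambda x,y,z: plane(t,120+(x+.5)/3.5-.5,130+(y+.5)/3.5-.5,z).round(4)
for n,x,y in [("barL",162,299),("barR",281,415),("lipR",436,267),("lipL",318,145)]: print(n,T(x,y,.008))
print("edge",T(280,428,0),T(160,420,0),"twe tip",T(62,362,.005),"boxL",T(500,340,.08))
w=dict(np.load("pics/w41.npz"))
# two-view heights: wrist vs top
for n,tp,wp in [("barL",(162,299),(245,121)),("lipL",(318,145),(344,115)),("lipR",(436,267),(341,208))]:
    print(n,tri([ray(t,120+(tp[0]+.5)/3.5-.5,130+(tp[1]+.5)/3.5-.5),ray(w,*wp)]))
E
```

```text
barL [0.4844 0.1549 0.008 ]
barR [0.3945 0.0572 0.008 ]
lipR [ 0.5152 -0.0632  0.008 ]
lipL [0.6114 0.0343 0.008 ]
edge [0.3837 0.0584 0.    ] [0.388  0.1542 0.    ] twe tip [0.4325 0.2327 0.005 ] boxL [ 0.4583 -0.1115  0.08  ]
barL (array([0.48632077, 0.15611647, 0.00850171]), [2.3, 2.3])
lipL (array([0.61196946, 0.03468078, 0.00509549]), [0.3, 0.3])
lipR (array([ 0.52015725, -0.06113271,  0.01012393]), [5.5, 5.5])
```

All four corners are on the bench: the nearest is about 10 mm inside the edge and the heights agree with lying flat. I'll lift the hand clear, compare the bystanders with the first picture, and check that the cover is at rest.

```bash
python3 -m creep '[[[0,0.7,-0.8],[0,0,0]],[[0,1.3,-1.4],[0,0,0]],[[0,1.3,-1.4],[0,0,0]],[[0,0,0],[0,0,0]],[[0,0,0],[0,0,0]],[[0,0,0],[0,0,0]]]' >/dev/null
python3 - <<'E'
from h import *
s,_=log(); print(s["dq"].round(3))
a=cv2.imread("pics/top0.png"); sd=cv2.imread("pics/side0.png"); c=read_camera("top"); b=c["img"][:,:,::-1]
for n,(x0,y0,x1,y1) in {"bottle":(340,222,368,250),"dish":(106,160,148,202),"tweezer":(100,205,142,240)}.items():
    print(n,np.abs(a[y0:y1,x0:x1].astype(int)-b[y0:y1,x0:x1]).mean(2).max(), (np.abs(a[y0:y1,x0:x1].astype(int)-b[y0:y1,x0:x1]).mean(2)>40).sum())
old=dict(np.load("pics/t40.npz"))["img"][:,:,::-1]
print("cover move px>40:",(np.abs(old[165:255,160:250].astype(int)-b[165:255,160:250]).mean(2)>40).sum())
cv2.imwrite("pics/t42.png",b[120:270,90:380].repeat(2,0).repeat(2,1)); snap("side","s42.png",(150,120,350,290),3.5)
E
```

```text
t 36.58 q [ 0.871 -0.263  2.218 -0.762  1.348  1.895] tip [0.3942 0.1535 0.1318] F [-0.7  0.2  0.5] tau [0.13 0.36 0.03] op 0.0226
[0.003 0.012 0.011 0.    0.    0.001]
bottle 6.333333333333333 0
dish 7.0 0
tweezer 6.0 0
cover move px>40: 10
```

View pics/t42.png

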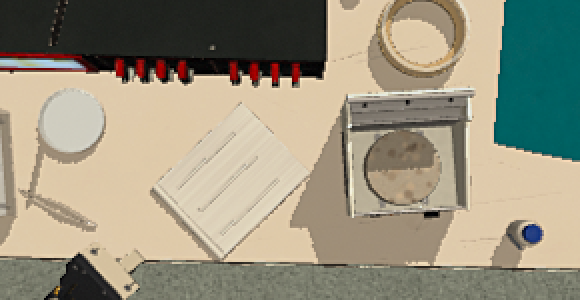

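View pics/s42.png

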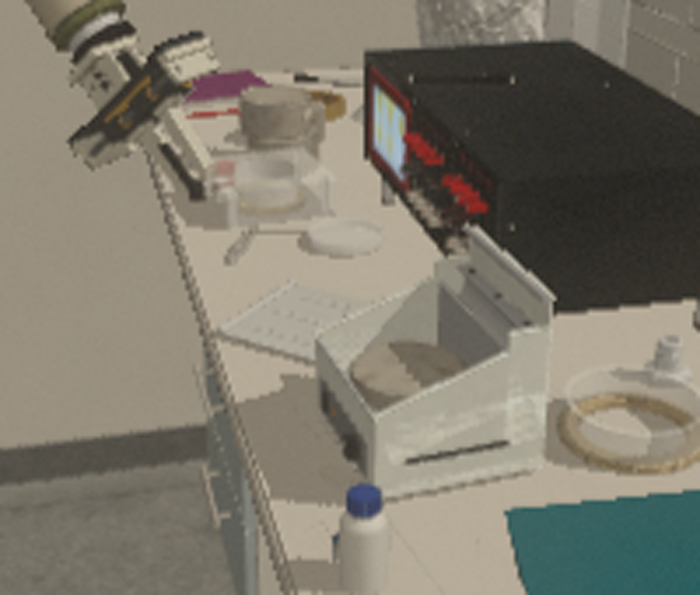

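The cover lies flat with its upper face (grooves) up. The bottle, dish and tweezers match the first picture, and the gripper touches nothing. I'm handing the job in.

```bash
python3 -c "from plant import *; print(close_job())"
```

```text
the job is handed in; nothing more can be done
None
```

The cover is off the box and lying flat on the free bench, but I dropped it once on the way, so the "do not let it drop or slam" condition was not met. I handed the job in at about 37 s.

**The drop:** On my first try I gripped the bar only with the fingertips. The grip slipped when the cover was about 30° open, and it fell back shut when I tried to re-grip. It was still seated in its lip and gutter. Peak wrist force on that try was about 32 N.

**What worked:**
1. I came in again from the front right with the lower finger deep under the bar and raised the cover. I closed the grip partway up.
2. I swung the cover upright until it leaned on its rest. It stood there by itself with the lip in the gutter.
3. I gripped it again from above, drew the lip out over the ledge and carried it left.
4. I set the lip on the bench and lowered the front until the bar slid down the finger onto the bench.

**Last checks:**
- **Cover position:** It is right way up, its centre is near (0.50, 0.05), and it is turned about 45° from how it sat on the box. It is about 50 mm from the box.
- **Height:** Two of the three corners measured read 5–8.5 mm up, which fits lying flat. The third read 10 mm, but its two views disagreed by 5.5 mm, so I don't trust it.
- **Bench edge:** All four corners are on the bench. The nearest is only about 10 mm from the front edge.
- **Bystanders:** The bottle, dish and tweezers show no change from the first picture.
- **Robot:** It was touching nothing. The largest wrist force I read was about 46 N, when I pressed the cover against its rest.

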